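# Clear the mugs off the gaming desk

## Robot

A 7-joint arm with a two-finger parallel gripper is mounted at the origin on the work surface. World frame = base frame: x ahead of the robot, y to its left, z up, the work surface at z = 0. Lengths are in m, angles in rad, forces in N, time in s.
With the tool pointing down it reaches from about 0.4 to 0.925 m from the base axis. Payload 4.1 kg.
Tool frame: the origin (TCP) lies at the very end of the fingers, on their centre line; the grasp point (between the pads) lies 19 mm behind it; z points along the fingers, y is the direction in which the jaws open and shut (so a half turn about z gives the same grasp; the last joint's range is limited). The gripper opens to 85 mm and grips with 20 to 120 N. Pads are 22 mm wide; open, the fingers measure 114 mm over their backs; the gripper's body (76 mm by 85 mm) begins 54 mm behind the grasp point. The pads swing forward as they close: fully open they stand 13 mm farther back than shut.
Start: joints at [-1.41, 0.398, 0.045, 1.537, -0.019, 1.207, -0.051], TCP at [0.167, 0.628, 0.198] pointing down, gripper open.
Joint ranges: [-2.82, 2.82], [-0.49, 2.23], [-1.37, 1.46], [0, 2.46], [-1.36, 4.5], [0.23, 2], [-2.94, 2.94]. Speed limits (rad/s): [2.57, 2.57, 3.14, 3.14, 3.14, 3.14, 3.14].

## Interface

Orientations are given as a unit quaternion [x, y, z, w].
In Python, from station import monitor, read_camera, calibration, workorder gives the robot as it stands.
- The arm moves only by the tool play_rows, never from a script. Its argument "commands" is a list of rows, each a list of 7 numbers: the opening, from 0 (shut) to 1 (fully open), then the shift along the tool's x, y, z in mm, then the turn, a rotation vector about the tool's x, y, z in rad. A call has 1 to 20 rows; each row shifts and turns the commanded pose from where the row before left it, along the tool's axes as they then stand; what a row does not reach is not made up. A row lasts 1/12 s, in which the tool goes at most 41.7 mm and 7.16 degrees, less where a joint would pass 70% of its speed; a pose out of reach is approached as far as the arm can. A call is refused whole if a number of a shift passes 41.7 or a number of a turn 0.125, either way. A call with a gripper value outside its range is refused whole. The fingers move at their own pace and stop on an object; "grip_force" is the grip in N (left out, the last holds). Time passes only in rows, so rows that do not move let the fingers close. It gives the time, the measured TCP pose, the force and the opening at its end, in the units of the state.
- monitor.read_state(): the state, without advancing time (a new reading comes with each control period).
- read_camera(name): name is "scene" or "top" or "wrist"; returns (picture, depth): 480x640x3 uint8, red, green, blue; 480x640 float32, m along the optical axis (not along the pixel's ray), 0 where there is no reading.
- calibration(name): a dict with "fx", "fy", "cx", "cy" (pixels), "distortion" ([k1, k2, p1, p2, k3] as OpenCV has them; the pictures are not rectified), "R" (3x3) and "t" (3): a world point X has camera coordinates R X + t. Camera axes: x right, y down, z forward; pixel columns grow to the right and rows downward; lengths in m; the calibration is good to about 2 mm. A picture is of the moment at which its call begins: read the wrist's pose just before it. calibration takes no time and is no camera call; for the wrist camera it gives the pose at the moment of the call.
- workorder.hand_in(): hands the job in, once; it reports no verdict.
The state is a dict: "clock": time; "qpos": joint angles; "dq": joint speeds; "joint_torque": joint torques, N m; "ee_pos": TCP position; "ee_rot": TCP orientation; "ft_force": force on the tool from outside, world axes, zero at the start; "wrist_torque": the same for the moment, N m; "width": finger opening in m.
Only numpy, scipy, OpenCV 4.12 (cv2) and the standard library are available. Lean on these libraries where they do the work, as an engineer would, in place of code of your own. Each camera call takes 0.05 s, during which the arm holds its last target.

## Task

Clear the mugs off the desk: one still has leftover chocolate sweets in it, so lift that mug and tip all of them out into the bowl, then hang every mug on the desk, that one included, by its handle on the pegs of the rack. The bowl stays upright with all the sweets in it, and the phone, mouse, notebook and pen pot are left alone.

Things in the scene. Friction and masses are not known exactly. Their poses are not given: they have to be found in the camera images.
- rack: Fixed wooden mug rack: posts at y = +-295 mm, cross bar 16 mm thick, 24 mm high, mid-height 200 mm above the desk. Origin on the desk under the bar's middle; x from peg tips to bar, y along the bar, z up. Four bare steel pegs at y = +-72.5, +-217.5 mm point to -x, 10 mm thick, level at z = 200 mm out to x = -115 mm; then the tip rises 13 mm, ending at x = -135 mm.
- bowl: Loose white ceramic bowl for the sweets, rim 130 mm across (outside), 55 mm high; origin at the centre of its underside, z up.
- peg0 (a point): Point on the axis of the rack's peg at y = 217.5 mm, 75 mm out from the middle of the cross bar and 200 mm above the desk; axes as the rack's.
- peg1 (a point): Point on the axis of the rack's peg at y = 72.5 mm, 75 mm out from the middle of the cross bar and 200 mm above the desk; axes as the rack's.
- peg2 (a point): Point on the axis of the rack's peg at y = -72.5 mm, 75 mm out from the middle of the cross bar and 200 mm above the desk; axes as the rack's.
- peg3 (a point): Point on the axis of the rack's peg at y = -217.5 mm, 75 mm out from the middle of the cross bar and 200 mm above the desk; axes as the rack's.
- mug_a: White ceramic mug that holds the sweets, its handle turned away from the robot within 50 degrees: 64 mm across, 95 mm high, wall 4 mm, inner floor 6 mm up, about 0.24 kg; origin at the centre of its underside, z up to the mouth. Loop handle in the plane x = 0, out along +y to 73 mm from the axis; bar 10 mm thick; opening y = 32 to 63 mm, z = 26 to 69 mm, outer corners bevelled.
- mug_a_loop (a point): Centre of this mug's handle opening, at (0, 48, 47.5) mm in the mug's frame; axes as the mug's. Hung by its handle on a peg, the free mug swings down until the handle is uppermost and the mug hangs roughly on its side below the peg, mouth a little up.
- mug_b: White ceramic mug, empty (may be absent): 64 mm across, 95 mm high, wall 4 mm, inner floor 6 mm up, about 0.24 kg; origin at the centre of its underside, z up to the mouth. Loop handle in the plane x = 0, out along +y to 73 mm from the axis; bar 10 mm thick; opening y = 32 to 63 mm, z = 26 to 69 mm, outer corners bevelled.
- mug_b_loop (a point): Centre of this mug's handle opening, at (0, 48, 47.5) mm in the mug's frame; axes as the mug's. Hung by its handle on a peg, the free mug swings down until the handle is uppermost and the mug hangs roughly on its side below the peg, mouth a little up.
- mug_c: White ceramic mug, empty (may be absent): 64 mm across, 95 mm high, wall 4 mm, inner floor 6 mm up, about 0.24 kg; origin at the centre of its underside, z up to the mouth. Loop handle in the plane x = 0, out along +y to 73 mm from the axis; bar 10 mm thick; opening y = 32 to 63 mm, z = 26 to 69 mm, outer corners bevelled.
- mug_c_loop (a point): Centre of this mug's handle opening, at (0, 48, 47.5) mm in the mug's frame; axes as the mug's. Hung by its handle on a peg, the free mug swings down until the handle is uppermost and the mug hangs roughly on its side below the peg, mouth a little up.
- mug_d: White ceramic mug, empty (may be absent): 64 mm across, 95 mm high, wall 4 mm, inner floor 6 mm up, about 0.24 kg; origin at the centre of its underside, z up to the mouth. Loop handle in the plane x = 0, out along +y to 73 mm from the axis; bar 10 mm thick; opening y = 32 to 63 mm, z = 26 to 69 mm, outer corners bevelled.
- mug_d_loop (a point): Centre of this mug's handle opening, at (0, 48, 47.5) mm in the mug's frame; axes as the mug's. Hung by its handle on a peg, the free mug swings down until the handle is uppermost and the mug hangs roughly on its side below the peg, mouth a little up.
- sweet0: Brown ball-shaped chocolate sweet, 18 mm across, 12 g, origin at its centre; starts in mug_a (may be absent).
- sweet1: Brown ball-shaped chocolate sweet, 18 mm across, 12 g, origin at its centre; starts in mug_a (may be absent).
- sweet2: Brown ball-shaped chocolate sweet, 18 mm across, 12 g, origin at its centre; starts in mug_a (may be absent).
- sweet3: Brown ball-shaped chocolate sweet, 18 mm across, 12 g, origin at its centre; starts in mug_a (may be absent).
- sweet4: Brown ball-shaped chocolate sweet, 18 mm across, 12 g, origin at its centre; starts in mug_a (may be absent).
- phone: Black phone, 150 x 72 x 9 mm, lying flat on the desk under the rack; to be left alone. Origin at the centre of its underside, x along its length.
- mouse: White computer mouse, 110 x 60 x 32 mm, on the desk under the rack; to be left alone. Origin at the centre of its underside, x along its length.
- notebook: Grey notebook, 150 x 105 x 14 mm, lying at the left; to be left alone. Origin at the centre of its underside.
- pen_pot: Square grey pen pot, 70 x 70 x 100 mm, with pens up to 150 mm, at the right; to be left alone. Origin at the centre of its underside.

How it is judged:
On the way, in this order (a step that is already met when the one before it is completed fails the run):
1. the mug of sweets is held tipped right over, above or beside the bowl (angle between mug_a's own z axis and vertical above 1.1 rad and horizontal distance between mug_a and bowl below 0.25 m and height (world z) of mug_a above 0.06 m and contact force between mug_a and the fingers above 0.5 N), for 0.1 s.
2. all the sweets lie in the bowl (horizontal distance between each of sweet0, sweet1, sweet2, sweet3, sweet4 and bowl below 0.06 m and height (world z) of each of sweet0, sweet1, sweet2, sweet3, sweet4 below 0.06 m), for 0.2 s.
At the end, for the whole second after the job is handed in: Every mug hangs free by its handle on a peg: centre of the handle opening within 35 mm sideways and 40 mm in height of the peg, 15 to 115 mm out from the bar, mug over 80 mm above the desk. Every sweet is in the bowl (within 60 mm of its axis), bowl upright within 0.15 rad (all of step 2 and ((x of mug_a_loop in the frame of peg0 between -0.04 and 0.06 m and y of mug_a_loop in the frame of peg0 between -0.035 and 0.035 m and z of mug_a_loop in the frame of peg0 between -0.04 and 0.04 m) or (x of mug_a_loop in the frame of peg1 between -0.04 and 0.06 m and y of mug_a_loop in the frame of peg1 between -0.035 and 0.035 m and z of mug_a_loop in the frame of peg1 between -0.04 and 0.04 m) or (x of mug_a_loop in the frame of peg2 between -0.04 and 0.06 m and y of mug_a_loop in the frame of peg2 between -0.035 and 0.035 m and z of mug_a_loop in the frame of peg2 between -0.04 and 0.04 m) or (x of mug_a_loop in the frame of peg3 between -0.04 and 0.06 m and y of mug_a_loop in the frame of peg3 between -0.035 and 0.035 m and z of mug_a_loop in the frame of peg3 between -0.04 and 0.04 m)) and angle between the x axis of each of mug_a, mug_b, mug_c, mug_d and the x axis of rack, either way round below 1.1 rad and height (world z) of each of mug_a, mug_b, mug_c, mug_d above 0.08 m and ((x of mug_b_loop in the frame of peg0 between -0.04 and 0.06 m and y of mug_b_loop in the frame of peg0 between -0.035 and 0.035 m and z of mug_b_loop in the frame of peg0 between -0.04 and 0.04 m) or (x of mug_b_loop in the frame of peg1 between -0.04 and 0.06 m and y of mug_b_loop in the frame of peg1 between -0.035 and 0.035 m and z of mug_b_loop in the frame of peg1 between -0.04 and 0.04 m) or (x of mug_b_loop in the frame of peg2 between -0.04 and 0.06 m and y of mug_b_loop in the frame of peg2 between -0.035 and 0.035 m and z of mug_b_loop in the frame of peg2 between -0.04 and 0.04 m) or (x of mug_b_loop in the frame of peg3 between -0.04 and 0.06 m and y of mug_b_loop in the frame of peg3 between -0.035 and 0.035 m and z of mug_b_loop in the frame of peg3 between -0.04 and 0.04 m)) and ((x of mug_c_loop in the frame of peg0 between -0.04 and 0.06 m and y of mug_c_loop in the frame of peg0 between -0.035 and 0.035 m and z of mug_c_loop in the frame of peg0 between -0.04 and 0.04 m) or (x of mug_c_loop in the frame of peg1 between -0.04 and 0.06 m and y of mug_c_loop in the frame of peg1 between -0.035 and 0.035 m and z of mug_c_loop in the frame of peg1 between -0.04 and 0.04 m) or (x of mug_c_loop in the frame of peg2 between -0.04 and 0.06 m and y of mug_c_loop in the frame of peg2 between -0.035 and 0.035 m and z of mug_c_loop in the frame of peg2 between -0.04 and 0.04 m) or (x of mug_c_loop in the frame of peg3 between -0.04 and 0.06 m and y of mug_c_loop in the frame of peg3 between -0.035 and 0.035 m and z of mug_c_loop in the frame of peg3 between -0.04 and 0.04 m)) and ((x of mug_d_loop in the frame of peg0 between -0.04 and 0.06 m and y of mug_d_loop in the frame of peg0 between -0.035 and 0.035 m and z of mug_d_loop in the frame of peg0 between -0.04 and 0.04 m) or (x of mug_d_loop in the frame of peg1 between -0.04 and 0.06 m and y of mug_d_loop in the frame of peg1 between -0.035 and 0.035 m and z of mug_d_loop in the frame of peg1 between -0.04 and 0.04 m) or (x of mug_d_loop in the frame of peg2 between -0.04 and 0.06 m and y of mug_d_loop in the frame of peg2 between -0.035 and 0.035 m and z of mug_d_loop in the frame of peg2 between -0.04 and 0.04 m) or (x of mug_d_loop in the frame of peg3 between -0.04 and 0.06 m and y of mug_d_loop in the frame of peg3 between -0.035 and 0.035 m and z of mug_d_loop in the frame of peg3 between -0.04 and 0.04 m)) and angle between bowl's own z axis and vertical below 0.15 rad); the robot touches nothing.
It fails at once if the phone is pushed more than 50 mm from its place (distance of phone from where it was at the start of the episode above 0.05 m).
It fails at once if the mouse is pushed more than 50 mm from its place (distance of mouse from where it was at the start of the episode above 0.05 m).
It fails at once if the notebook is pushed more than 50 mm from its place (distance of notebook from where it was at the start of the episode above 0.05 m).
It fails at once if the pen pot is pushed more than 50 mm from its place (distance of pen_pot from where it was at the start of the episode above 0.05 m).
It fails at once if the bowl is tipped over (angle between bowl's own z axis and vertical above 0.8 rad).
Of mug_b, mug_c, mug_d only 2 to 3 are there at a start; the rules pass over those that are not, and their reading is None.
Of sweet0, sweet1, sweet2, sweet3, sweet4 only 3 to 5 are there at a start; the rules pass over those that are not, and their reading is None.
At some moment in a run one of mug_b, mug_c, mug_d may be knocked a few centimetres aside while the robot is not near it.
It also fails if it takes over 210 s, if anything falls off the work surface, if the arm or the gripper's body presses on something with over 40 N, if the wrist force passes 120 N, or if a joint passes its speed limit or range.

## Working session

There is one attempt and no reset: what is moved stays moved. The work goes in short steps, Python scripts to look and compute and a tool call to move; the robot and the scene stay as the last step left them, time stands still between calls to the robot, and variables do not carry over. Pictures are saved under pics/ and viewed, and the job is handed in when it is done.

Besides the shell and the picture viewer there is one more tool, called after "Emit:" as name(argument=value, ...) on one line, values as JSON. play_rows: Moves the arm, as the interface text tells. Its arguments: {"type":"object","properties":{"commands":{"type":"array"},"grip_force":{"type":"number"}},"required":["commands"]}

```bash
ls; mkdir -p pics
cat > h.py <<'E'
import numpy as np, cv2
from station import monitor, read_camera, calibration, workorder
from scipy.spatial.transform import Rotation as Ro
def grab(n,f):
    c=calibration(n); p,d=read_camera(n); cv2.imwrite('pics/'+f+'.png',p[:,:,::-1]); np.savez('pics/'+f+'.npz',p=p,d=d,**{k:np.array(v) for k,v in c.items()}); return p,d,c
def cloud(d,c):
    H,W=d.shape; u,v=np.meshgrid(np.arange(W),np.arange(H))
    K=np.array([[c['fx'],0,c['cx']],[0,c['fy'],c['cy']],[0,0,1.]])
    n=cv2.undistortPoints(np.stack([u,v],-1).reshape(-1,1,2).astype(np.float64),K,np.array(c['distortion'],float)).reshape(H,W,2)
    P=np.concatenate([n*d[...,None],d[...,None]],-1)
    X=(P-np.array(c['t']))@np.array(c['R']); X[d<=0]=np.nan
    return X
def st():
    s=monitor.read_state(); return s
E
python3 - <<'E'
from h import *
s=st(); print({k:np.round(v,3) for k,v in s.items()})
for n in ['scene','top','wrist']:
    p,d,c=grab(n,n+'0'); print(n,c['fx'],np.round(c['R'],3).tolist(),np.round(c['t'],3), (d>0).mean())
E
```

```text
pics
{'clock': np.float64(0.0), 'qpos': array([-1.41 ,  0.399,  0.045,  1.538, -0.019,  1.207, -0.051]), 'dq': array([-0.   ,  0.001,  0.   , -0.001, -0.   ,  0.   ,  0.   ]), 'joint_torque': array([ 1.0000e-03, -4.7512e+01,  1.3650e+00, -2.5423e+01,  1.2000e-02,
        9.0000e-03, -0.0000e+00]), 'ee_pos': array([0.167, 0.628, 0.197]), 'ee_rot': array([ 0.129,  0.992, -0.001, -0.   ]), 'ft_force': array([-0.977,  0.424,  0.878]), 'wrist_torque': array([0.075, 0.001, 0.02 ]), 'width': np.float64(0.085)}
scene 544.6367417383475 [[0.259, 0.966, -0.014], [0.721, -0.203, -0.663], [-0.643, 0.161, -0.749]] [-0.14  -0.265  1.977] 0.9922135416666666
top 518.9325109029731 [[-0.004, -1.0, 0.002], [-0.988, 0.004, -0.157], [0.157, -0.003, -0.988]] [-0.008  0.534  1.203] 0.996025390625
wrist 352.7883473460107 [[0.257, 0.966, -0.001], [0.913, -0.243, 0.328], [0.317, -0.085, -0.945]] [-0.65  -0.042  0.38 ] 0.9958561197916667
```

View pics/scene0.png

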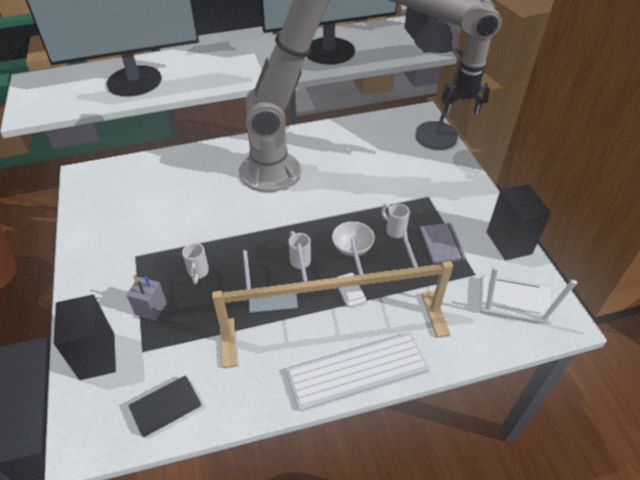

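View pics/top0.png

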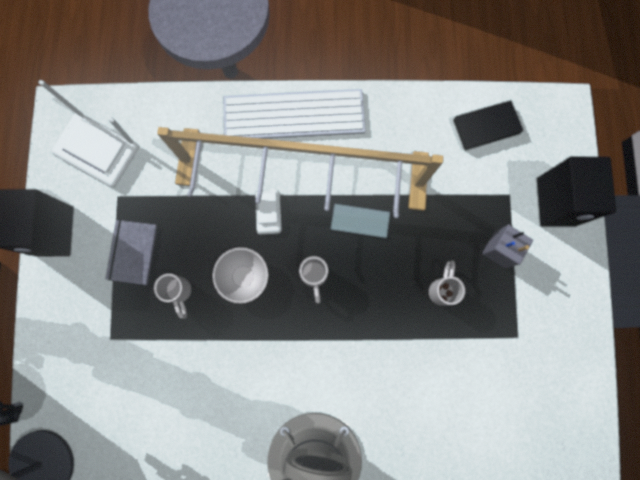

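View pics/wrist0.png

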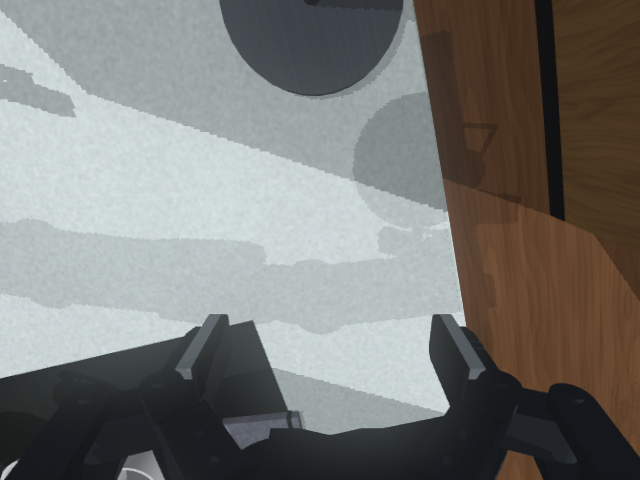

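The top view shows the sweets mug at (447,290) with its handle up and away from the robot at (450,266). The empty mugs are at (313,271) and (172,288), with handles toward the robot. The bowl is at (240,275) and the rack runs from (165,130) to (438,160). There are three mugs. Next I measure them.

```bash
cat >> h.py <<'E'
def circ(P):
    A=np.c_[2*P,np.ones(len(P))]; s=np.linalg.lstsq(A,(P**2).sum(1),rcond=None)[0]
    return s[0],s[1],np.sqrt(s[2]+s[0]**2+s[1]**2)
def mugs(X,p,boxes,lo=0.085,hi=0.102):
    out=[]
    for (x,y) in boxes:
        m=(np.hypot(X[...,0]-x,X[...,1]-y)<0.06)&(X[...,2]>lo)&(X[...,2]<hi)
        if m.sum()<20: out.append(None); continue
        P=X[m][:,:2]; c=circ(P)
        h=(np.hypot(X[...,0]-c[0],X[...,1]-c[1])>0.042)&(np.hypot(X[...,0]-c[0],X[...,1]-c[1])<0.08)&(X[...,2]>0.06)&(X[...,2]<0.09)
        Q=X[h][:,:2]; hd=np.median(Q,0)-np.array(c[:2]) if len(Q) else np.array([np.nan]*2)
        out.append((np.round(c,4),round(float(np.median(X[m][:,2])),4),int(m.sum()),np.round(hd,3),round(float(np.degrees(np.arctan2(hd[1],hd[0]))),1),len(Q)))
    return out
E
python3 - <<'E'
from h import *
for n in ['top','scene']:
    z=np.load(f'pics/{n}0.npz'); X=cloud(z['d'],z); p=z['p']
    if n=='top':
        B=[X[r,c,:2] for r,c in [(290,447),(271,313),(288,172)]]; print(np.round(B,3))
        for r,c in [(275,240),(210,268),(220,360),(250,132),(250,505)]: print(r,c,np.round(X[r,c],3))
    for o in mugs(X,p,B): print(n,o)
    b=X[275,240] if n=='top' else b
    m=(np.hypot(X[...,0]-b[0],X[...,1]-b[1])<0.09)&(X[...,2]>0.048)&(X[...,2]<0.06)
    print('bowl',np.round(circ(X[m][:,:2]),4),np.median(X[m][:,2]))
    # rack
    hsv=cv2.cvtColor(p,cv2.COLOR_RGB2HSV)
    m=(X[...,2]>0.19)&(X[...,2]<0.225)&(hsv[...,1]>80)&(hsv[...,0]<25)&(X[...,0]>0.5)&(X[...,0]<1.1)&(abs(X[...,1])<0.6)
    Q=X[m]; print('bar',m.sum(),np.round(Q.min(0),3),np.round(Q.max(0),3))
    t=Q[Q[:,2]>0.205]; mu=t.mean(0); l=cv2.fitLine(t[:,:2].astype(np.float32),cv2.DIST_HUBER,0,0.01,0.01).ravel(); print(l, np.degrees(np.arctan2(l[1],l[0])))
    u=(t[:,:2]-l[2:])@l[:2]; print(l[2:]+l[:2]*np.percentile(u,.2),l[2:]+l[:2]*np.percentile(u,99.8),np.ptp(u), np.median(t[:,2]))
    m=(X[...,2]>0.19)&(X[...,2]<0.225)&(hsv[...,1]<60)&(X[...,0]>0.6)&(X[...,0]<0.98)&(abs(X[...,1])<0.4)
    Q=X[m]; print('pegs',m.sum())
    d=np.array(l[:2]); d=d if d[1]>0 else -d; s=np.array([d[1],-d[0]])
    o=l[2:]
    a=(Q[:,:2]-o)@d; xx=(Q[:,:2]-o)@s
    from scipy.ndimage import label
    h,e=np.histogram(a,bins=np.arange(-.35,.35,.01)); print([(round(e[i],2),int(h[i])) for i in range(len(h)) if h[i]>3])
E
```

```text
[[ 0.399 -0.323]
 [ 0.449  0.   ]
 [ 0.407  0.344]]
275 240 [0.439 0.179 0.008]
210 268 [0.595 0.109 0.035]
220 360 [ 0.574 -0.116  0.01 ]
250 132 [0.5   0.448 0.015]
250 505 [ 0.486 -0.442  0.104]
top (array([ 0.3962, -0.3112,  0.0299]), 0.0957, 203, array([ 0.055, -0.012]), -12.1, 56)
top (array([ 0.441 , -0.0013,  0.0299]), 0.0965, 167, array([-0.056, -0.008]), -172.3, 55)
top (array([0.404 , 0.3298, 0.03  ]), 0.0956, 218, array([-0.055, -0.021]), -159.4, 61)
bowl [0.4356 0.1715 0.0606] 0.054923674802957984
bar 1432 [ 0.658 -0.273  0.19 ] [0.737 0.329 0.225]
[0.10994854 0.99393725 0.69515955 0.00909257] 83.687645
[ 0.66408909 -0.27178517] [0.73039781 0.32764721] 0.6052717239653564 0.21417256519517702
pegs 1633
[(np.float64(-0.29), 25), (np.float64(-0.28), 5), (np.float64(-0.27), 11), (np.float64(-0.23), 6), (np.float64(-0.22), 14), (np.float64(-0.21), 34), (np.float64(-0.2), 124), (np.float64(-0.19), 16), (np.float64(-0.18), 16), (np.float64(-0.17), 14), (np.float64(-0.16), 18), (np.float64(-0.15), 16), (np.float64(-0.14), 14), (np.float64(-0.13), 15), (np.float64(-0.12), 16), (np
[... 1177 characters left out ...]
.    ,  0.0301]), 0.093, 136, array([-0.058, -0.009]), -171.1, 16)
scene (array([0.403 , 0.3321, 0.0302]), 0.0918, 138, array([-0.051, -0.021]), -157.6, 21)
bowl [0.4353 0.173  0.0614] 0.053648024295851277
bar 1697 [ 0.656 -0.276  0.19 ] [0.742 0.332 0.224]
[0.11083667 0.9938386  0.69981647 0.02396933] 83.636444
[ 0.66661261 -0.27375954] [0.73386472 0.32926969] 0.6119871845447019 0.21178300992649182
pegs 452
[(np.float64(-0.22), 54), (np.float64(-0.21), 29), (np.float64(-0.08), 20), (np.float64(-0.07), 69), (np.float64(0.02), 6), (np.float64(0.03), 6), (np.float64(0.04), 6), (np.float64(0.05), 5), (np.float64(0.07), 84), (np.float64(0.08), 22), (np.float64(0.21), 34), (np.float64(0.22), 98)]
```

```bash
cat >> h.py <<'E'
from scipy.linalg import expm,logm
def T(p,R): M=np.eye(4); M[:3,:3]=R; M[:3,3]=p; return M
def cur():
    s=st(); return T(s['ee_pos'],Ro.from_quat(s['ee_rot']).as_matrix())
RX=np.array([.9939,-.1103]); RY=np.array([.1103,.9939]); RC=np.array([.698,.0275])
AZR=np.degrees(np.arctan2(RY[1],RY[0]))
def mugT(x,y,z,az):  # mug pose, az=handle azimuth deg; mug y = handle dir
    a=np.radians(az); h=np.array([np.cos(a),np.sin(a),0]); u=np.array([0,0,1.]); return T([x,y,z],np.c_[np.cross(h,u),h,u])
def roll(M,phi,piv=(0,48,47.5)): # handle goes up by phi deg about mug x through pivot(mm)
    p=np.array(piv)/1000; A=T(p,Ro.from_rotvec([np.radians(phi),0,0]).as_matrix())@T(-p,np.eye(3)); return M@A
def grasp(t,zg,sgn=1): # tool in mug frame, leaning back to the handle side by t
    t=np.radians(t); z=np.array([0,-np.sin(t),-np.cos(t)]); y=np.array([sgn,0,0.]); x=np.cross(y,z)
    return T(np.array([0,0,zg])+0.019*z,np.c_[x,y,z])
def plan(A,B,N=None,vm=20,wm=.08):
    D=np.linalg.inv(A)@B; w=Ro.from_matrix(D[:3,:3]).magnitude(); d=np.linalg.norm(D[:3,3])
    if N is None: N=int(np.ceil(max(d*1000/vm,w/wm,1)))
    L=np.real(logm(D))/N; E=expm(L); rv=Ro.from_matrix(E[:3,:3]).as_rotvec(); row=np.r_[E[:3,3]*1000,rv]
    row=np.r_[np.round(row[:3],1),np.round(row[3:],4)]
    M=A.copy(); zs=[]
    S=T(row[:3]/1000,Ro.from_rotvec(row[3:]).as_matrix())
    for _ in range(N): M=M@S; zs.append(M[:3,3])
    zs=np.array(zs); print('N',N,'row',row.tolist(),'d',round(d*1000),'deg',round(np.degrees(w)),'zmin',round(zs[:,2].min(),3),'rmin',round(np.hypot(zs[:,0],zs[:,1]).min(),3),'end',np.round(M[:3,3],3)); return M
def report(B):
    A=cur(); D=np.linalg.inv(A)@B; print('err mm',np.round(D[:3,3]*1000,1),'deg',np.round(np.degrees(Ro.from_matrix(D[:3,:3]).as_rotvec()),1))
E
python3 - <<'E'
from h import *
A=cur(); print(np.round(A,2), AZR)
for s in (1,-1):
    G=mugT(.4416,-.0007,0,-171.7)@grasp(30,.068,s); print(np.round(G,3).tolist())
    H=G@T([0,0,-.11],np.eye(3)); plan(A,H,vm=30)
E
```

```text
[[-0.97  0.26 -0.    0.17]
 [ 0.26  0.97 -0.    0.63]
 [-0.   -0.   -1.    0.2 ]
 [ 0.    0.    0.    1.  ]] 83.6674009540275
[[-0.857, -0.144, 0.495, 0.451], [-0.125, 0.99, 0.072, 0.001], [-0.5, 0.0, -0.866, 0.052], [0.0, 0.0, 0.0, 1.0]]
N 23 row [-11.2, -27.1, 4.7, -0.0047, -0.0225, -0.0172] d 677 deg 38 zmin 0.144 rmin 0.345 end [ 0.397 -0.006  0.146]
[[0.857, 0.144, 0.495, 0.451], [0.125, -0.99, 0.072, 0.001], [0.5, 0.0, -0.866, 0.052], [0.0, 0.0, 0.0, 1.0]]
N 35 row [-25.1, 8.9, -3.7, -0.0203, 0.0042, 0.0758] d 677 deg 158 zmin 0.148 rmin 0.396 end [ 0.396 -0.007  0.148]
```

Emit:
play_rows(commands=[[1,-25.1,8.9,-3.7,-0.0203,0.0042,0.0758],[1,-25.1,8.9,-3.7,-0.0203,0.0042,0.0758],[1,-25.1,8.9,-3.7,-0.0203,0.0042,0.0758],[1,-25.1,8.9,-3.7,-0.0203,0.0042,0.0758],[1,-25.1,8.9,-3.7,-0.0203,0.0042,0.0758],[1,-25.1,8.9,-3.7,-0.0203,0.0042,0.0758],[1,-25.1,8.9,-3.7,-0.0203,0.0042,0.0758],[1,-25.1,8.9,-3.7,-0.0203,0.0042,0.0758],[1,-25.1,8.9,-3.7,-0.0203,0.0042,0.0758],[1,-25.1,8.9,-3.7,-0.0203,0.0042,0.0758],[1,-25.1,8.9,-3.7,-0.0203,0.0042,0.0758],[1,-25.1,8.9,-3.7,-0.0203,0.0042,0.0758],[1,-25.1,8.9,-3.7,-0.0203,0.0042,0.0758],[1,-25.1,8.9,-3.7,-0.0203,0.0042,0.0758],[1,-25.1,8.9,-3.7,-0.0203,0.0042,0.0758],[1,-25.1,8.9,-3.7,-0.0203,0.0042,0.0758],[1,-25.1,8.9,-3.7,-0.0203,0.0042,0.0758],[1,-25.1,8.9,-3.7,-0.0203,0.0042,0.0758]], grip_force=60)

```text
clock: 1.65
ee_pos: [0.5376, 0.3821, 0.2396]
ee_rot: [0.721, 0.671, 0.171, -0.013]
ft_force: [-0.4, 0.4, 0.6]
width: 0.0854
```

Run:
```python
from h import *
A=cur(); print(np.round(A,2),np.round(st()['qpos'],2))
G=mugT(.4416,-.0007,0,-171.7)@grasp(30,.068,-1)
H=G@T([0,0,-.10],np.eye(3)); plan(A,H,vm=30)
```

```text
[[ 0.04  0.97  0.23  0.54]
 [ 0.96 -0.1   0.25  0.38]
 [ 0.26  0.21 -0.94  0.24]
 [ 0.    0.    0.    1.  ]] [-1.03  0.2   0.44  1.79 -0.21  0.85 -0.57]
N 17 row [-25.1, 9.0, -3.1, -0.0203, 0.0042, 0.0756] d 424 deg 76 zmin 0.138 rmin 0.401 end [ 0.401 -0.007  0.138]
```

Emit:
play_rows(commands=[[1,-25.1,9,-3.1,-0.0203,0.0042,0.0756],[1,-25.1,9,-3.1,-0.0203,0.0042,0.0756],[1,-25.1,9,-3.1,-0.0203,0.0042,0.0756],[1,-25.1,9,-3.1,-0.0203,0.0042,0.0756],[1,-25.1,9,-3.1,-0.0203,0.0042,0.0756],[1,-25.1,9,-3.1,-0.0203,0.0042,0.0756],[1,-25.1,9,-3.1,-0.0203,0.0042,0.0756],[1,-25.1,9,-3.1,-0.0203,0.0042,0.0756],[1,-25.1,9,-3.1,-0.0203,0.0042,0.0756],[1,-25.1,9,-3.1,-0.0203,0.0042,0.0756],[1,-25.1,9,-3.1,-0.0203,0.0042,0.0756],[1,-25.1,9,-3.1,-0.0203,0.0042,0.0756],[1,-25.1,9,-3.1,-0.0203,0.0042,0.0756],[1,-25.1,9,-3.1,-0.0203,0.0042,0.0756],[1,-25.1,9,-3.1,-0.0203,0.0042,0.0756],[1,-25.1,9,-3.1,-0.0203,0.0042,0.0756],[1,-25.1,9,-3.1,-0.0203,0.0042,0.0756],[1,0,0,0,0,0,0],[1,0,0,0,0,0,0]])

```text
clock: 3.23
ee_pos: [0.434, 0.0146, 0.1645]
ee_rot: [0.957, 0.137, 0.255, -0.016]
ft_force: [0.0, 0.3, 0.2]
width: 0.0855
```

Run:
```python
from h import *
print(np.round(st()['qpos'],2))
G=mugT(.4416,-.0007,0,-171.7)@grasp(30,.068,-1)
H=G@T([0,0,-.10],np.eye(3)); report(H); grab('wrist','wrist1'); p,d,c=grab('top','top1')
X=cloud(d,c)
for o in mugs(X,p,[(.396,-.311),(.4416,0),(.4035,.331)]): print(o)
```

```text
[-0.33 -0.29  0.2   2.45  0.03  0.46 -1.43]
err mm [-45.4  10.6   5. ] deg [-1.7  0.3  7.5]
(array([ 0.3961, -0.3113,  0.0299]), 0.0957, 202, array([ 0.056, -0.012]), -12.1, 56)
(array([ 0.4415, -0.0012,  0.0297]), 0.0962, 168, array([nan, nan]), nan, 0)
(array([0.404 , 0.3298, 0.03  ]), 0.0958, 210, array([-0.055, -0.02 ]), -159.8, 65)
```

View pics/wrist1.png

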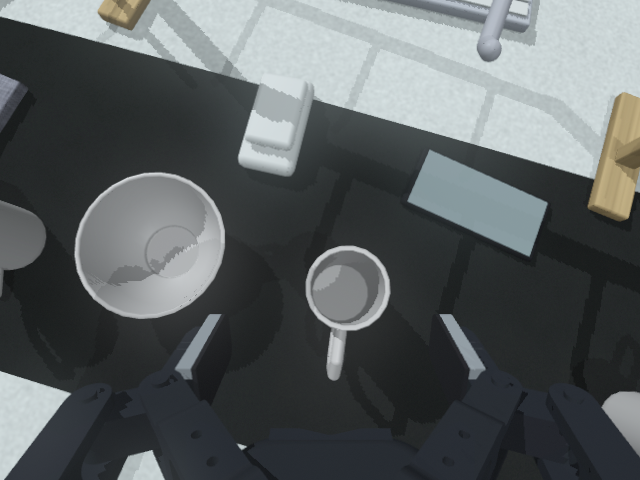

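View pics/top1.png

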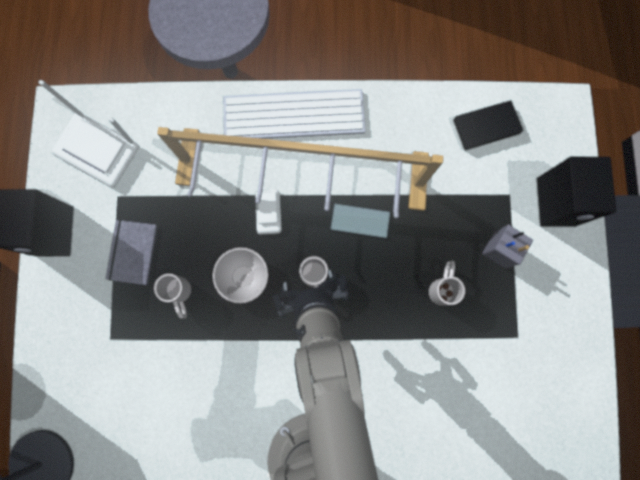

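Wrist view: the mug mouth is at (347,288), with the handle coming toward the gripper at (336,355). It sits between the pads. Joint 4 is at its limit, so I use a smaller lean for this mug.

```bash
cat >> h.py <<'E'
def up(M,dz): M=M.copy(); M[2,3]+=dz; return M
E
python3 - <<'E'
from h import *
A=cur()
G=mugT(.4416,-.0007,0,-171.7)@grasp(12,.068,-1)
M=plan(A,up(G,.09)); M=plan(M,up(G,.02))
E
```

```text
N 5 row [-0.6, 3.7, 5.2, -0.0022, -0.0616, 0.0278] d 32 deg 19 zmin 0.14 rmin 0.437 end [ 0.445 -0.     0.14 ]
N 4 row [-3.6, 0.0, 17.2, -0.0, 0.0001, 0.0] d 70 deg 0 zmin 0.069 rmin 0.445 end [0.446 0.    0.069]
```

Emit:
play_rows(commands=[[1,-0.6,3.7,5.2,-0.0022,-0.0616,0.0278],[1,-0.6,3.7,5.2,-0.0022,-0.0616,0.0278],[1,-0.6,3.7,5.2,-0.0022,-0.0616,0.0278],[1,-0.6,3.7,5.2,-0.0022,-0.0616,0.0278],[1,-0.6,3.7,5.2,-0.0022,-0.0616,0.0278],[1,0,0,0,0,0,0],[1,0,0,0,0,0,0]])

```text
clock: 3.92
ee_pos: [0.4458, 0.0013, 0.1394]
ee_rot: [0.992, 0.074, 0.104, -0.007]
ft_force: [0.5, -0.5, 0.0]
width: 0.0851
```

Run:
```python
from h import *
G=mugT(.4416,-.0007,0,-171.7)@grasp(12,.068,-1)
print(np.round(st()['qpos'],2)); report(up(G,.09)); plan(cur(),up(G,.0))
```

```text
[-0.31 -0.05  0.22  2.24  0.    0.74 -1.52]
err mm [-0.5  1.4 -0.2] deg [0.  0.  0.2]
N 5 row [-3.8, 0.3, 17.6, 0.0, 0.0001, 0.0007] d 90 deg 0 zmin 0.049 rmin 0.446 end [ 0.446 -0.     0.049]
```

Emit:
play_rows(commands=[[1,-3.8,0.3,17.6,0,0,0],[1,-3.8,0.3,17.6,0,0,0],[1,-3.8,0.3,17.6,0,0,0],[1,-3.8,0.3,17.6,0,0,0],[1,-3.8,0.3,17.6,0,0,0],[1,0,0,0,0,0,0],[0.3,0,0,0,0,0,0],[0.3,0,0,0,0,0,0],[0.3,0,0,0,0,0,0],[0.3,0,0,0,0,0,0],[0.3,0,0,0,0,0,0],[0.3,0,0,0,0,0,0]])

```text
clock: 4.92
ee_pos: [0.4466, -0.001, 0.0517]
ee_rot: [0.992, 0.072, 0.106, -0.008]
ft_force: [-2.0, 1.6, 7.1]
width: 0.0598
```

Run:
```python
from h import *
G=mugT(.4416,-.0007,0,-171.7)@grasp(12,.068,-1)
print(np.round(st()['qpos'],2)); report(G); grab('wrist','wrist2')
```

```text
[-0.29  0.11  0.22  2.33 -0.08  0.5  -1.43]
err mm [-1.4 -1.1  2. ] deg [-0.  -0.2 -0. ]
```

View pics/wrist2.png

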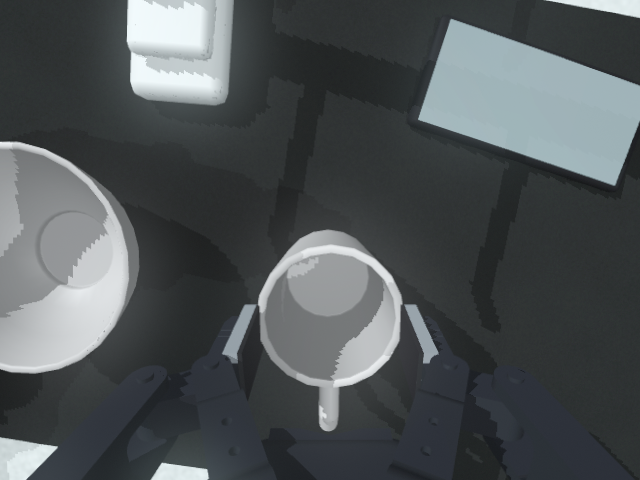

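Emit:
play_rows(commands=[[0.3,0,0,0,0,0,0],[0.3,0,0,0,0,0,0],[0.3,0,0,0,0,0,0],[0.3,0,0,0,0,0,0]])

```text
clock: 5.3
ee_pos: [0.4466, -0.001, 0.0517]
ee_rot: [0.992, 0.072, 0.106, -0.008]
ft_force: [-2.7, 2.1, 6.5]
width: 0.0603
```

Run:
```python
from h import *
p,d,c=grab('wrist','w'); X=cloud(d,c); A=cur()
Y=(X-A[:3,3])@A[:3,:3]
for n,r,cc in [('padL',330,240),('padR',330,422),('rimL',310,262),('rimR',310,398),('rimtop',250,330),('rimbot',380,330),('handle',415,328)]: print(n,np.round(Y[r,cc]*1000,0),np.round(X[r,cc],3))
m=(X[...,2]>.088)&(X[...,2]<.1)&(np.hypot(X[...,0]-.4416,X[...,1])<.04); print(np.round(circ(X[m][:,:2]),4),np.median(X[m][:,2]))
```

```text
padL [ 11. -34. -61.] [0.44  0.032 0.114]
padR [ 11.  34. -61.] [ 0.45  -0.035  0.114]
rimL [  9. -29. -43.] [0.442 0.028 0.096]
rimR [  9.  29. -43.] [ 0.451 -0.03   0.095]
rimtop [ 34.  -0. -37.] [0.472 0.003 0.095]
rimbot [-22.  -0. -49.] [ 0.415 -0.006  0.095]
handle [-52.  -1. -40.] [ 0.388 -0.008  0.08 ]
[ 0.4436 -0.0011  0.0297] 0.0948409201697053
```

```bash
cat >> h.py <<'E'
def hang(peg,xr,zl,phi,side):
    """mug pose with loop centre at rack x=xr, height zl above peg `peg`; side=+1 handle to +rack y"""
    y=[.2175,.0725,-.0725,-.2175][peg]
    P=RC+RX*xr+RY*y
    az=AZR if side>0 else AZR-180
    M=mugT(0,0,0,az); M=roll(M,phi)
    l=M@np.array([0,.048,.0475,1]); M[:3,3]+=np.r_[P,zl]-l[:3]; return M
E
python3 - <<'E'
from h import *
A=cur(); M0=mugT(.4416+.002,-.0007,0,-171.7); Gr=np.linalg.inv(M0)@A; np.save('Gr.npy',Gr); print(np.round(Gr,3))
M=plan(A,up(A,.15))
p=hang(3,-.205,.206,35,-1); print(np.round(p,3))
M=plan(M,p@Gr); M=plan(M,hang(3,-.075,.206,35,-1)@Gr); M=plan(M,hang(3,-.075,.206,60,-1)@Gr); print(np.round(M,2))
E
```

```text
[[-0.    -1.     0.001 -0.001]
 [-0.977 -0.    -0.211 -0.003]
 [ 0.211 -0.001 -0.977  0.052]
 [ 0.     0.     0.     1.   ]]
N 8 row [4.0, -0.0, -18.3, 0.0, 0.0, -0.0] d 150 deg 0 zmin 0.07 rmin 0.447 end [ 0.447 -0.001  0.202]
[[-0.994 -0.09   0.063  0.472]
 [ 0.11  -0.814  0.57  -0.154]
 [ 0.     0.574  0.819  0.14 ]
 [ 0.     0.     0.     1.   ]]
N 18 row [-3.7, 6.2, 1.9, -0.0068, -0.0289, -0.0737] d 126 deg 82 zmin 0.181 rmin 0.441 end [ 0.476 -0.122  0.181]
N 7 row [0.0, 18.6, 0.0, -0.0001, -0.0, -0.0001] d 130 deg 0 zmin 0.181 rmin 0.509 end [ 0.605 -0.137  0.181]
N 6 row [-0.6, 0.0, 3.7, -0.0, -0.0728, 0.0001] d 22 deg 25 zmin 0.164 rmin 0.62 end [ 0.603 -0.151  0.164]
[[ 0.07  0.99 -0.08  0.6 ]
 [ 0.67 -0.11 -0.74 -0.15]
 [-0.74 -0.   -0.67  0.16]
 [ 0.    0.    0.    1.  ]]
```

Emit:
play_rows(commands=[[0.3,4,0,-18.3,0,0,0],[0.3,4,0,-18.3,0,0,0],[0.3,4,0,-18.3,0,0,0],[0.3,4,0,-18.3,0,0,0],[0.3,4,0,-18.3,0,0,0],[0.3,4,0,-18.3,0,0,0],[0.3,4,0,-18.3,0,0,0],[0.3,4,0,-18.3,0,0,0],[0.3,0,0,0,0,0,0]])

```text
clock: 6.1
ee_pos: [0.4489, -0.0014, 0.2043]
ee_rot: [0.991, 0.072, 0.109, -0.008]
ft_force: [0.6, -0.9, -1.4]
width: 0.0599
```

Emit:
play_rows(commands=[[0.3,-3.7,6.2,1.9,-0.0068,-0.0289,-0.0737],[0.3,-3.7,6.2,1.9,-0.0068,-0.0289,-0.0737],[0.3,-3.7,6.2,1.9,-0.0068,-0.0289,-0.0737],[0.3,-3.7,6.2,1.9,-0.0068,-0.0289,-0.0737],[0.3,-3.7,6.2,1.9,-0.0068,-0.0289,-0.0737],[0.3,-3.7,6.2,1.9,-0.0068,-0.0289,-0.0737],[0.3,-3.7,6.2,1.9,-0.0068,-0.0289,-0.0737],[0.3,-3.7,6.2,1.9,-0.0068,-0.0289,-0.0737],[0.3,-3.7,6.2,1.9,-0.0068,-0.0289,-0.0737],[0.3,-3.7,6.2,1.9,-0.0068,-0.0289,-0.0737],[0.3,-3.7,6.2,1.9,-0.0068,-0.0289,-0.0737],[0.3,-3.7,6.2,1.9,-0.0068,-0.0289,-0.0737],[0.3,-3.7,6.2,1.9,-0.0068,-0.0289,-0.0737],[0.3,-3.7,6.2,1.9,-0.0068,-0.0289,-0.0737],[0.3,-3.7,6.2,1.9,-0.0068,-0.0289,-0.0737],[0.3,-3.7,6.2,1.9,-0.0068,-0.0289,-0.0737],[0.3,-3.7,6.2,1.9,-0.0068,-0.0289,-0.0737],[0.3,-3.7,6.2,1.9,-0.0068,-0.0289,-0.0737],[0.3,0,0,0,0,0,0],[0.3,0,0,0,0,0,0]])

```text
clock: 7.77
ee_pos: [0.474, -0.1221, 0.1779]
ee_rot: [0.731, 0.653, -0.149, 0.13]
ft_force: [-0.4, 0.3, -2.4]
width: 0.0597
```

Run:
```python
from h import *
Gr=np.load('Gr.npy'); s=st()
print(np.round(s['qpos'],2),s['ft_force'],s['width']); report(hang(3,-.205,.206,35,-1)@Gr); grab('wrist','w3');grab('scene','s3');grab('top','t3')
```

```text
[-0.33  0.17  0.23  1.97  0.39  1.14 -0.41] [-0.43707144  0.30029777 -2.40823064] 0.05973577823715517
err mm [-0.8  1.9 -2.2] deg [-0.3  0.  -0.1]
```

View pics/w3.png

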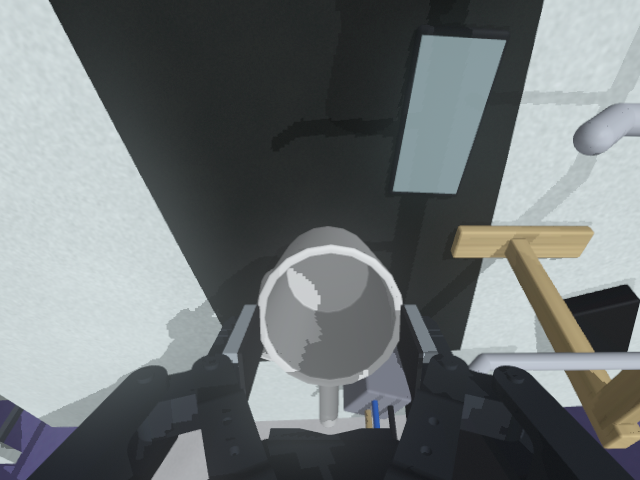

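View pics/s3.png

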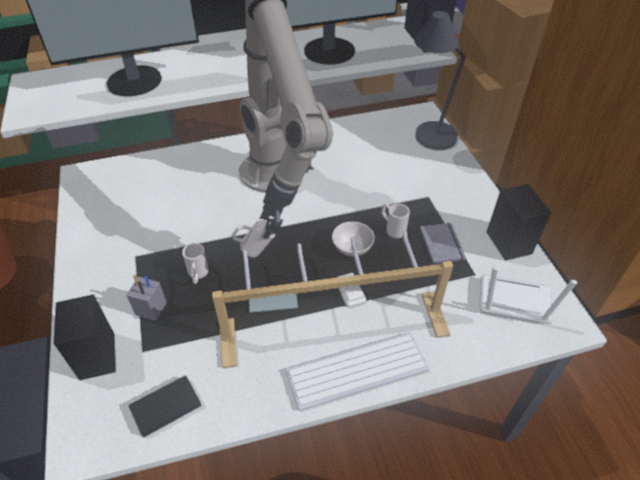

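View pics/t3.png

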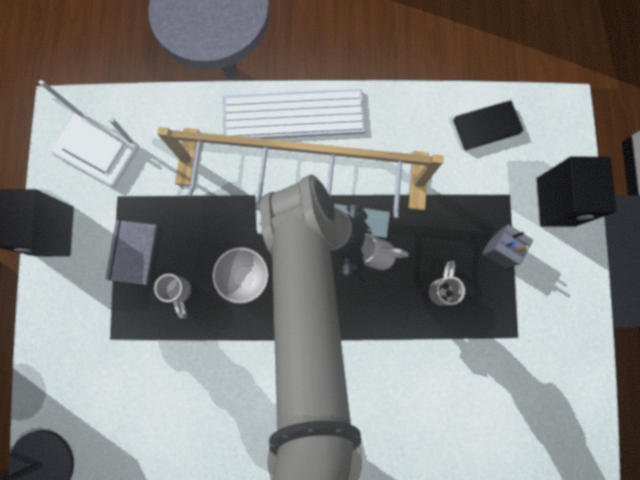

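Run:
```python
from h import *
Gr=np.load('Gr.npy'); Mg=cur()@np.linalg.inv(Gr)
for n in ['t3','s3']:
    z=np.load(f'pics/{n}.npz'); X=cloud(z['d'],z); Q=(X-Mg[:3,3])@Mg[:3,:3]*1000
    m=(abs(Q[...,0])<25)&(Q[...,1]>40)&(Q[...,1]<90)&(Q[...,2]>10)&(Q[...,2]<90); P=Q[m]; print(n,len(P),np.round(np.percentile(P,[3,25,50,75,97],axis=0),0).tolist())
    # peg3 points in rack frame
    L=np.stack([(X[...,:2]-RC)@RX,(X[...,:2]-RC)@RY,X[...,2]],-1)*1000
    for k,y in enumerate([217.5,72.5,-72.5,-217.5]):
        m=(abs(L[...,1]-y)<20)&(L[...,0]>-150)&(L[...,0]<-20)&(L[...,2]>185)&(L[...,2]<230); P=L[m]
        if len(P): print('peg',k,len(P),np.round(np.percentile(P,[2,50,98],axis=0),0).tolist())
print(np.round(Mg,3))
G=hang(3,-.075,.206,35,-1)@Gr; M=plan(cur(),hang(3,-.14,.206,35,-1)@Gr,4); M=plan(M,G,5)
```

```text
t3 157 [[-5.0, 42.0, 23.0], [-2.0, 50.0, 38.0], [1.0, 62.0, 68.0], [3.0, 71.0, 77.0], [5.0, 76.0, 81.0]]
peg 0 249 [[-132.0, 212.0, 201.0], [-76.0, 216.0, 207.0], [-21.0, 222.0, 220.0]]
peg 1 240 [[-133.0, 68.0, 202.0], [-77.0, 73.0, 207.0], [-23.0, 78.0, 220.0]]
peg 2 166 [[-99.0, -77.0, 201.0], [-59.0, -72.0, 206.0], [-21.0, -67.0, 211.0]]
peg 3 235 [[-132.0, -221.0, 201.0], [-79.0, -216.0, 207.0], [-22.0, -211.0, 221.0]]
s3 110 [[-6.0, 43.0, 20.0], [-3.0, 52.0, 31.0], [-1.0, 62.0, 56.0], [1.0, 69.0, 72.0], [6.0, 73.0, 79.0]]
peg 0 143 [[-134.0, 215.0, 199.0], [-81.0, 219.0, 205.0], [-22.0, 224.0, 217.0]]
peg 1 141 [[-132.0, 70.0, 199.0], [-81.0, 74.0, 206.0], [-21.0, 79.0, 218.0]]
peg 2 139 [[-132.0, -75.0, 200.0], [-80.0, -71.0, 205.0], [-22.0, -66.0, 218.0]]
peg 3 145 [[-132.0, -220.0, 199.0], [-80.0, -215.0, 205.0], [-21.0, -210.0, 217.0]]
[[-0.994 -0.091  0.068  0.47 ]
 [ 0.113 -0.814  0.57  -0.155]
 [ 0.003  0.574  0.819  0.138]
 [ 0.     0.     0.     1.   ]]
N 4 row [0.0, 16.7, -0.5, -0.0011, 0.0001, -0.0004] d 67 deg 0 zmin 0.179 rmin 0.506 end [ 0.541 -0.129  0.18 ]
N 5 row [0.0, 13.0, 0.0, 0.0, 0.0, 0.0] d 65 deg 0 zmin 0.18 rmin 0.569 end [ 0.605 -0.137  0.18 ]
```

Handle and pegs agree with the model to about 2 mm, so I insert.

Emit:
play_rows(commands=[[0.3,0,16.7,-0.5,0,0,0],[0.3,0,16.7,-0.5,0,0,0],[0.3,0,16.7,-0.5,0,0,0],[0.3,0,16.7,-0.5,0,0,0],[0.3,0,13,0,0,0,0],[0.3,0,13,0,0,0,0],[0.3,0,13,0,0,0,0],[0.3,0,13,0,0,0,0],[0.3,0,13,0,0,0,0],[0.3,0,0,0,0,0,0],[0.3,0,0,0,0,0,0]])

```text
clock: 8.83
ee_pos: [0.6054, -0.1368, 0.1799]
ee_rot: [0.731, 0.653, -0.149, 0.13]
ft_force: [-1.1, -0.0, -1.9]
width: 0.0601
```

Run:
```python
from h import *
Gr=np.load('Gr.npy'); s=st()
print(np.round(s['qpos'],2)); report(hang(3,-.075,.206,35,-1)@Gr); grab('wrist','w4');grab('scene','s4')
M=plan(cur(),hang(3,-.075,.200,48,-1)@Gr); M=plan(M,hang(3,-.075,.183,48,-1)@Gr,6)
```

```text
[-0.26  0.4   0.24  1.66  0.33  1.18 -0.29]
err mm [-0.1 -0.3 -0.4] deg [-0.3  0.1 -0.1]
N 3 row [0.3, 0.2, 5.5, -0.0017, -0.0753, 0.0001] d 16 deg 13 zmin 0.165 rmin 0.62 end [ 0.604 -0.143  0.165]
N 6 row [1.6, -0.0, 2.3, -0.0, 0.0, -0.0] d 17 deg 0 zmin 0.148 rmin 0.621 end [ 0.604 -0.144  0.148]
```

View pics/w4.png

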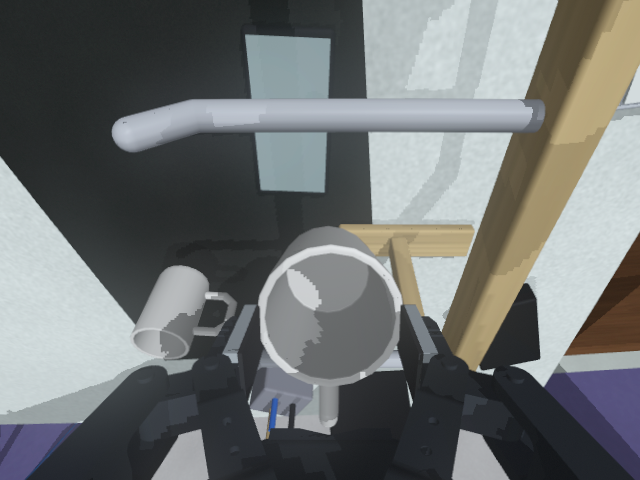

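View pics/s4.png

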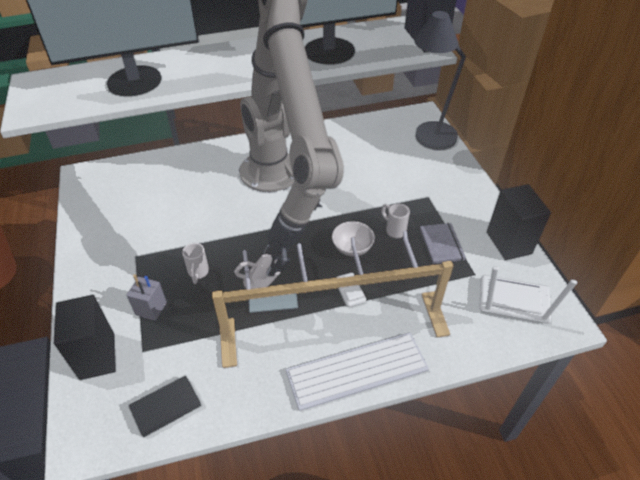

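Emit:
play_rows(commands=[[0.3,0.3,0.2,5.5,0,-0.0753,0],[0.3,0.3,0.2,5.5,0,-0.0753,0],[0.3,0.3,0.2,5.5,0,-0.0753,0],[0.3,0,0,0,0,0,0],[0.3,1.6,0,2.3,0,0,0],[0.3,1.6,0,2.3,0,0,0]])

```text
clock: 9.43
ee_pos: [0.6054, -0.1444, 0.1603]
ee_rot: [0.71, 0.634, -0.23, 0.203]
ft_force: [0.9, -0.3, -1.7]
width: 0.0598
```

Emit:
play_rows(commands=[[0.3,1.6,0,2.3,0,0,0],[0.3,1.6,0,2.3,0,0,0],[0.3,0,0,0,0,0,0]])

```text
clock: 9.68
ee_pos: [0.6049, -0.1447, 0.1539]
ee_rot: [0.71, 0.634, -0.23, 0.203]
ft_force: [-0.6, 0.5, -2.9]
width: 0.0601
```

Emit:
play_rows(commands=[[0.3,1.6,0,2.3,0,0,0],[0.3,0,0,0,0,0,0]])

```text
clock: 9.85
ee_pos: [0.6051, -0.144, 0.1508]
ee_rot: [0.709, 0.634, -0.231, 0.203]
ft_force: [-0.3, 1.0, -2.4]
width: 0.0596
```

Emit:
play_rows(commands=[[0.3,1,0,1.5,0,0,0],[0.3,0,0,0,0,0,0]])

```text
clock: 10.02
ee_pos: [0.6054, -0.1442, 0.1494]
ee_rot: [0.709, 0.634, -0.231, 0.204]
ft_force: [-0.3, 0.1, -0.7]
width: 0.0596
```

Emit:
play_rows(commands=[[1,0,0,0,0,0,0],[1,0,0,0,0,0,0],[1,0,0,-4,0,0,0],[1,0,0,-8,0,0,0],[1,0,0,-8,0,0,0]])

```text
clock: 10.43
ee_pos: [0.6069, -0.1318, 0.1662]
ee_rot: [0.709, 0.634, -0.231, 0.203]
ft_force: [0.2, 0.8, 0.3]
width: 0.0854
```

Run:
```python
from h import *
grab('wrist','w5');grab('scene','s5')
```

```text
(no output)
```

View pics/w5.png

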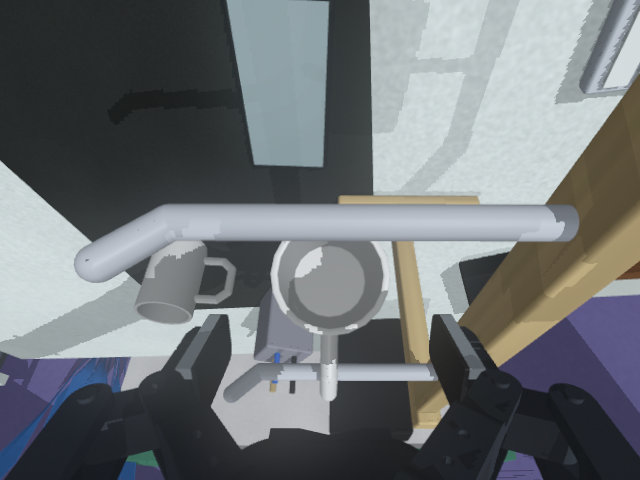

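View pics/s5.png

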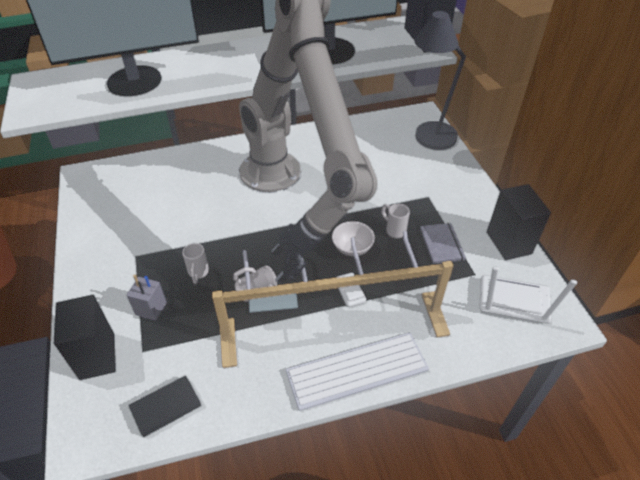

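Emit:
play_rows(commands=[[1,-3,0,-15,0,0,0],[1,-3,0,-15,0,0,0],[1,-5,0,-15,0,0,0],[1,-10,0,-15,0,0,0],[1,-20,0,-20,0,0,0],[1,-20,0,-20,0,0,0],[1,-20,0,-20,0,0,0],[1,0,0,0,0,0,0],[1,0,0,0,0,0,0]])

```text
clock: 11.28
ee_pos: [0.6086, -0.128, 0.3122]
ee_rot: [0.71, 0.634, -0.229, 0.204]
ft_force: [-0.5, 0.6, -0.9]
width: 0.0855
```

```bash
cat >> h.py <<'E'
def pegrel(X,k):
    L=np.stack([(X[...,:2]-RC)@RX,(X[...,:2]-RC)@RY-[.2175,.0725,-.0725,-.2175][k],X[...,2]-.2],-1)*1000
    m=(abs(L[...,1])<70)&(L[...,0]>-145)&(L[...,0]<-15)&(L[...,2]>-120)&(L[...,2]<40)
    return L,m
E
python3 - <<'E'
from h import *
print(np.round(st()['qpos'],2),np.round(cur(),3).tolist())
p,d,c=grab('wrist','w6');p,d,c=grab('scene','s6'); X=cloud(d,c); L,m=pegrel(X,3); print(np.round(np.percentile(L[m],[2,25,50,75,98],axis=0)))
p,d,c=grab('top','t6'); X=cloud(d,c); L,m=pegrel(X,3); print(np.round(np.percentile(L[m],[2,25,50,75,98],axis=0)))
for o in mugs(X,p,[(.396,-.311),(.4035,.331)]): print(o)
E
```

```text
[-0.41  0.36  0.29  1.51  0.5   1.47 -0.35] [[0.092, 0.994, -0.066, 0.609], [0.807, -0.113, -0.58, -0.128], [-0.584, 0.0, -0.812, 0.312], [0.0, 0.0, 0.0, 1.0]]
[[-124.  -26.  -61.]
 [ -83.    0.  -35.]
 [ -70.   18.  -19.]
 [ -54.   45.    0.]
 [ -30.   68.   14.]]
[[-122.  -27.  -68.]
 [ -94.    1.  -44.]
 [ -78.   18.  -22.]
 [ -60.   43.    1.]
 [ -29.   66.   17.]]
(array([ 0.3965, -0.3113,  0.03  ]), 0.0952, 204, array([ 0.055, -0.012]), -11.9, 55)
(array([0.4038, 0.3299, 0.0301]), 0.096, 210, array([-0.055, -0.021]), -159.5, 63)
```

View pics/s6.png

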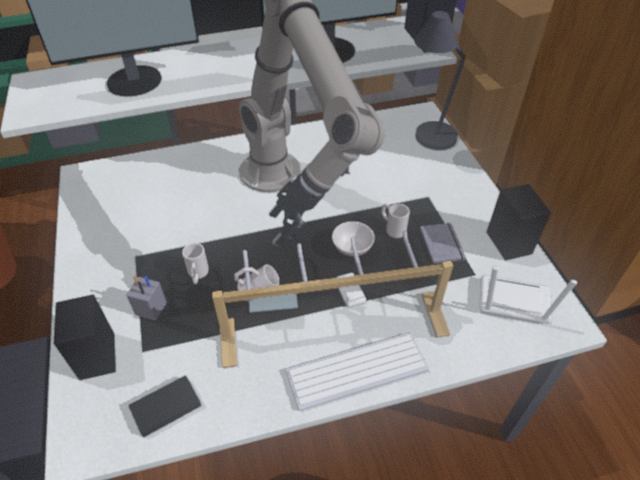

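View pics/t6.png

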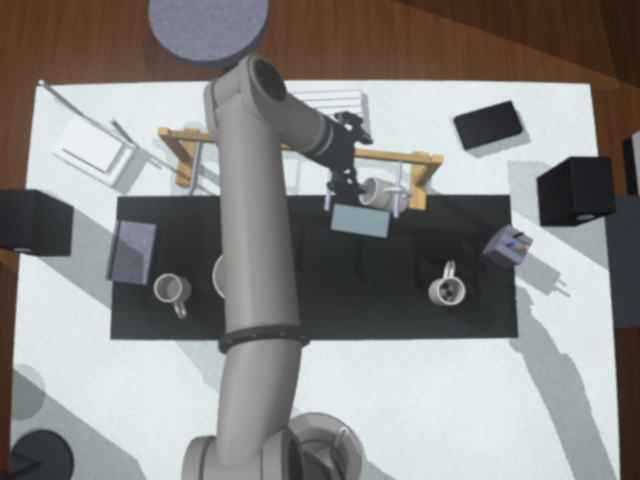

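Mug b hangs on peg3: its handle is at (247,280) in the scene view, tilted about 50°, with the gripper clear of it. Next is the left mug.

Run:
```python
from h import *
A=cur()
G=mugT(.4036,.3308,0,-158.8)@grasp(25,.068,-1); np.save('G2.npy',G); print(np.round(G,3))
W=up(G,.2); W=W.copy()
M=plan(A,W,vm=25); M=plan(M,up(G,.09)); M=plan(M,G)
```

```text
[[ 0.845  0.362  0.394  0.411]
 [ 0.328 -0.932  0.153  0.334]
 [ 0.423  0.    -0.906  0.051]
 [ 0.     0.     0.     1.   ]]
N 21 row [13.4, -21.8, -0.9, 0.0048, 0.0454, 0.054] d 504 deg 85 zmin 0.234 rmin 0.444 end [0.411 0.333 0.25 ]
N 6 row [-7.7, -0.0, 16.6, 0.0001, 0.0, -0.0001] d 110 deg 0 zmin 0.141 rmin 0.529 end [0.411 0.333 0.141]
N 5 row [-7.5, -0.0, 16.3, 0.0, 0.0001, 0.0] d 90 deg 0 zmin 0.051 rmin 0.529 end [0.411 0.334 0.051]
```

Emit:
play_rows(commands=[[1,0,-25,0,0,0,0],[1,0,-25,0,0,0,0],[1,0,-25,0,0,0,0],[1,0,-25,0,0,0,0],[1,0,-25,0,0,0,0],[1,0,0,0,0,0,0]])

```text
clock: 11.93
ee_pos: [0.4793, -0.113, 0.3093]
ee_rot: [0.708, 0.635, -0.232, 0.202]
ft_force: [1.4, -0.4, -0.3]
width: 0.0854
```

Run:
```python
from h import *
A=cur(); G=np.load('G2.npy'); M=plan(A,up(G,.2),vm=28,wm=.08)
```

```text
N 19 row [18.6, -17.9, -0.8, 0.0052, 0.0503, 0.0597] d 456 deg 85 zmin 0.227 rmin 0.393 end [0.411 0.333 0.25 ]
```

Emit:
play_rows(commands=[[1,18.6,-17.9,-0.8,0.0052,0.0503,0.0597],[1,18.6,-17.9,-0.8,0.0052,0.0503,0.0597],[1,18.6,-17.9,-0.8,0.0052,0.0503,0.0597],[1,18.6,-17.9,-0.8,0.0052,0.0503,0.0597],[1,18.6,-17.9,-0.8,0.0052,0.0503,0.0597],[1,18.6,-17.9,-0.8,0.0052,0.0503,0.0597],[1,18.6,-17.9,-0.8,0.0052,0.0503,0.0597],[1,18.6,-17.9,-0.8,0.0052,0.0503,0.0597],[1,18.6,-17.9,-0.8,0.0052,0.0503,0.0597],[1,18.6,-17.9,-0.8,0.0052,0.0503,0.0597],[1,18.6,-17.9,-0.8,0.0052,0.0503,0.0597],[1,18.6,-17.9,-0.8,0.0052,0.0503,0.0597],[1,18.6,-17.9,-0.8,0.0052,0.0503,0.0597],[1,18.6,-17.9,-0.8,0.0052,0.0503,0.0597],[1,18.6,-17.9,-0.8,0.0052,0.0503,0.0597],[1,18.6,-17.9,-0.8,0.0052,0.0503,0.0597],[1,18.6,-17.9,-0.8,0.0052,0.0503,0.0597],[1,18.6,-17.9,-0.8,0.0052,0.0503,0.0597],[1,18.6,-17.9,-0.8,0.0052,0.0503,0.0597],[1,0,0,0,0,0,0]])

```text
clock: 13.6
ee_pos: [0.4148, 0.3366, 0.251]
ee_rot: [0.959, 0.181, 0.216, -0.041]
ft_force: [0.5, -0.4, 0.4]
width: 0.0854
```

Run:
```python
from h import *
A=cur(); G=np.load('G2.npy'); print(np.round(st()['qpos'],2)); report(up(G,.2)); 
p,d,c=grab('top','t7'); X=cloud(d,c)
for o in mugs(X,p,[(.396,-.311),(.4035,.331)]): print(o)
p,d,c=grab('scene','s7'); X=cloud(d,c)
for o in mugs(X,p,[(.396,-.311),(.4035,.331)]): print(o)
M=plan(A,up(G,.09)); M=plan(M,G)
grab('wrist','w7')
```

```text
[-0.73 -0.1  -0.17  2.08  0.29  0.79 -2.27]
err mm [-4.2  1.3 -1.7] deg [-0.1 -0.4  0.2]
(array([ 0.3958, -0.3112,  0.0298]), 0.0957, 197, array([ 0.056, -0.012]), -11.8, 56)
(array([0.4039, 0.3299, 0.0302]), 0.0959, 127, array([-0.054, -0.021]), -159.1, 64)
(array([ 0.3952, -0.3117,  0.0299]), 0.0918, 156, array([ 0.058, -0.012]), -11.4, 43)
(array([0.4024, 0.3322, 0.0304]), 0.0925, 141, array([-0.052, -0.023]), -156.3, 23)
N 6 row [-8.5, 0.2, 16.3, -0.0002, -0.0011, 0.0005] d 110 deg 0 zmin 0.141 rmin 0.53 end [0.411 0.334 0.141]
N 5 row [-7.6, 0.0, 16.3, -0.0001, -0.0, 0.0001] d 90 deg 0 zmin 0.051 rmin 0.53 end [0.411 0.334 0.051]
```

View pics/w7.png

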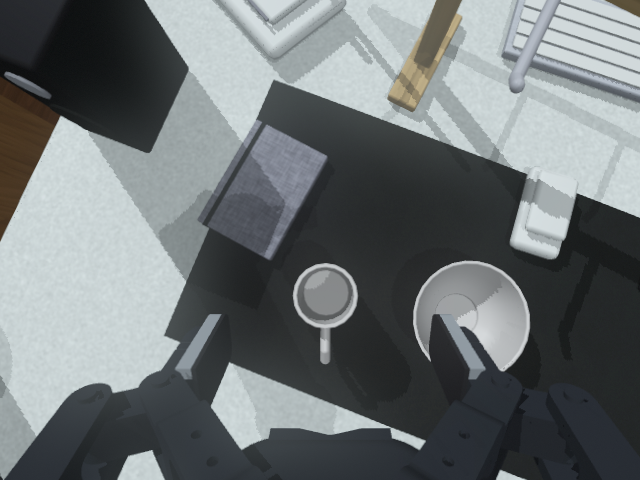

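Mug at (325,295), handle straight down toward the gripper: aligned. Descend and grip.

Emit:
play_rows(commands=[[1,-8.5,0.2,16.3,0,0,0],[1,-8.5,0.2,16.3,0,0,0],[1,-8.5,0.2,16.3,0,0,0],[1,-8.5,0.2,16.3,0,0,0],[1,-8.5,0.2,16.3,0,0,0],[1,-8.5,0.2,16.3,0,0,0],[1,-7.6,0,16.3,0,0,0],[1,-7.6,0,16.3,0,0,0],[1,-7.6,0,16.3,0,0,0],[1,-7.6,0,16.3,0,0,0],[1,-7.6,0,16.3,0,0,0],[1,0,0,0,0,0,0],[0.3,0,0,0,0,0,0],[0.3,0,0,0,0,0,0],[0.3,0,0,0,0,0,0],[0.3,0,0,0,0,0,0],[0.3,0,0,0,0,0,0],[0.3,0,0,0,0,0,0],[0.3,0,0,0,0,0,0]])

```text
clock: 15.33
ee_pos: [0.4137, 0.3306, 0.0528]
ee_rot: [0.959, 0.179, 0.217, -0.04]
ft_force: [-1.9, -0.5, 7.4]
width: 0.0599
```

Run:
```python
from h import *
A=cur(); G=np.load('G2.npy'); print(np.round(st()['qpos'],2)); report(G)
p,d,c=grab('top','t8'); X=cloud(d,c)
for o in mugs(X,p,[(.4035,.331)]): print(o)
p,d,c=grab('wrist','w8'); X=cloud(d,c)
for o in mugs(X,p,[(.4035,.331)],.088): print(o)
```

```text
[-0.8   0.18 -0.13  2.32  0.79  0.35 -2.83]
err mm [-2.1 -3.8  1.2] deg [ 0.  -0.5 -0. ]
(array([0.4065, 0.3247, 0.0313]), 0.0966, 109, array([-0.065, -0.025]), -158.9, 5)
(array([0.406 , 0.3277, 0.0302]), 0.0958, 6050, array([-0.047, -0.017]), -160.6, 793)
```

View pics/w8.png

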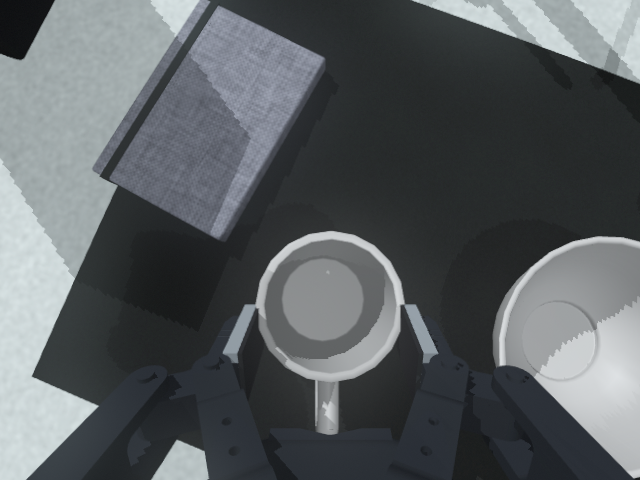

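Run:
```python
from h import *
A=cur(); M0=mugT(.4058,.328,0,-159.2); Gr=np.linalg.inv(M0)@A; np.save('Gr2.npy',Gr); print(np.round(Gr,3))
M=plan(A,up(A,.16))
P=hang(2,-.215,.206,35,-1)@Gr
M=plan(M,P,vm=25)
```

```text
[[ 0.006 -1.     0.002 -0.   ]
 [-0.903 -0.006 -0.43  -0.008]
 [ 0.43   0.001 -0.903  0.053]
 [ 0.     0.     0.     1.   ]]
N 8 row [8.6, 0.0, -18.1, -0.0, -0.0, 0.0] d 160 deg 0 zmin 0.073 rmin 0.53 end [0.414 0.331 0.213]
N 16 row [-13.0, 15.8, 1.1, 0.0098, -0.0343, -0.0688] d 312 deg 71 zmin 0.176 rmin 0.44 end [0.482 0.028 0.178]
```

Emit:
play_rows(commands=[[0.3,8.6,0,-18.1,0,0,0],[0.3,8.6,0,-18.1,0,0,0],[0.3,8.6,0,-18.1,0,0,0],[0.3,8.6,0,-18.1,0,0,0],[0.3,8.6,0,-18.1,0,0,0],[0.3,8.6,0,-18.1,0,0,0],[0.3,8.6,0,-18.1,0,0,0],[0.3,8.6,0,-18.1,0,0,0],[0.3,0,0,0,0,0,0]])

```text
clock: 16.18
ee_pos: [0.4145, 0.3312, 0.2156]
ee_rot: [0.959, 0.178, 0.218, -0.041]
ft_force: [1.0, 0.9, -1.2]
width: 0.0601
```

Emit:
play_rows(commands=[[0.3,-13,15.8,1.1,0.0098,-0.0343,-0.0688],[0.3,-13,15.8,1.1,0.0098,-0.0343,-0.0688],[0.3,-13,15.8,1.1,0.0098,-0.0343,-0.0688],[0.3,-13,15.8,1.1,0.0098,-0.0343,-0.0688],[0.3,-13,15.8,1.1,0.0098,-0.0343,-0.0688],[0.3,-13,15.8,1.1,0.0098,-0.0343,-0.0688],[0.3,-13,15.8,1.1,0.0098,-0.0343,-0.0688],[0.3,-13,15.8,1.1,0.0098,-0.0343,-0.0688],[0.3,-13,15.8,1.1,0.0098,-0.0343,-0.0688],[0.3,-13,15.8,1.1,0.0098,-0.0343,-0.0688],[0.3,-13,15.8,1.1,0.0098,-0.0343,-0.0688],[0.3,-13,15.8,1.1,0.0098,-0.0343,-0.0688],[0.3,-13,15.8,1.1,0.0098,-0.0343,-0.0688],[0.3,-13,15.8,1.1,0.0098,-0.0343,-0.0688],[0.3,-13,15.8,1.1,0.0098,-0.0343,-0.0688],[0.3,-13,15.8,1.1,0.0098,-0.0343,-0.0688],[0.3,0,0,0,0,0,0],[0.3,0,0,0,0,0,0]])

```text
clock: 17.68
ee_pos: [0.4809, 0.0269, 0.1754]
ee_rot: [0.742, 0.666, -0.066, 0.054]
ft_force: [-0.2, 0.2, -3.0]
width: 0.0596
```

```bash
cat >> h.py <<'E'
def hcheck(n,Mg):
    z=np.load(f'pics/{n}.npz'); X=cloud(z['d'],z); Q=(X-Mg[:3,3])@Mg[:3,:3]*1000
    m=(abs(Q[...,0])<25)&(Q[...,1]>40)&(Q[...,1]<90)&(Q[...,2]>10)&(Q[...,2]<90); P=Q[m]
    print('handle in mug frame (want x+-5,y<73,z<79)',n,len(P),np.round(np.percentile(P,[3,50,97],axis=0),0).tolist() if len(P) else '')
E
python3 - <<'E'
from h import *
Gr=np.load('Gr2.npy'); s=st(); print(np.round(s['qpos'],2),s['width'])
report(hang(2,-.215,.206,35,-1)@Gr); grab('scene','s9');grab('top','t9'); grab('wrist','w9')
Mg=cur()@np.linalg.inv(Gr)
hcheck('s9',Mg);hcheck('t9',Mg)
M=plan(cur(),hang(2,-.14,.206,35,-1)@Gr); M=plan(M,hang(2,-.075,.206,35,-1)@Gr,5)
E
```

```text
[-0.48  0.15  0.24  1.93  0.13  1.13 -0.41] 0.05957818798429989
err mm [ 0.8  1.1 -2.8] deg [-0.3  0.2 -0.2]
handle in mug frame (want x+-5,y<73,z<79) s9 105 [[-5.0, 41.0, 21.0], [-0.0, 62.0, 56.0], [5.0, 73.0, 80.0]]
handle in mug frame (want x+-5,y<73,z<79) t9 159 [[-4.0, 42.0, 25.0], [2.0, 63.0, 67.0], [7.0, 74.0, 81.0]]
N 4 row [-0.1, 19.2, -0.6, -0.0008, 0.0007, -0.0001] d 77 deg 0 zmin 0.177 rmin 0.5 end [0.557 0.02  0.178]
N 5 row [-0.1, 13.0, 0.0, -0.0, -0.0, 0.0] d 65 deg 0 zmin 0.178 rmin 0.57 end [0.621 0.012 0.178]
```

View pics/t9.png

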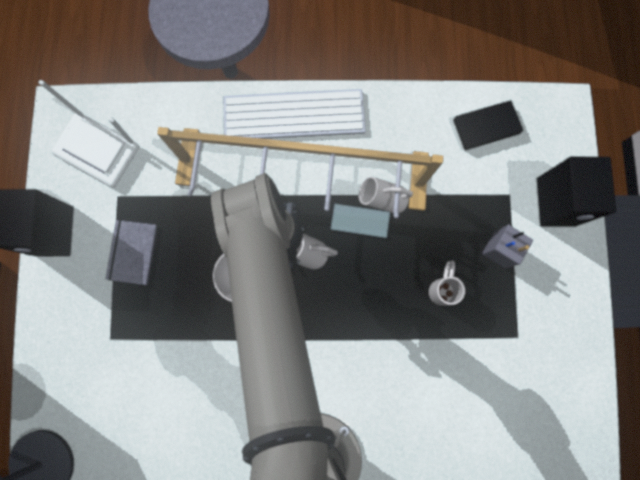

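View pics/s9.png

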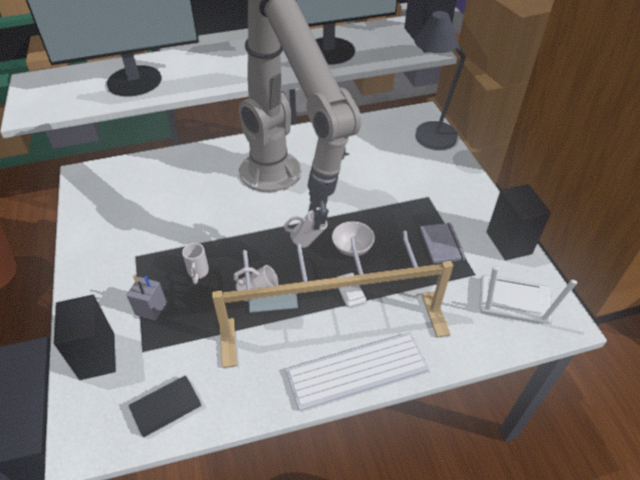

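The handle at (332,253) in the top view lines up with the peg2 tip at (328,208). Insert.

Emit:
play_rows(commands=[[0.3,-0.1,19.2,-0.6,0,0,0],[0.3,-0.1,19.2,-0.6,0,0,0],[0.3,-0.1,19.2,-0.6,0,0,0],[0.3,-0.1,19.2,-0.6,0,0,0],[0.3,0,13,0,0,0,0],[0.3,0,13,0,0,0,0],[0.3,0,13,0,0,0,0],[0.3,0,13,0,0,0,0],[0.3,0,13,0,0,0,0],[0.3,0,0,0,0,0,0],[0.3,0,0,0,0,0,0]])

```text
clock: 18.75
ee_pos: [0.6218, 0.013, 0.1782]
ee_rot: [0.741, 0.666, -0.065, 0.054]
ft_force: [-0.4, -0.3, -2.8]
width: 0.0595
```

Run:
```python
from h import *
Gr=np.load('Gr2.npy'); s=st(); print(np.round(s['qpos'],2),s['width'])
report(hang(2,-.075,.206,35,-1)@Gr); grab('scene','s10');grab('wrist','w10')
M=plan(cur(),hang(2,-.075,.200,52,-1)@Gr); M=plan(M,hang(2,-.075,.191,52,-1)@Gr,4);M=plan(M,hang(2,-.075,.185,52,-1)@Gr,3)
```

```text
[-0.38  0.4   0.26  1.61  0.07  1.19 -0.27] 0.05952441934749583
err mm [-0.4 -0.5  0.3] deg [-0.2  0.1 -0. ]
N 4 row [-1.2, 0.0, 5.5, -0.0003, -0.0736, 0.0003] d 22 deg 17 zmin 0.159 rmin 0.62 end [0.62  0.002 0.159]
N 4 row [1.0, 0.0, 2.0, -0.0, 0.0, -0.0] d 9 deg 0 zmin 0.15 rmin 0.62 end [0.62  0.002 0.15 ]
N 3 row [0.9, 0.0, 1.7, -0.0001, 0.0001, -0.0] d 6 deg 0 zmin 0.144 rmin 0.62 end [0.62  0.003 0.144]
```

View pics/s10.png

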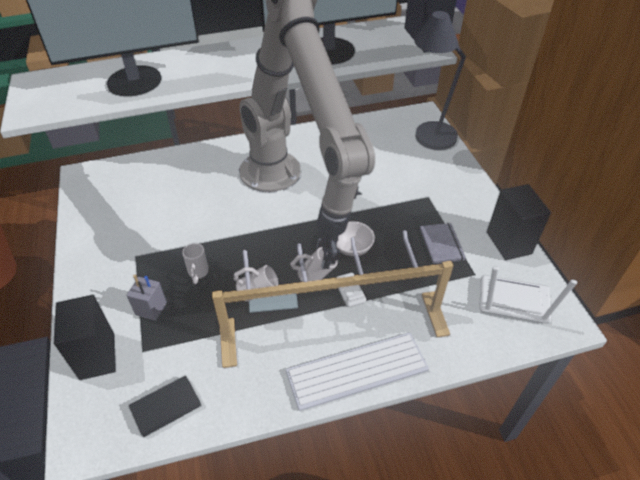

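The peg2 handle is threaded at about (300,263). Roll and lower.

Emit:
play_rows(commands=[[0.3,-1.2,0,5.5,0,-0.0736,0],[0.3,-1.2,0,5.5,0,-0.0736,0],[0.3,-1.2,0,5.5,0,-0.0736,0],[0.3,-1.2,0,5.5,0,-0.0736,0],[0.3,0,0,0,0,0,0],[0.3,1,0,2,0,0,0],[0.3,1,0,2,0,0,0],[0.3,1,0,2,0,0,0],[0.3,1,0,2,0,0,0],[0.3,0.9,0,1.7,0,0,0],[0.3,0,0,0,0,0,0]])

```text
clock: 19.77
ee_pos: [0.621, 0.0011, 0.1479]
ee_rot: [0.724, 0.651, -0.172, 0.152]
ft_force: [-0.5, -0.1, -3.4]
width: 0.0597
```

Emit:
play_rows(commands=[[0.3,0.9,0,1.7,0,0,0],[0.3,0.9,0,1.7,0,0,0],[0.3,0,0,0,0,0,0]])

```text
clock: 20.02
ee_pos: [0.6212, 0.001, 0.1443]
ee_rot: [0.723, 0.651, -0.173, 0.152]
ft_force: [-0.1, -1.0, -0.2]
width: 0.0595
```

Contact felt (fz from -3.4 to -0.2). Release and retreat.

Emit:
play_rows(commands=[[1,0,0,0,0,0,0],[1,0,0,0,0,0,0],[1,0,0,-4,0,0,0],[1,0,0,-8,0,0,0],[1,0,0,-12,0,0,0],[1,-3,0,-15,0,0,0],[1,-5,0,-15,0,0,0],[1,-10,0,-15,0,0,0],[1,-12,0,-20,0,0,0],[1,-12,0,-20,0,0,0],[1,-12,0,-20,0,0,0],[1,0,-25,0,0,0,0],[1,0,-25,0,0,0,0],[1,0,-25,0,0,0,0],[1,0,-25,0,0,0,0],[1,0,-25,0,0,0,0],[1,0,0,0,0,0,0]])

```text
clock: 21.43
ee_pos: [0.4953, 0.0261, 0.2855]
ee_rot: [0.722, 0.653, -0.172, 0.151]
ft_force: [-0.2, -0.4, -0.5]
width: 0.085
```

Run:
```python
from h import *
print(np.round(st()['qpos'],2),np.round(cur(),3).tolist())
for n in ['scene','top']:
    p,d,c=grab(n,n[0]+'11'); X=cloud(d,c)
    for k in (2,3): L,m=pegrel(X,k); print(k,np.round(np.percentile(L[m],[2,50,98],axis=0)).tolist())
    for o in mugs(X,p,[(.396,-.311)]): print(o)
    m=(np.hypot(X[...,0]-.4355,X[...,1]-.172)<0.09)&(X[...,2]>0.048)&(X[...,2]<0.06); print('bowl',np.round(circ(X[m][:,:2]),4))
```

```text
[-0.69  0.19  0.3   1.72  0.35  1.48 -0.56] [[0.089, 0.995, -0.052, 0.495], [0.891, -0.103, -0.442, 0.026], [-0.445, -0.006, -0.895, 0.286], [0.0, 0.0, 0.0, 1.0]]
2 [[-122.0, -66.0, -62.0], [-71.0, 7.0, -22.0], [-28.0, 68.0, 15.0]]
3 [[-125.0, -29.0, -64.0], [-70.0, 16.0, -20.0], [-27.0, 68.0, 15.0]]
(array([ 0.3945, -0.3113,  0.03  ]), 0.0922, 148, array([ 0.059, -0.012]), -11.2, 44)
bowl [0.4347 0.173  0.0615]
2 [[-120.0, -36.0, -65.0], [-78.0, 12.0, -25.0], [-28.0, 67.0, 17.0]]
3 [[-121.0, -27.0, -69.0], [-77.0, 20.0, -23.0], [-29.0, 68.0, 17.0]]
(array([ 0.3957, -0.3112,  0.0299]), 0.0956, 196, array([ 0.056, -0.012]), -12.3, 56)
bowl [0.4361 0.1703 0.06  ]
```

View pics/s11.png

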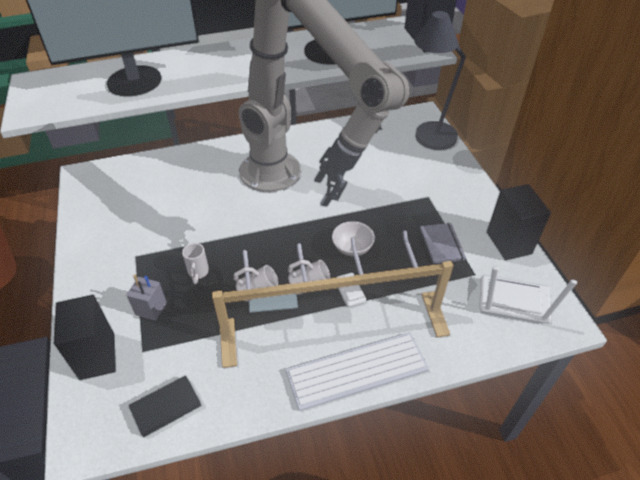

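Run:
```python
from h import *
c=calibration('wrist'); R=np.array(c['R']); t=np.array(c['t']); C=-R.T@t; A=cur()
print('cam in tool mm',np.round(A[:3,:3].T@(C-A[:3,3])*1000), 'axis',np.round(A[:3,:3].T@R[2],2))
print('gripper-tool y az now',np.degrees(np.arctan2(A[1,1],A[0,1])))
G=mugT(.3955,-.3113,0,-11.8)@grasp(30,.068,1); np.save('G3.npy',G); print(np.round(G,3))
W=up(G,.2); M=plan(A,W,vm=25); M=plan(M,up(G,.09)); M=plan(M,G)
```

```text
cam in tool mm [  85.    0. -175.] axis [-0.33 -0.    0.94]
gripper-tool y az now -5.969865898154382
[[ 0.848 -0.204 -0.489  0.386]
 [-0.177 -0.979  0.102 -0.309]
 [-0.5    0.    -0.866  0.052]
 [ 0.     0.     0.     1.   ]]
N 21 row [-13.3, 10.3, 8.8, 0.0376, -0.0021, 0.0702] d 355 deg 96 zmin 0.252 rmin 0.494 end [ 0.386 -0.309  0.252]
N 6 row [9.3, 0.1, 15.9, -0.0, -0.0, 0.0001] d 111 deg 0 zmin 0.142 rmin 0.494 end [ 0.386 -0.309  0.142]
N 5 row [9.0, 0.0, 15.6, -0.0, -0.0, -0.0] d 90 deg 0 zmin 0.052 rmin 0.495 end [ 0.386 -0.309  0.052]
```

Emit:
play_rows(commands=[[1,-13.3,10.3,8.8,0.0376,-0.0021,0.0702],[1,-13.3,10.3,8.8,0.0376,-0.0021,0.0702],[1,-13.3,10.3,8.8,0.0376,-0.0021,0.0702],[1,-13.3,10.3,8.8,0.0376,-0.0021,0.0702],[1,-13.3,10.3,8.8,0.0376,-0.0021,0.0702],[1,-13.3,10.3,8.8,0.0376,-0.0021,0.0702],[1,-13.3,10.3,8.8,0.0376,-0.0021,0.0702],[1,-13.3,10.3,8.8,0.0376,-0.0021,0.0702],[1,-13.3,10.3,8.8,0.0376,-0.0021,0.0702],[1,-13.3,10.3,8.8,0.0376,-0.0021,0.0702],[1,-13.3,10.3,8.8,0.0376,-0.0021,0.0702],[1,-13.3,10.3,8.8,0.0376,-0.0021,0.0702],[1,-13.3,10.3,8.8,0.0376,-0.0021,0.0702],[1,-13.3,10.3,8.8,0.0376,-0.0021,0.0702],[1,-13.3,10.3,8.8,0.0376,-0.0021,0.0702],[1,-13.3,10.3,8.8,0.0376,-0.0021,0.0702],[1,-13.3,10.3,8.8,0.0376,-0.0021,0.0702],[1,-13.3,10.3,8.8,0.0376,-0.0021,0.0702],[1,-13.3,10.3,8.8,0.0376,-0.0021,0.0702],[1,-13.3,10.3,8.8,0.0376,-0.0021,0.0702]])

```text
clock: 23.2
ee_pos: [0.4025, -0.3029, 0.2529]
ee_rot: [0.964, -0.063, -0.258, -0.016]
ft_force: [1.3, -0.3, 0.5]
width: 0.0855
```

Run:
```python
from h import *
A=cur(); G=np.load('G3.npy'); print(np.round(st()['qpos'],2)); report(up(G,.2)); 
M=plan(A,up(G,.12),5)
for n in ['scene','top']:
    p,d,c=grab(n,n[0]+'12'); X=cloud(d,c)
    for o in mugs(X,p,[(.396,-.311)]): print(o)
grab('wrist','w12')
```

```text
[-0.05  0.53  0.74  1.49 -0.08  1.7  -1.  ]
err mm [-12.6   8.5   8.8] deg [ 2.2 -0.1  3.7]
N 5 row [5.5, 1.8, 15.6, 0.0077, -0.0002, 0.0128] d 83 deg 4 zmin 0.172 rmin 0.495 end [ 0.386 -0.309  0.172]
(array([ 0.3947, -0.3113,  0.0299]), 0.0919, 148, array([ 0.058, -0.012]), -11.6, 44)
None
```

View pics/w12.png

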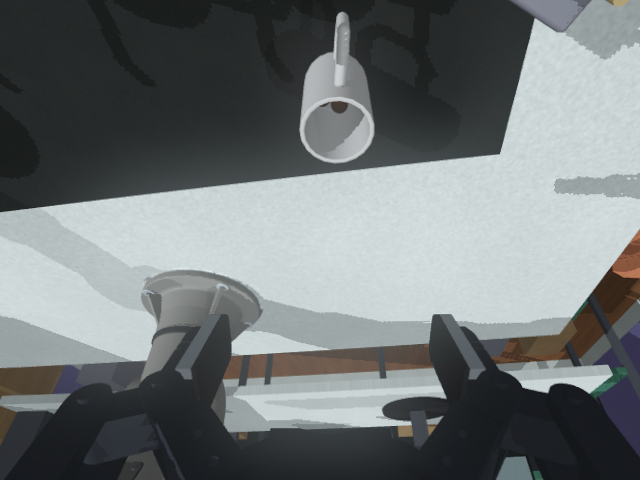

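View pics/t12.png

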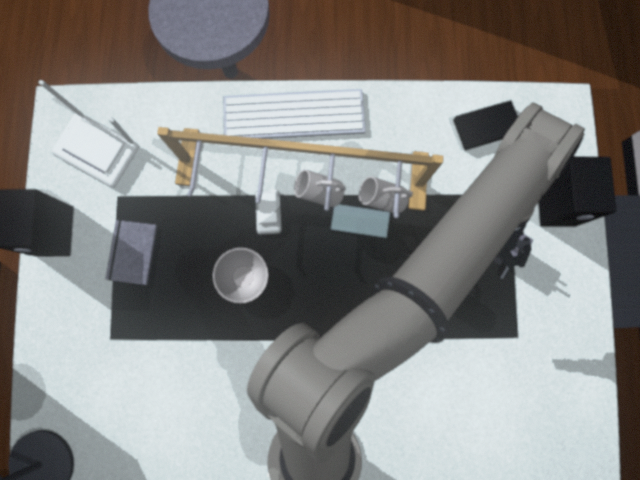

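Emit:
play_rows(commands=[[1,5.5,1.8,15.6,0.0077,0,0.0128],[1,5.5,1.8,15.6,0.0077,0,0.0128],[1,5.5,1.8,15.6,0.0077,0,0.0128],[1,5.5,1.8,15.6,0.0077,0,0.0128],[1,5.5,1.8,15.6,0.0077,0,0.0128],[1,0,0,0,0,0,0]])

```text
clock: 23.85
ee_pos: [0.3854, -0.3063, 0.169]
ee_rot: [0.961, -0.096, -0.259, -0.028]
ft_force: [-0.7, 1.2, -0.2]
width: 0.0856
```

Run:
```python
from h import *
A=cur(); G=np.load('G3.npy'); print(np.round(st()['qpos'],2)); report(up(G,.12)); 
M=plan(A,up(G,.07),3); plan(M,up(G,0),5)
p,d,c=grab('scene','s13'); X=cloud(d,c)
for o in mugs(X,p,[(.396,-.311)]): print(o)
p,d,c=grab('wrist','w13'); X=cloud(d,c)
for o in mugs(X,p,[(.396,-.311)],.088): print(o)
```

```text
[-0.01  0.6   0.73  1.6  -0.13  1.56 -1.02]
err mm [-0.1  2.8 -2.9] deg [-0.   0.2  0.4]
N 3 row [8.3, 1.0, 13.4, -0.0001, 0.0014, 0.0021] d 48 deg 0 zmin 0.122 rmin 0.493 end [ 0.386 -0.309  0.122]
N 5 row [7.0, -0.0, 12.2, -0.0, -0.0, 0.0] d 70 deg 0 zmin 0.051 rmin 0.495 end [ 0.386 -0.309  0.051]
(array([ 0.3947, -0.3111,  0.03  ]), 0.0925, 149, array([ 0.059, -0.012]), -11.7, 44)
(array([ 0.3956, -0.3114,  0.0296]), 0.0939, 2234, array([ 0.058, -0.012]), -11.6, 1043)
```

View pics/s13.png

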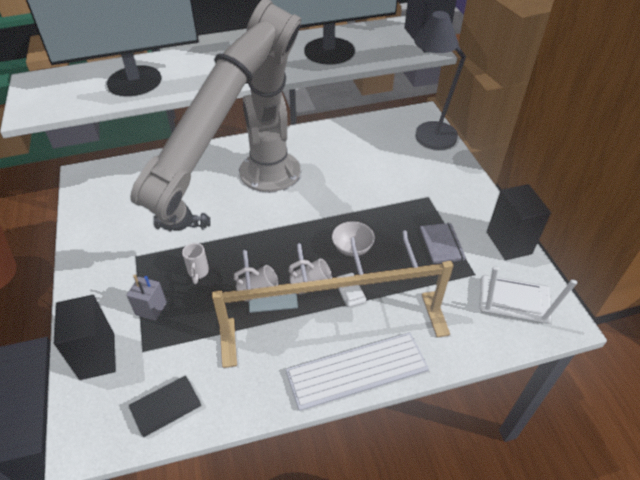

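Emit:
play_rows(commands=[[1,8.3,1,13.4,0,0,0.002],[1,8.3,1,13.4,0,0,0.002],[1,8.3,1,13.4,0,0,0.002],[1,7,0,12.2,0,0,0],[1,7,0,12.2,0,0,0],[1,7,0,12.2,0,0,0],[1,0,0,0,0,0,0]])

```text
clock: 24.53
ee_pos: [0.3857, -0.3093, 0.0797]
ee_rot: [0.96, -0.099, -0.259, -0.027]
ft_force: [-1.7, 0.9, 0.1]
width: 0.0855
```

Run:
```python
from h import *
A=cur(); G=np.load('G3.npy'); s=st(); print(np.round(s['qpos'],2),s['ft_force']); report(G); 
M=plan(A,G,2)
p,d,c=grab('wrist','w14')
```

```text
[ 0.02  0.7   0.69  1.66 -0.19  1.4  -1.01] [-1.68355043  0.86031923  0.05448157]
err mm [14.6 -0.  24.1] deg [-0.1  0.2 -0. ]
N 2 row [7.3, -0.0, 12.0, -0.0006, 0.0017, -0.0001] d 28 deg 0 zmin 0.052 rmin 0.495 end [ 0.386 -0.309  0.052]
```

View pics/w14.png

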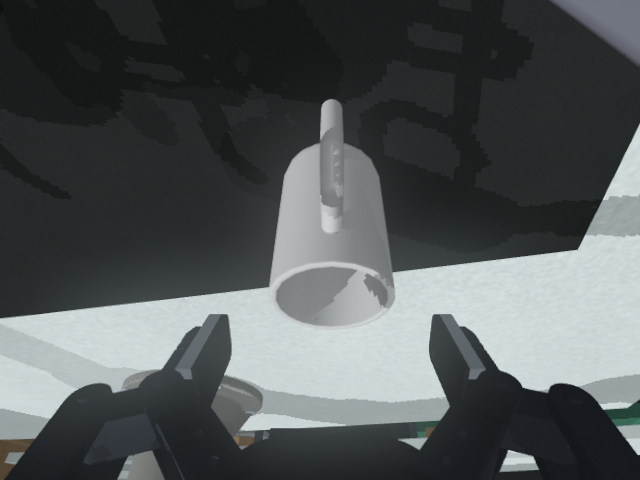

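Emit:
play_rows(commands=[[1,7.3,0,12,0,0,0],[1,7.3,0,12,0,0,0],[1,0,0,0,0,0,0],[0.3,0,0,0,0,0,0],[0.3,0,0,0,0,0,0],[0.3,0,0,0,0,0,0],[0.3,0,0,0,0,0,0],[0.3,0,0,0,0,0,0],[0.3,0,0,0,0,0,0],[0.3,0,0,0,0,0,0]], grip_force=70)

```text
clock: 25.42
ee_pos: [0.3876, -0.311, 0.055]
ee_rot: [0.961, -0.1, -0.257, -0.026]
ft_force: [1.9, 1.2, 5.4]
width: 0.0576
```

Run:
```python
from h import *
A=cur(); G=np.load('G3.npy'); s=st(); print(np.round(s['qpos'],2)); report(G)
p,d,c=grab('scene','s15'); X=cloud(d,c)
for o in mugs(X,p,[(.396,-.311)]): print(o)
p,d,c=grab('wrist','w15'); X=cloud(d,c)
for o in mugs(X,p,[(.396,-.311)],.088): print(o)
```

```text
[ 0.03  0.73  0.67  1.67 -0.21  1.36 -1.01]
err mm [ 0.2 -1.3  3.9] deg [-0.  -0.1 -0.1]
(array([ 0.4004, -0.3006,  0.0284]), 0.0924, 44, array([ 0.052, -0.023]), -23.8, 44)
(array([ 0.3996, -0.3133,  0.0323]), 0.0934, 6446, array([ 0.057, -0.011]), -11.4, 2039)
```

View pics/w15.png

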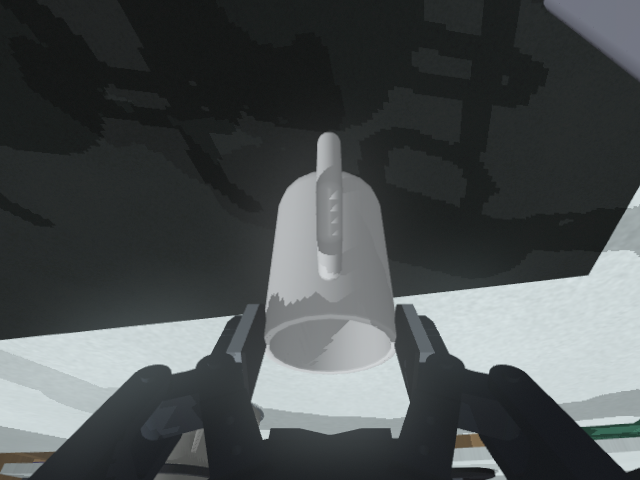

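View pics/s15.png

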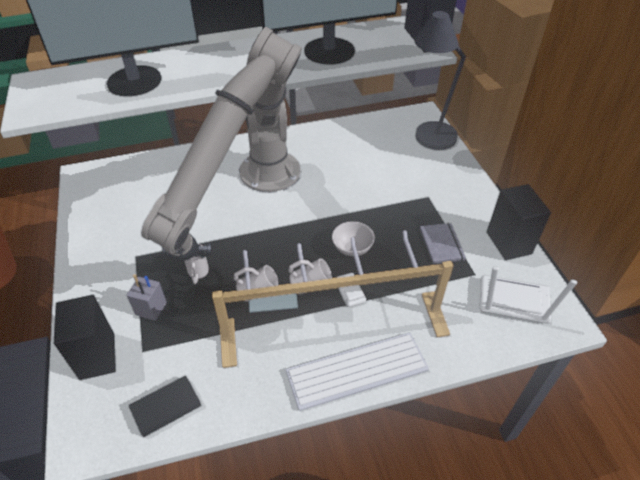

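Run:
```python
from h import *
A=cur(); M0=mugT(.398,-.3125,0,-11.6); Gr=np.linalg.inv(M0)@A; np.save('Gr3.npy',Gr); print(np.round(Gr,3))
plan(A,up(A,.1),6)
```

```text
[[ 0.005  1.    -0.002  0.001]
 [ 0.867 -0.005 -0.499 -0.011]
 [-0.499  0.001 -0.867  0.055]
 [ 0.     0.     0.     1.   ]]
N 6 row [-8.3, 0.0, -14.4, 0.0, 0.0, -0.0] d 100 deg 0 zmin 0.072 rmin 0.497 end [ 0.388 -0.311  0.155]
```

Emit:
play_rows(commands=[[0.3,-8.3,0,-14.4,0,0,0],[0.3,-8.3,0,-14.4,0,0,0],[0.3,-8.3,0,-14.4,0,0,0],[0.3,-8.3,0,-14.4,0,0,0],[0.3,-8.3,0,-14.4,0,0,0],[0.3,-8.3,0,-14.4,0,0,0],[0.3,-8.3,0,-14.4,0,0,0],[0.3,0,0,0,0,0,0],[0.3,0,0,0,0,0,0]])

```text
clock: 26.27
ee_pos: [0.3875, -0.311, 0.1699]
ee_rot: [0.961, -0.1, -0.256, -0.026]
ft_force: [0.9, -0.8, -3.2]
width: 0.0577
```

Run:
```python
from h import *
Gr=np.load('Gr3.npy'); A=cur(); Mg=A@np.linalg.inv(Gr); print(np.round(Mg,3), st()['ft_force'])
grab('scene','s16'); grab('top','t16'); hcheck('s16',Mg); hcheck('t16',Mg)
for n in('s16','t16'):
    z=np.load(f'pics/{n}.npz'); X=cloud(z['d'],z); Q=(X-Mg[:3,3])@Mg[:3,:3]*1000
    m=(np.hypot(Q[...,0],Q[...,1])<34)&(Q[...,2]>85)&(Q[...,2]<105); print('rim',m.sum(),np.round(circ(Q[m][:,:2])),np.median(Q[m][:,2]) if m.any() else '')
```

```text
[[-0.201  0.98  -0.001  0.398]
 [-0.98  -0.201  0.    -0.313]
 [ 0.     0.001  1.     0.115]
 [ 0.     0.     0.     1.   ]] [ 0.88956066 -0.7623031  -3.21646743]
handle in mug frame (want x+-5,y<73,z<79) s16 77 [[-4.0, 41.0, 24.0], [-1.0, 63.0, 65.0], [5.0, 71.0, 81.0]]
handle in mug frame (want x+-5,y<73,z<79) t16 0 
rim 57 [-1.  9. 19.] 91.44829761763368
rim 133 [ 0. -3. 29.] 94.55344477444586
```

View pics/t16.png

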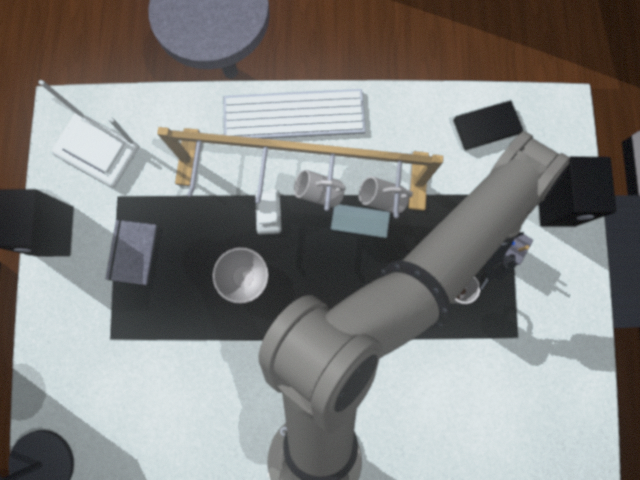

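```bash
cat >> h.py <<'E'
def pour(phi,zl,d=.02,az=83.7,b=(.4353,.1718)):
    M=roll(mugT(0,0,0,az),phi); a=np.radians(az); l=(M@np.array([0,-.030,.095,1]))[:3]
    M[:3,3]+=np.array([b[0]+d*np.cos(a),b[1]+d*np.sin(a),zl])-l; return M
E
python3 - <<'E'
from h import *
Gr=np.load('Gr3.npy'); A=cur()
B1=pour(30,.22); print(np.round(B1,3).tolist())
M=plan(A,up(A,.06),3)
M=plan(M,B1@Gr,vm=28)
B2=pour(75,.125); M=plan(M,B2@Gr); print(np.round(M,3).tolist())
B3=pour(88,.10); M=plan(M,B3@Gr,4);print(np.round(M,3).tolist())
B4=pour(118,.095); M=plan(M,B4@Gr,20); print(np.round(M,3).tolist())
E
```

```text
[[0.994, 0.095, -0.055, 0.446], [-0.11, 0.861, -0.497, 0.265], [0.0, 0.5, 0.866, 0.153], [0.0, 0.0, 0.0, 1.0]]
N 3 row [-10.0, -0.0, -17.3, 0.0, -0.0, -0.0] d 60 deg 0 zmin 0.189 rmin 0.496 end [ 0.387 -0.31   0.229]
N 22 row [18.0, -21.0, -1.7, -0.0197, 0.018, -0.0737] d 542 deg 99 zmin 0.183 rmin 0.498 end [0.443 0.229 0.195]
N 10 row [-1.6, -0.0, 6.1, 0.0004, 0.0786, -0.0002] d 61 deg 45 zmin 0.133 rmin 0.496 end [0.443 0.235 0.133]
[[0.082, 0.994, 0.076, 0.443], [0.701, -0.112, 0.704, 0.235], [0.708, -0.004, -0.706, 0.133], [0.0, 0.0, 0.0, 1.0]]
N 4 row [-3.4, -0.0, 1.9, 0.0003, 0.0566, -0.0] d 16 deg 13 zmin 0.118 rmin 0.5 end [0.443 0.232 0.118]
[[0.063, 0.994, 0.091, 0.443], [0.525, -0.111, 0.844, 0.232], [0.849, -0.005, -0.529, 0.118], [0.0, 0.0, 0.0, 1.0]]
N 20 row [0.4, -0.0, -0.9, 0.0001, 0.0262, -0.0] d 19 deg 30 zmin 0.119 rmin 0.492 end [0.441 0.218 0.131]
[[0.009, 0.994, 0.109, 0.441], [0.033, -0.109, 0.994, 0.218], [0.999, -0.006, -0.033, 0.131], [0.0, 0.0, 0.0, 1.0]]
```

Run:
```python
from h import *
Gr=np.load('Gr3.npy'); A=cur(); M=up(A,.06); 
S=T(np.array([18,-21,-1.7])/1000,Ro.from_rotvec([-.0197,.018,-.0737]).as_matrix())
for i in range(22):
    M=M@S
    if i%3==0: m=M@np.linalg.inv(Gr); print(i,'tcp',np.round(M[:3,3],3),'back150',np.round(M[:3,3]-.15*M[:3,2],2),'mug z',np.round(m[2,3],3),'tilt',round(np.degrees(np.arccos(m[2,2]))))
# alternative: waypoint
P=mugT(.42,-.03,.17,36)
print(); M=plan(up(A,.06),P@Gr,vm=28)
M=plan(M,pour(30,.22)@Gr,vm=28)
```

```text
0 tcp [ 0.407 -0.293  0.221] back150 [ 0.48 -0.31  0.35] mug z 0.167 tilt 1
3 tcp [ 0.461 -0.232  0.203] back150 [ 0.53 -0.24  0.34] mug z 0.149 tilt 6
6 tcp [ 0.501 -0.161  0.191] back150 [ 0.56 -0.16  0.33] mug z 0.138 tilt 11
9 tcp [ 0.525 -0.082  0.184] back150 [ 0.57 -0.07  0.33] mug z 0.134 tilt 15
12 tcp [0.531 0.001 0.183] back150 [0.56 0.01 0.33] mug z 0.134 tilt 19
15 tcp [0.519 0.083 0.185] back150 [0.54 0.09 0.33] mug z 0.138 tilt 23
18 tcp [0.489 0.16  0.189] back150 [0.5  0.17 0.34] mug z 0.145 tilt 27
21 tcp [0.443 0.229 0.195] back150 [0.44 0.23 0.34] mug z 0.152 tilt 30

N 11 row [5.9, -24.8, -3.0, -0.0378, 0.0002, -0.0654] d 275 deg 48 zmin 0.225 rmin 0.413 end [ 0.412 -0.037  0.225]
N 13 row [19.2, -9.0, -2.8, -0.0165, 0.0378, -0.0626] d 269 deg 56 zmin 0.191 rmin 0.421 end [0.442 0.228 0.196]
```

Emit:
play_rows(commands=[[0.3,-10,0,-17.3,0,0,0],[0.3,-10,0,-17.3,0,0,0],[0.3,-10,0,-17.3,0,0,0],[0.3,5.9,-24.8,-3,-0.0378,0,-0.0654],[0.3,5.9,-24.8,-3,-0.0378,0,-0.0654],[0.3,5.9,-24.8,-3,-0.0378,0,-0.0654],[0.3,5.9,-24.8,-3,-0.0378,0,-0.0654],[0.3,5.9,-24.8,-3,-0.0378,0,-0.0654],[0.3,5.9,-24.8,-3,-0.0378,0,-0.0654],[0.3,5.9,-24.8,-3,-0.0378,0,-0.0654],[0.3,5.9,-24.8,-3,-0.0378,0,-0.0654],[0.3,5.9,-24.8,-3,-0.0378,0,-0.0654],[0.3,5.9,-24.8,-3,-0.0378,0,-0.0654],[0.3,5.9,-24.8,-3,-0.0378,0,-0.0654],[0.3,0,0,0,0,0,0]])

```text
clock: 27.62
ee_pos: [0.4099, -0.0295, 0.224]
ee_rot: [0.917, 0.303, -0.247, 0.078]
ft_force: [-0.2, 2.4, -3.8]
width: 0.0574
```

Run:
```python
from h import *
Gr=np.load('Gr3.npy'); A=cur(); s=st(); print(np.round(s['qpos'],2),s['ft_force'],s['width']); report(mugT(.42,-.03,.17,36)@Gr)
M=plan(A,pour(30,.22)@Gr,14); grab('scene','s17')
```

```text
[-0.61  0.3   0.49  1.78  0.11  1.56 -1.07] [-0.20371897  2.35797755 -3.77267182] 0.057363011334670366
err mm [-2.9  6.9  0.4] deg [-0.   0.1  0.9]
N 14 row [17.5, -7.8, -2.5, -0.0157, 0.0351, -0.057] d 261 deg 55 zmin 0.19 rmin 0.419 end [0.442 0.228 0.195]
```

View pics/s17.png

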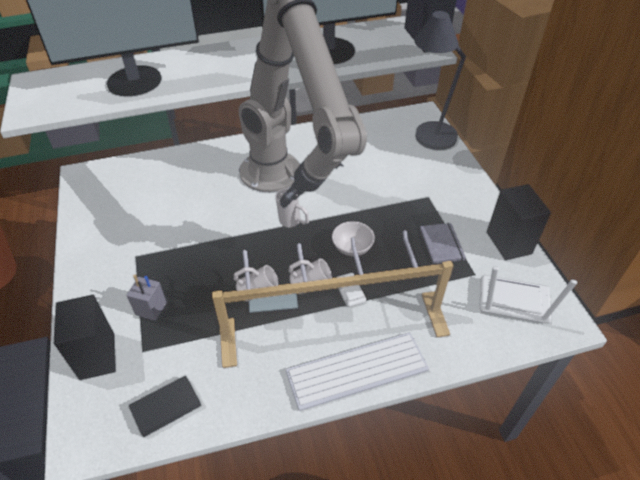

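Emit:
play_rows(commands=[[0.3,17.5,-7.8,-2.5,-0.0157,0.0351,-0.057],[0.3,17.5,-7.8,-2.5,-0.0157,0.0351,-0.057],[0.3,17.5,-7.8,-2.5,-0.0157,0.0351,-0.057],[0.3,17.5,-7.8,-2.5,-0.0157,0.0351,-0.057],[0.3,17.5,-7.8,-2.5,-0.0157,0.0351,-0.057],[0.3,17.5,-7.8,-2.5,-0.0157,0.0351,-0.057],[0.3,17.5,-7.8,-2.5,-0.0157,0.0351,-0.057],[0.3,17.5,-7.8,-2.5,-0.0157,0.0351,-0.057],[0.3,17.5,-7.8,-2.5,-0.0157,0.0351,-0.057],[0.3,17.5,-7.8,-2.5,-0.0157,0.0351,-0.057],[0.3,17.5,-7.8,-2.5,-0.0157,0.0351,-0.057],[0.3,17.5,-7.8,-2.5,-0.0157,0.0351,-0.057],[0.3,17.5,-7.8,-2.5,-0.0157,0.0351,-0.057],[0.3,17.5,-7.8,-2.5,-0.0157,0.0351,-0.057],[0.3,0,0,0,0,0,0],[0.3,0,0,0,0,0,0]])

```text
clock: 29.0
ee_pos: [0.4466, 0.2182, 0.1944]
ee_rot: [0.752, 0.66, -0.002, 0.004]
ft_force: [0.2, -0.4, -3.0]
width: 0.0576
```

Run:
```python
from h import *
Gr=np.load('Gr3.npy'); A=cur(); s=st(); print(np.round(s['qpos'],2),s['ft_force'],s['width']); report(pour(30,.22)@Gr)
Mg=A@np.linalg.inv(Gr); grab('scene','s18');grab('top','t18'); grab('wrist','w18'); hcheck('s18',Mg); hcheck('t18',Mg)
z=np.load('pics/w18.npz'); X=cloud(z['d'],z); Q=(X-Mg[:3,3])@Mg[:3,:3]*1000
m=(np.hypot(Q[...,0],Q[...,1])<36)&(Q[...,2]>90)&(Q[...,2]<100); print('rim',m.sum(),np.round(np.percentile(Q[m],[2,50,98],axis=0)).tolist())
M=plan(A,pour(75,.125)@Gr,9);
```

```text
[-0.76  0.13  0.24  1.9  -0.02  1.12 -0.65] [ 0.19895559 -0.37061148 -3.01745839] 0.05760400023546962
err mm [ 9.4 -5.8 -0.8] deg [ 0.3  0.5 -0.9]
handle in mug frame (want x+-5,y<73,z<79) s18 81 [[-3.0, 42.0, 18.0], [2.0, 56.0, 52.0], [9.0, 66.0, 77.0]]
handle in mug frame (want x+-5,y<73,z<79) t18 0 
rim 4419 [[-27.0, -33.0, 90.0], [1.0, -14.0, 94.0], [30.0, 26.0, 100.0]]
N 9 row [-0.6, -0.6, 7.2, 0.0016, 0.0883, -0.0016] d 63 deg 46 zmin 0.133 rmin 0.496 end [0.443 0.235 0.133]
```

View pics/s18.png

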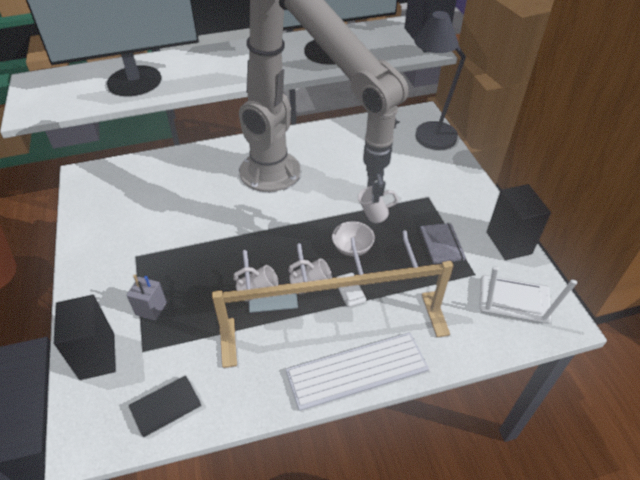

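View pics/w18.png

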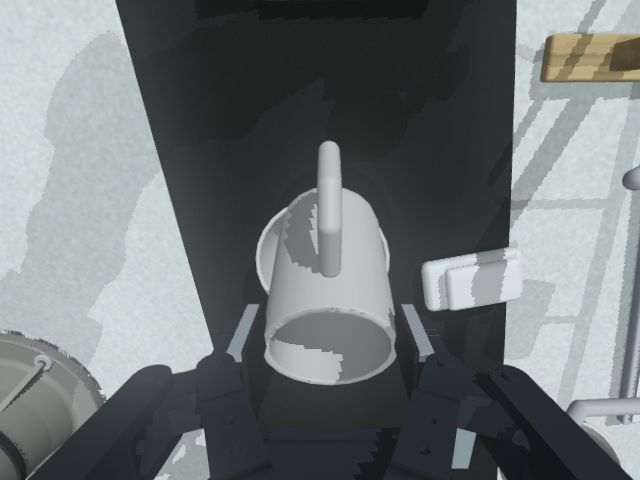

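Emit:
play_rows(commands=[[0.3,-0.6,-0.6,7.2,0.0016,0.0883,-0.0016],[0.3,-0.6,-0.6,7.2,0.0016,0.0883,-0.0016],[0.3,-0.6,-0.6,7.2,0.0016,0.0883,-0.0016],[0.3,-0.6,-0.6,7.2,0.0016,0.0883,-0.0016],[0.3,-0.6,-0.6,7.2,0.0016,0.0883,-0.0016],[0.3,-0.6,-0.6,7.2,0.0016,0.0883,-0.0016],[0.3,-0.6,-0.6,7.2,0.0016,0.0883,-0.0016],[0.3,-0.6,-0.6,7.2,0.0016,0.0883,-0.0016],[0.3,0,0,0,0,0,0],[0.3,0,0,0,0,0,0]])

```text
clock: 29.98
ee_pos: [0.4438, 0.23, 0.1382]
ee_rot: [0.703, 0.624, 0.253, -0.229]
ft_force: [0.2, -0.8, -3.0]
width: 0.0577
```

Run:
```python
from h import *
Gr=np.load('Gr3.npy'); A=cur(); s=st(); print(np.round(s['qpos'],2),s['ft_force'],s['width']); report(pour(75,.125)@Gr)
grab('scene','s19');grab('top','t19'); grab('wrist','w19')
M=plan(A,pour(86,.10)@Gr,6); M=plan(M,pour(118,.095)@Gr,20)
```

```text
[-0.38  0.18  0.32  2.22 -1.02  0.91  0.54] [ 0.15877403 -0.80690482 -3.00055774] 0.057719367555864536
err mm [ 0.7 -1.4  6.8] deg [ 0.1  5.2 -0.3]
N 6 row [-2.3, -0.2, 2.8, 0.0005, 0.047, -0.0009] d 22 deg 16 zmin 0.117 rmin 0.5 end [0.443 0.233 0.117]
N 20 row [0.4, -0.0, -1.0, 0.0001, 0.0279, -0.0] d 21 deg 32 zmin 0.118 rmin 0.491 end [0.441 0.217 0.131]
```

View pics/s19.png

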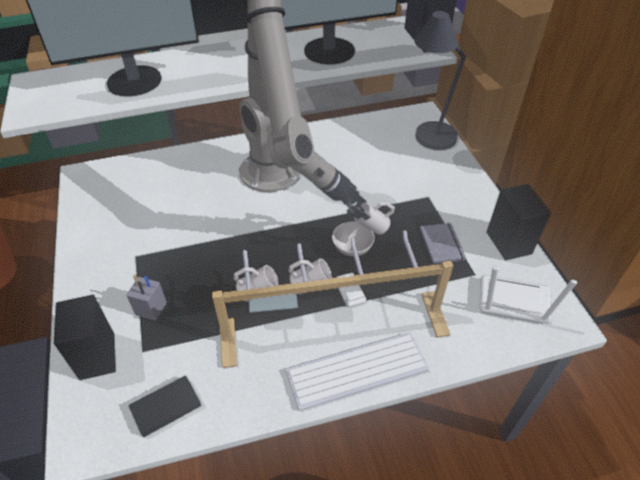

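View pics/t19.png

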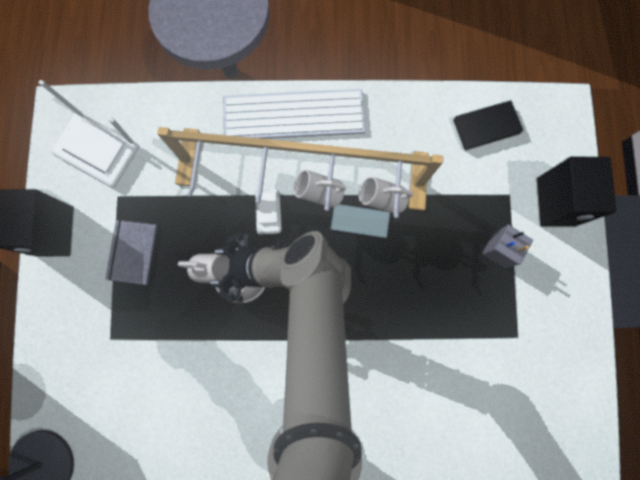

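View pics/w19.png

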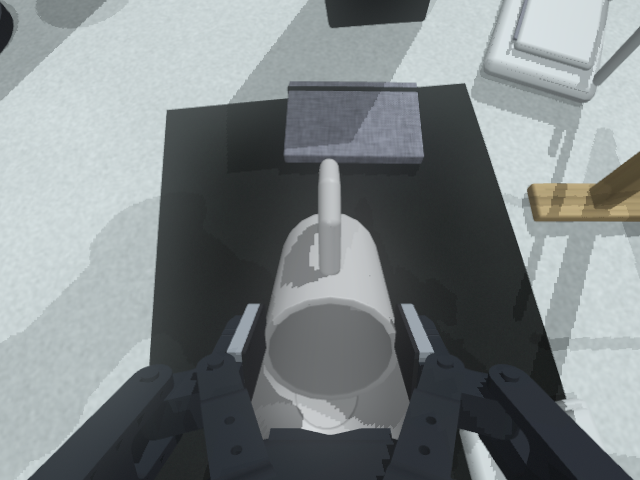

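Emit:
play_rows(commands=[[0.3,-2.3,-0.2,2.8,0,0.047,0],[0.3,-2.3,-0.2,2.8,0,0.047,0],[0.3,-2.3,-0.2,2.8,0,0.047,0],[0.3,-2.3,-0.2,2.8,0,0.047,0],[0.3,-2.3,-0.2,2.8,0,0.047,0],[0.3,-2.3,-0.2,2.8,0,0.047,0],[0.3,0,0,0,0,0,0],[0.3,0,0,0,0,0,0]])

```text
clock: 30.8
ee_pos: [0.4435, 0.2355, 0.1186]
ee_rot: [0.658, 0.587, 0.35, -0.315]
ft_force: [-0.1, 1.0, -3.0]
width: 0.0575
```

Run:
```python
from h import *
Gr=np.load('Gr3.npy'); A=cur(); s=st(); print(np.round(s['qpos'],2),s['ft_force'],s['width']); report(pour(86,.1)@Gr)
grab('wrist','w20')
M=plan(A,pour(118,.095)@Gr,20)
```

```text
[-0.16  0.38  0.26  2.29 -1.34  1.13  1.02] [-0.09776455  0.99474056 -2.95472571] 0.05750854730031022
err mm [-3.2 -0.5 -1.4] deg [ 0.1 -0.1  0.1]
N 20 row [0.3, -0.0, -1.1, 0.0002, 0.0278, 0.0] d 22 deg 32 zmin 0.119 rmin 0.492 end [0.441 0.217 0.131]
```

View pics/w20.png

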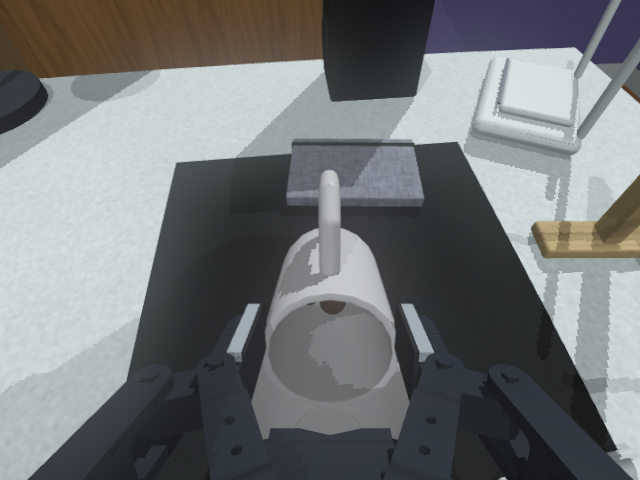

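Emit:
play_rows(commands=[[0.3,0.3,0,-1.1,0,0.0278,0],[0.3,0.3,0,-1.1,0,0.0278,0],[0.3,0.3,0,-1.1,0,0.0278,0],[0.3,0.3,0,-1.1,0,0.0278,0],[0.3,0.3,0,-1.1,0,0.0278,0],[0.3,0,0,0,0,0,0]])

```text
clock: 31.35
ee_pos: [0.4434, 0.2309, 0.1229]
ee_rot: [0.632, 0.564, 0.396, -0.355]
ft_force: [-0.8, 0.4, -3.4]
width: 0.0572
```

Run:
```python
from h import *
Gr=np.load('Gr3.npy'); A=cur(); s=st(); print(np.round(s['qpos'],2),s['ft_force'],s['width']); report(pour(94,.1)@Gr)
grab('wrist','w21')
M=plan(A,pour(118,.095)@Gr,15)
```

```text
[ 0.17  0.46 -0.03  2.28 -1.36  1.16  1.13] [-0.7710135   0.38204274 -3.3778887 ] 0.057161771345824966
err mm [-1.1 -1.  -0.7] deg [ 0.2 -0.2  0.1]
N 15 row [0.3, -0.1, -1.0, 0.0004, 0.0277, 0.0001] d 16 deg 24 zmin 0.124 rmin 0.491 end [0.441 0.218 0.131]
```

View pics/w21.png

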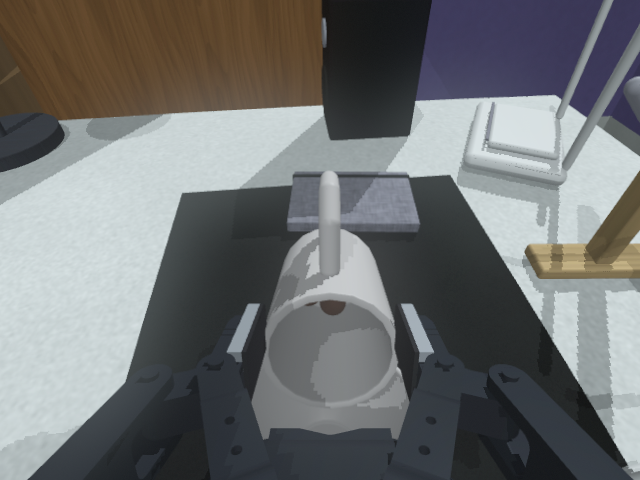

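Emit:
play_rows(commands=[[0.3,0.3,0,-1,0,0.0277,0],[0.3,0.3,0,-1,0,0.0277,0],[0.3,0.3,0,-1,0,0.0277,0],[0.3,0.3,0,-1,0,0.0277,0],[0.3,0.3,0,-1,0,0.0277,0],[0.3,0,0,0,0,0,0],[0.3,0,0,0,0,0,0],[0.3,0,0,0,0,0,0]])

```text
clock: 32.07
ee_pos: [0.4423, 0.2277, 0.1262]
ee_rot: [0.603, 0.538, 0.438, -0.393]
ft_force: [-0.4, 0.1, -2.6]
width: 0.0574
```

Run:
```python
from h import *
Gr=np.load('Gr3.npy'); A=cur(); s=st(); print(np.round(s['qpos'],2),s['ft_force'],s['width']); report(pour(102,.097)@Gr)
grab('wrist','w22');grab('top','t22')
M=plan(A,pour(118,.095)@Gr,10)
```

```text
[ 0.36  0.57 -0.19  2.27 -1.36  1.2   1.23] [-0.36923034  0.0509309  -2.58658851] 0.05738144761607504
err mm [-2.1 -0.2 -0.7] deg [ 0.2 -0.1  0.2]
N 10 row [0.3, -0.0, -1.1, 0.0004, 0.0278, 0.0003] d 11 deg 16 zmin 0.127 rmin 0.492 end [0.441 0.218 0.131]
```

View pics/w22.png

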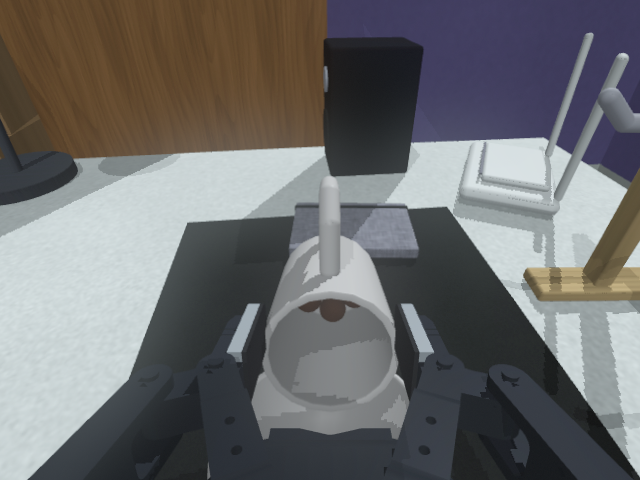

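View pics/t22.png

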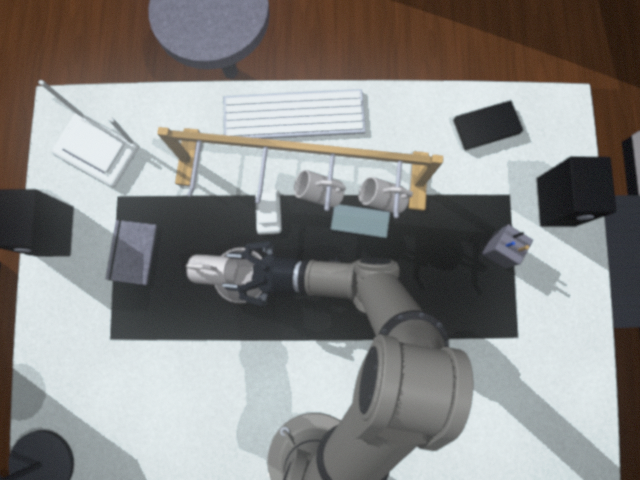

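Run:
```python
from h import *
p,d,c=grab('scene','s22')
```

```text
(no output)
```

View pics/s22.png

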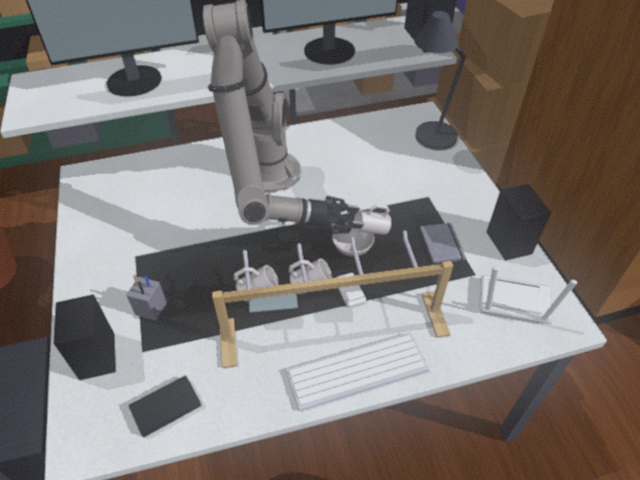

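Geometry looks clear; the tool is nearly horizontal above the bowl. Continue tipping.

Emit:
play_rows(commands=[[0.3,0.3,0,-1.1,0,0.0278,0],[0.3,0.3,0,-1.1,0,0.0278,0],[0.3,0.3,0,-1.1,0,0.0278,0],[0.3,0.3,0,-1.1,0,0.0278,0],[0.3,0.3,0,-1.1,0,0.0278,0],[0.3,0.3,0,-1.1,0,0.0278,0],[0.3,0.3,0,-1.1,0,0.0278,0],[0.3,0.3,0,-1.1,0,0.0278,0],[0.3,0,0,0,0,0,0],[0.3,0,0,0,0,0,0],[0.3,0,0,0,0,0,0],[0.3,0,0,0,0,0,0]])

```text
clock: 33.22
ee_pos: [0.4411, 0.2195, 0.1304]
ee_rot: [0.551, 0.491, 0.503, -0.451]
ft_force: [0.0, 0.7, -3.4]
width: 0.057
```

Run:
```python
from h import *
Gr=np.load('Gr3.npy'); A=cur(); s=st(); print(np.round(s['qpos'],2),s['ft_force'],s['width']); report(pour(115,.095)@Gr)
grab('wrist','w23');grab('top','t23')
```

```text
[ 0.47  0.77 -0.25  2.24 -1.35  1.34  1.39] [ 0.03598948  0.65864205 -3.42129654] 0.05695899265928789
err mm [-0.8  0.1  0. ] deg [0.2 0.1 0.1]
```

View pics/w23.png

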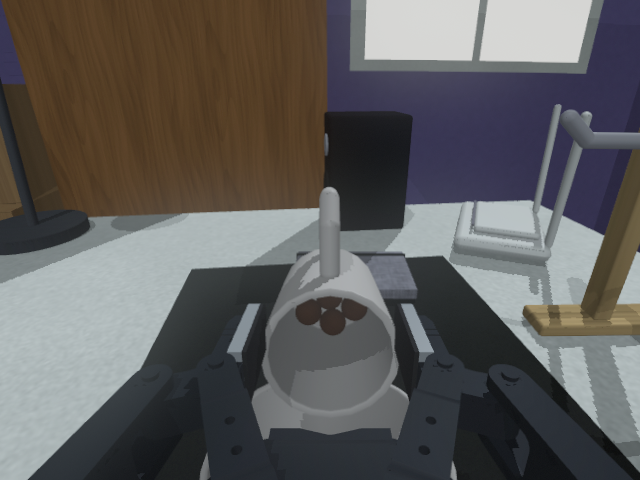

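View pics/t23.png

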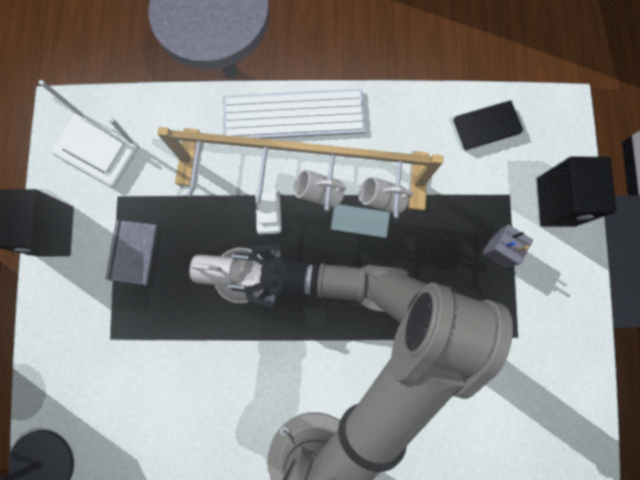

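Emit:
play_rows(commands=[[0.3,0,0,0,0,0,0],[0.3,0,0,0,0,0,0],[0.3,0,0,0,0,0,0],[0.3,0,0,0,0,0,0],[0.3,0,0,0,0,0,0],[0.3,0,0,0,0,0,0],[0.3,0,0,0,0,0,0],[0.3,0,0,0,0,0,0],[0.3,0,0,0,0,0,0]])

```text
clock: 34.07
ee_pos: [0.4411, 0.2193, 0.1301]
ee_rot: [0.551, 0.49, 0.503, -0.451]
ft_force: [-0.1, -0.3, -3.4]
width: 0.0573
```

Run:
```python
from h import *
Gr=np.load('Gr3.npy'); A=cur(); M=plan(A,pour(128,.105)@Gr,10); print(np.round(M,2).tolist())
grab('wrist','w24'); p,d,c=grab('scene','s24')
X=cloud(d,c)
# lowest arm points near wrist
m=(X[...,0]>.3)&(X[...,0]<.52)&(X[...,1]>-.3)&(X[...,1]<.1)&(X[...,2]>.03)
Q=X[m]
for y0 in np.arange(-.3,.1,.05):
    q=Q[(Q[:,1]>y0)&(Q[:,1]<y0+.05)]
    if len(q): print(round(y0,2),len(q),np.round(q[:,2].min(),3),np.round(q[:,2].max(),3),np.round(q[:,0].min(),2),np.round(q[:,0].max(),2))
```

```text
N 10 row [1.5, 0.0, -0.8, 0.0005, 0.0229, 0.0001] d 17 deg 13 zmin 0.132 rmin 0.488 end [0.44  0.211 0.145]
[[-0.01, 0.99, 0.11, 0.44], [-0.14, -0.11, 0.98, 0.21], [0.99, -0.0, 0.14, 0.14], [0.0, 0.0, 0.0, 1.0]]
-0.25 1493 0.282 0.677 0.3 0.39
-0.2 3910 0.128 0.689 0.3 0.45
-0.15 1765 0.123 0.69 0.3 0.45
-0.1 441 0.132 0.199 0.38 0.46
-0.05 424 0.126 0.194 0.39 0.45
-0.0 429 0.115 0.191 0.39 0.46
0.05 483 0.126 0.187 0.36 0.5
```

View pics/w24.png

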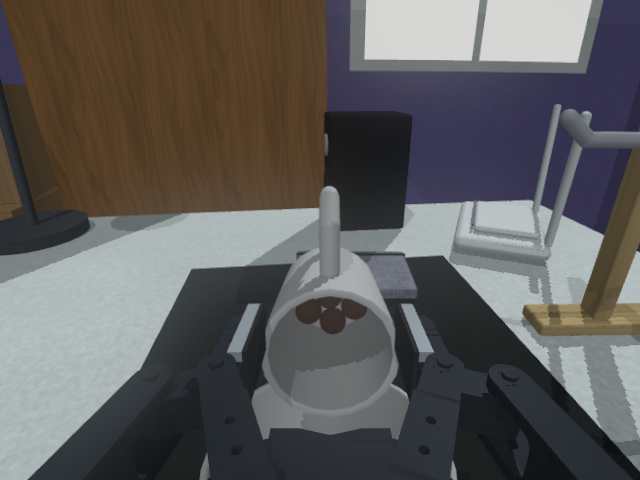

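View pics/s24.png

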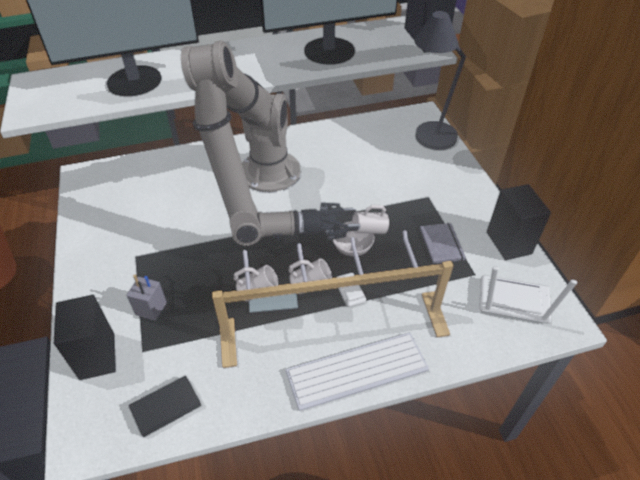

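Run:
```python
from h import *
Gr=np.load('Gr3.npy'); Mg=cur()@np.linalg.inv(Gr); print(np.round(Mg,2).tolist())
for n in ['w24','t23']:
    z=np.load(f'pics/{n}.npz'); X=cloud(z['d'],z); Q=(X-Mg[:3,3])@Mg[:3,:3]*1000
    for zz in (10,30,60,85):
        m=(abs(Q[...,2]-zz)<6)&(np.hypot(Q[...,0],Q[...,1])<45)&(abs(Q[...,0])<30)&(abs(Q[...,0])>7)&(Q[...,1]>10); print(n,zz,m.sum(),np.round(np.median(np.hypot(Q[...,0],Q[...,1])[m]),1) if m.any() else '')
    p=z['p'].astype(int); br=(p[...,0]>p[...,2]+15)&(p[...,0]<130)&(np.hypot(Q[...,0],Q[...,1])<32)&(Q[...,2]>-5)&(Q[...,2]<100)
    print('sweets in mug frame',br.sum(),np.round(np.percentile(Q[br],[5,50,95],axis=0)).tolist() if br.any() else '')
```

```text
[[0.99, -0.05, -0.1, 0.45], [-0.11, -0.42, -0.9, 0.26], [0.0, 0.91, -0.42, 0.16], [0.0, 0.0, 0.0, 1.0]]
w24 10 0 
w24 30 0 
w24 60 23 13.8
w24 85 1326 25.3
sweets in mug frame 2 [[-4.0, 24.0, 17.0], [-4.0, 27.0, 20.0], [-4.0, 29.0, 23.0]]
t23 10 0 
t23 30 0 
t23 60 17 16.7
t23 85 62 26.6
sweets in mug frame 0
```

Run:
```python
from h import *
Gr=np.load('Gr3.npy'); A=cur(); Mg=A@np.linalg.inv(Gr)
for n in ['w24','w18']:
    z=np.load(f'pics/{n}.npz'); X=cloud(z['d'],z); R=z['R'];t=z['t']
    if n=='w18': continue
    for nm,v,u in [('handle top',195,330),('handle base',262,330),('body',275,310),('body2',262,350),('rimtop',303,330),('riml',350,270),('rimr',350,393),('rimbot',408,330),('sweet',322,332),('sweet',310,308),('sweet',310,353),('inside low',380,330)]:
        P=X[v,u]; print(nm,'mug',np.round((P-Mg[:3,3])@Mg[:3,:3]*1000),'world',np.round(P,3))
```

```text
handle top mug [ 1. 37. 35.] world [0.441 0.218 0.181]
handle base mug [ 1. 19. 63.] world [0.439 0.2   0.154]
body mug [-9.  9. 62.] world [0.43  0.206 0.145]
body2 mug [ 13. -12.  38.] world [0.455 0.234 0.136]
rimtop mug [  1. -48.  44.] world [0.444 0.245 0.101]
riml mug [-27.  -7.  94.] world [0.409 0.185 0.117]
rimr mug [29.  1. 98.] world [0.464 0.173 0.122]
rimbot mug [  1. -23. 115.] world [0.436 0.17  0.093]
sweet mug [  2. -58.  52.] world [0.445 0.241 0.089]
sweet mug [-13. -51.  47.] world [0.43  0.245 0.097]
sweet mug [ 16. -51.  47.] world [0.459 0.242 0.097]
inside low mug [  1. -38.  97.] world [0.438 0.193 0.087]
```

Run:
```python
from h import *
A=cur()
z=np.load('pics/t23.npz'); X=cloud(z['d'],z); RXl=np.array([.994,-.11]); a=np.array([.11,.994])
# coordinate along tool z horizontal, lateral along tool y
D=X-A[:3,3]; lat=D@A[:3,1]; fw=D@A[:3,2]; upv=D@A[:3,0]
m=(abs(lat)<.045)&(fw>-.06)&(fw<.12)&(X[...,2]>.06)&(X[...,2]<.25)
for f in np.arange(-.06,.12,.01):
    k=m&(abs(fw-f)<.005)
    b=k&(abs(lat)>.008)&(abs(lat)<.02); h=k&(abs(lat)<.005)
    print(round(f*1000),'body',b.sum(),np.round(np.median(upv[b])*1000) if b.any() else '', 'handle',h.sum(),np.round(np.max(upv[h])*1000) if h.any() else '')
```

```text
-60 body 0  handle 0 
-50 body 15 -36.0 handle 7 -34.0
-40 body 74 -32.0 handle 27 23.0
-30 body 76 10.0 handle 37 21.0
-20 body 55 13.0 handle 38 50.0
-10 body 44 11.0 handle 30 59.0
0 body 41 10.0 handle 26 61.0
10 body 42 9.0 handle 28 57.0
20 body 45 8.0 handle 26 55.0
30 body 39 6.0 handle 23 52.0
40 body 41 4.0 handle 9 42.0
50 body 32 3.0 handle 10 8.0
60 body 0  handle 0 
70 body 0  handle 0 
80 body 0  handle 0 
90 body 0  handle 0 
100 body 0  handle 0 
110 body 0  handle 0
```

Run:
```python
import cv2,numpy as np
p=cv2.imread('pics/t23.png')[230:320,160:300]; cv2.imwrite('pics/t23z.png',cv2.resize(p,None,fx=5,fy=5,interpolation=cv2.INTER_CUBIC))
```

```text
(no output)
```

View pics/t23z.png

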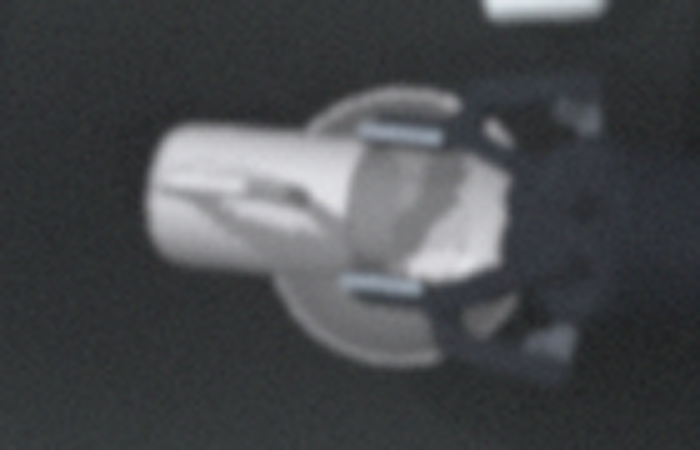

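Run:
```python
from h import *
A=cur()
# mug in tool frame: tool x up, z fwd
s=np.radians(8.1); zt=np.array([np.sin(s),0,-np.cos(s)]); yt=np.array([np.cos(s),0,np.sin(s)]); xt=np.cross(yt,zt)
Mt=T(np.array([-.027,0,.0565]),np.c_[xt,yt,zt]); Mg=A@Mt; print(np.round(Mg,3)); np.save('Mt.npy',Mt); Gr=np.linalg.inv(Mt)
print('tilt',np.degrees(np.arccos(Mg[2,2])))
P1=pour(45,.2)   # lift while rotating back
M=plan(A,P1@Gr,14)
P2=mugT(.44,-.01,.06,83.7); M=plan(M,P2@Gr,vm=25); print(np.round(M,2).tolist())
```

```text
[[ 0.994  0.029 -0.109  0.447]
 [-0.112  0.225 -0.968  0.273]
 [-0.003  0.974  0.227  0.098]
 [ 0.     0.     0.     1.   ]]
tilt 76.87051471575771
N 14 row [6.2, -0.1, 0.2, 0.0001, -0.0397, -0.0003] d 85 deg 32 zmin 0.136 rmin 0.493 end [0.443 0.251 0.21 ]
N 11 row [-23.5, 2.3, -5.1, 0.0, -0.0714, 0.0] d 258 deg 45 zmin 0.12 rmin 0.442 end [0.442 0.008 0.12 ]
[[0.11, 0.99, 0.02, 0.44], [0.98, -0.11, 0.14, 0.01], [0.14, 0.0, -0.99, 0.12], [0.0, 0.0, 0.0, 1.0]]
```

Emit:
play_rows(commands=[[0.3,0,0,0,0,0,0],[0.3,6.2,0,0.2,0,-0.0397,0],[0.3,6.2,0,0.2,0,-0.0397,0],[0.3,6.2,0,0.2,0,-0.0397,0],[0.3,6.2,0,0.2,0,-0.0397,0],[0.3,6.2,0,0.2,0,-0.0397,0],[0.3,6.2,0,0.2,0,-0.0397,0],[0.3,6.2,0,0.2,0,-0.0397,0],[0.3,6.2,0,0.2,0,-0.0397,0],[0.3,6.2,0,0.2,0,-0.0397,0],[0.3,6.2,0,0.2,0,-0.0397,0],[0.3,6.2,0,0.2,0,-0.0397,0],[0.3,6.2,0,0.2,0,-0.0397,0],[0.3,6.2,0,0.2,0,-0.0397,0],[0.3,6.2,0,0.2,0,-0.0397,0],[0.3,0,0,0,0,0,0]], grip_force=120)

```text
clock: 35.5
ee_pos: [0.4437, 0.2533, 0.2121]
ee_rot: [0.665, 0.598, 0.333, -0.299]
ft_force: [-0.5, 0.3, -2.9]
width: 0.0543
```

Run:
```python
from h import *
Gr=np.linalg.inv(np.load('Mt.npy')); A=cur(); s=st(); print(np.round(s['qpos'],2),s['width']); report(pour(45,.2)@Gr); grab('wrist','w25')
M=plan(A,mugT(.44,-.01,.12,83.7)@Gr,14)
```

```text
[ 0.23  0.15 -0.25  2.21 -1.12  1.03  0.62] 0.05433721467482214
err mm [-3.6  0.6 -0.4] deg [-0.2 -0.1  0.1]
N 14 row [-16.4, 1.8, -7.5, -0.0001, -0.0562, 0.0002] d 247 deg 45 zmin 0.169 rmin 0.443 end [0.442 0.008 0.179]
```

View pics/w25.png

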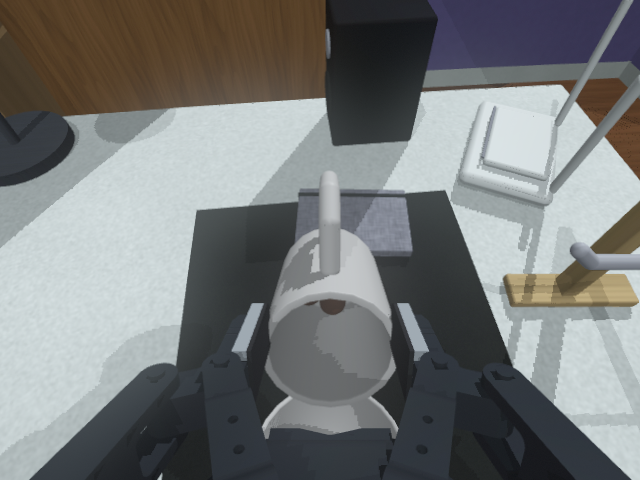

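Emit:
play_rows(commands=[[0.3,-16.4,1.8,-7.5,0,-0.0562,0],[0.3,-16.4,1.8,-7.5,0,-0.0562,0],[0.3,-16.4,1.8,-7.5,0,-0.0562,0],[0.3,-16.4,1.8,-7.5,0,-0.0562,0],[0.3,-16.4,1.8,-7.5,0,-0.0562,0],[0.3,-16.4,1.8,-7.5,0,-0.0562,0],[0.3,-16.4,1.8,-7.5,0,-0.0562,0],[0.3,-16.4,1.8,-7.5,0,-0.0562,0],[0.3,-16.4,1.8,-7.5,0,-0.0562,0],[0.3,-16.4,1.8,-7.5,0,-0.0562,0],[0.3,-16.4,1.8,-7.5,0,-0.0562,0],[0.3,-16.4,1.8,-7.5,0,-0.0562,0],[0.3,-16.4,1.8,-7.5,0,-0.0562,0],[0.3,-16.4,1.8,-7.5,0,-0.0562,0],[0.3,0,0,0,0,0,0],[0.3,0,0,0,0,0,0]])

```text
clock: 36.88
ee_pos: [0.4407, 0.0061, 0.1758]
ee_rot: [0.744, 0.664, 0.05, -0.05]
ft_force: [-0.3, 1.1, -3.2]
width: 0.0543
```

Run:
```python
from h import *
Gr=np.linalg.inv(np.load('Mt.npy')); A=cur(); s=st(); print(np.round(s['qpos'],2),s['width']); report(mugT(.44,-.01,.12,83.7)@Gr); grab('wrist','w26'); grab('scene','s26')
Mg=A@np.load('Mt.npy'); print(np.round(Mg,3).tolist())
for n in ['s26','w26']:
    z=np.load(f'pics/{n}.npz'); X=cloud(z['d'],z)
    m=(abs(X[...,0]-Mg[0,3])<.1)&(abs(X[...,1]-Mg[1,3])<.1)
    for z0 in np.arange(.06,.24,.01):
        k=m&(abs(X[...,2]-z0)<.005); 
        if k.sum()>8: print(n,round(z0,2),k.sum(),np.round(np.percentile(X[k][:,:2],[3,97],axis=0),3).tolist())
```

```text
[ 0.16  0.05 -0.15  2.04 -0.16  1.05 -0.03] 0.05432732620887164
err mm [ 3.2  1.  -3.5] deg [-0.4 -0.1 -0.2]
[[0.994, 0.113, 0.008, 0.438], [-0.113, 0.994, -0.002, -0.012], [-0.008, 0.001, 1.0, 0.116], [0.0, 0.0, 0.0, 1.0]]
s26 0.13 33 [[0.453, -0.015], [0.473, 0.038]]
s26 0.14 46 [[0.448, -0.019], [0.472, 0.041]]
s26 0.15 57 [[0.448, -0.021], [0.474, 0.039]]
s26 0.16 92 [[0.413, -0.022], [0.472, 0.063]]
s26 0.17 88 [[0.411, -0.029], [0.472, 0.067]]
s26 0.18 87 [[0.414, -0.03], [0.471, 0.071]]
s26 0.19 90 [[0.41, -0.034], [0.471, 0.067]]
s26 0.2 110 [[0.41, -0.041], [0.47, 0.064]]
s26 0.21 94 [[0.409, -0.039], [0.471, 0.061]]
s26 0.22 38 [[0.43, -0.013], [0.478, 0.048]]
s26 0.23 20 [[0.41, -0.012], [0.482, 0.01]]
w26 0.13 66 [[0.419, -0.018], [0.471, 0.043]]
w26 0.14 664 [[0.415, -0.021], [0.469, 0.041]]
w26 0.15 1089 [[0.417, -0.024], [0.468, 0.039]]
w26 0.16 1433 [[0.416, -0.027], [0.467, 0.035]]
w26 0.17 1815 [[0.414, -0.03], [0.466, 0.033]]
w26 0.18 2313 [[0.413, -0.034], [0.466, 0.071]]
w26 0.19 2767 [[0.412, -0.037], [0.466, 0.068]]
w26 0.2 3670 [[0.412, -0.041], [0.466, 0.064]]
w26 0.21 4430 [[0.412, -0.034], [0.466, 0.06]]
w26 0.22 2858 [[0.409, -0.007], [0.475, 0.018]]
w26 0.23 1334 [[0.402, -0.012], [0.481, 0.014]]
```

View pics/s26.png

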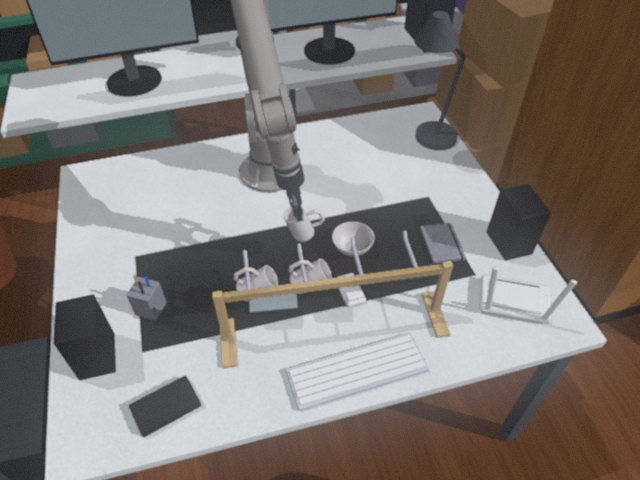

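View pics/w26.png

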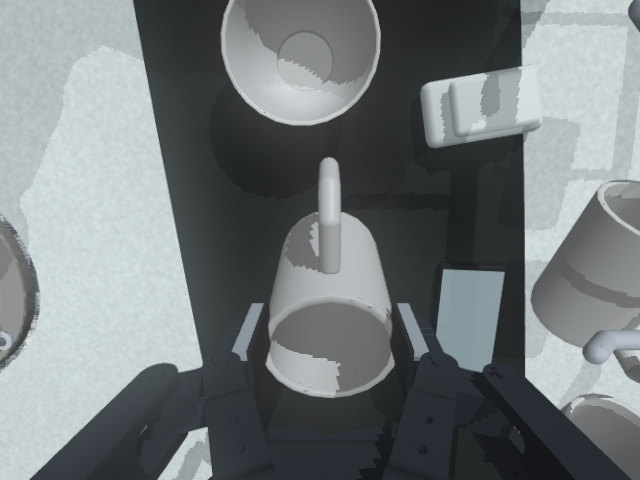

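Emit:
play_rows(commands=[[0.3,0,0,0,0,-0.06,0],[0.3,0,0,0,0,-0.06,0],[0.3,0,0,0,0,-0.06,0],[0.3,0,0,0,0,-0.06,0],[0.3,0,0,0,0,-0.06,0],[0.3,0,0,0,0,0,0],[0.3,0,0,0,0,0,0]])

```text
clock: 37.57
ee_pos: [0.4415, 0.0069, 0.1762]
ee_rot: [0.743, 0.665, -0.061, 0.05]
ft_force: [-0.2, -0.2, -2.8]
width: 0.0543
```

Run:
```python
from h import *
A=cur(); s=st(); print(np.round(A,2).tolist()); p,d,c=grab('wrist','w27'); X=cloud(d,c)
m=(abs(X[...,0]-.44)<.1)&(abs(X[...,1])<.1)
for z0 in np.arange(.05,.24,.02):
        k=m&(abs(X[...,2]-z0)<.005); 
        if k.sum()>8: print(round(z0,2),k.sum(),np.round(np.percentile(X[k][:,:2],[3,97],axis=0),3).tolist())
M=plan(A,up(A,-.085),5)
```

```text
[[0.11, 0.99, -0.02, 0.44], [0.98, -0.11, -0.16, 0.01], [-0.16, -0.01, -0.99, 0.18], [0.0, 0.0, 0.0, 1.0]]
0.13 277 [[0.416, 0.019], [0.469, 0.036]]
0.15 596 [[0.415, -0.024], [0.47, 0.035]]
0.17 1744 [[0.417, -0.026], [0.468, 0.075]]
0.19 2974 [[0.414, -0.027], [0.467, 0.073]]
0.21 4286 [[0.414, -0.03], [0.468, 0.031]]
0.23 1403 [[0.405, 0.006], [0.483, 0.031]]
N 5 row [2.7, 0.1, 16.8, -0.0, -0.0, 0.0] d 85 deg 0 zmin 0.091 rmin 0.442 end [0.442 0.007 0.091]
```

Emit:
play_rows(commands=[[0.3,2.7,0,16.8,0,0,0],[0.3,2.7,0,16.8,0,0,0],[0.3,2.7,0,16.8,0,0,0],[0.3,2.7,0,16.8,0,0,0],[0.3,2.7,0,16.8,0,0,0],[0.3,0.8,0,5,0,0,0],[0.3,0.8,0,5,0,0,0],[0.3,0.8,0,5,0,0,0],[0.3,0,0,0,0,0,0],[0.3,0,0,0,0,0,0]])

```text
clock: 38.45
ee_pos: [0.4425, 0.0055, 0.0773]
ee_rot: [0.744, 0.664, -0.06, 0.052]
ft_force: [-1.0, -0.2, -2.1]
width: 0.0545
```

Run:
```python
from h import *
p,d,c=grab('wrist','w28'); X=cloud(d,c); A=cur()
m=(abs(X[...,0]-.44)<.035)&(abs(X[...,1]-.003)<.04)&(X[...,2]>.07)&(X[...,2]<.125)
v=X[m]; Y=(X-A[:3,3])@A[:3,:3]
print(np.histogram(v[:,2],bins=np.arange(.07,.126,.005)))
```

```text
(array([ 824,  930, 1031, 1161, 1265, 1412, 2077, 1768, 1926, 3148,  453]), array([0.07 , 0.075, 0.08 , 0.085, 0.09 , 0.095, 0.1  , 0.105, 0.11 ,
       0.115, 0.12 , 0.125]))
```

Emit:
play_rows(commands=[[0.3,0.8,0,5,0,0,0],[0.3,0.8,0,5,0,0,0],[0.3,0.8,0,5,0,0,0],[0.3,0,0,0,0,0,0]])

```text
clock: 38.83
ee_pos: [0.441, 0.0055, 0.0605]
ee_rot: [0.743, 0.664, -0.061, 0.051]
ft_force: [-0.6, -0.1, -4.2]
width: 0.0539
```

Emit:
play_rows(commands=[[0.3,0.4,0,2.5,0,0,0],[0.3,0,0,0,0,0,0]])

```text
clock: 39.0
ee_pos: [0.4417, 0.0056, 0.0587]
ee_rot: [0.743, 0.664, -0.061, 0.052]
ft_force: [0.9, -1.0, -3.4]
width: 0.054
```

Emit:
play_rows(commands=[[0.3,0.4,0,2.5,0,0,0],[0.3,0,0,0,0,0,0]])

```text
clock: 39.17
ee_pos: [0.4419, 0.0056, 0.0563]
ee_rot: [0.743, 0.664, -0.061, 0.052]
ft_force: [-1.6, -0.0, -3.7]
width: 0.0542
```

Emit:
play_rows(commands=[[0.3,0.4,0,2.5,0,0,0],[0.3,0,0,0,0,0,0]])

```text
clock: 39.33
ee_pos: [0.4426, 0.007, 0.0548]
ee_rot: [0.743, 0.664, -0.06, 0.052]
ft_force: [-1.6, 3.2, 3.4]
width: 0.0542
```

Contact with the desk. Release and back off upward.

Emit:
play_rows(commands=[[1,0,0,0,0,0,0],[1,0,0,0,0,0,0],[1,0,0,0,0,0,0],[1,0,0,0,0,0,0],[1,-2,0,-12,0,0,0],[1,-2,0,-12,0,0,0],[1,-2,0,-12,0,0,0],[1,-2,0,-12,0,0,0],[1,-2,0,-12,0,0,0],[1,-2,0,-12,0,0,0],[1,-2,0,-12,0,0,0],[1,0,0,0,0,0,0]])

```text
clock: 40.33
ee_pos: [0.4441, 0.0052, 0.1413]
ee_rot: [0.744, 0.664, -0.059, 0.053]
ft_force: [0.8, 0.8, 0.5]
width: 0.0853
```

Run:
```python
from h import *
for n in ['scene','wrist','top']:
    p,d,c=grab(n,n[0]+'29'); X=cloud(d,c)
    for o in mugs(X,p,[(.441,.003)],.088): print(n,o)
print(np.round(cur(),3).tolist(), np.round(st()['qpos'],2))
```

```text
scene (array([0.442 , 0.0032, 0.0299]), 0.0933, 112, array([0.009, 0.058]), 81.5, 33)
wrist (array([0.4419, 0.0045, 0.0296]), 0.0939, 2124, array([0.006, 0.057]), 83.6, 784)
top (array([0.4418, 0.0011, 0.0295]), 0.0963, 76, array([nan, nan]), nan, 0)
[[0.111, 0.994, -0.022, 0.442], [0.981, -0.113, -0.158, 0.005], [-0.159, -0.004, -0.987, 0.139], [0.0, 0.0, 0.0, 1.0]] [ 0.    0.12 -0.25  2.05  0.21  1.04 -0.47]
```

View pics/w29.png

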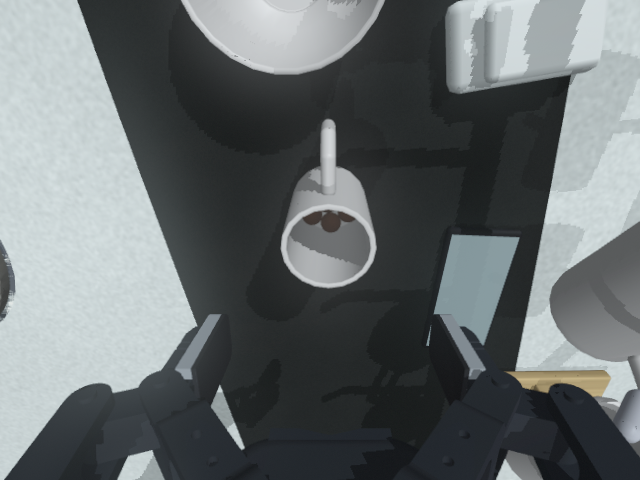

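Run:
```python
from h import *
A=cur(); G=mugT(.442,.0035,0,83)@grasp(20,.054,1); np.save('G4.npy',G)
M=plan(A,up(G,.085)); M=plan(M,G,6)
```

```text
N 3 row [-1.3, 0.1, 6.3, -0.0005, -0.0631, 0.0033] d 19 deg 11 zmin 0.121 rmin 0.441 end [ 0.441 -0.003  0.121]
N 6 row [4.9, 0.0, 13.3, 0.0, 0.0, 0.0] d 85 deg 0 zmin 0.036 rmin 0.441 end [ 0.441 -0.003  0.036]
```

Emit:
play_rows(commands=[[1,-1.3,0.1,6.3,0,-0.0631,0.0033],[1,-1.3,0.1,6.3,0,-0.0631,0.0033],[1,-1.3,0.1,6.3,0,-0.0631,0.0033],[1,0,0,0,0,0,0],[1,4.9,0,13.3,0,0,0],[1,4.9,0,13.3,0,0,0],[1,4.9,0,13.3,0,0,0],[1,4.9,0,13.3,0,0,0],[1,4.9,0,13.3,0,0,0],[1,0,0,0,0,0,0],[1,0,0,0,0,0,0]])

```text
clock: 41.4
ee_pos: [0.4406, -0.0033, 0.0503]
ee_rot: [0.738, 0.652, -0.131, 0.114]
ft_force: [-0.5, -0.7, -0.2]
width: 0.0852
```

Run:
```python
from h import *
A=cur(); G=np.load('G4.npy'); report(G); print(np.round(st()['qpos'],2),st()['ft_force']); plan(A,G,2); p,d,c=grab('wrist','w30'); X=cloud(d,c); print(mugs(X,p,[(.441,.003)],.088))
```

```text
err mm [ 5.2  0.6 13.2] deg [-0.2  0.   0. ]
[-0.12  0.31 -0.26  2.11  0.47  0.97 -0.82] [-0.53897582 -0.6648642  -0.1789383 ]
N 2 row [2.6, 0.3, 6.6, -0.0016, 0.0001, 0.0002] d 14 deg 0 zmin 0.036 rmin 0.441 end [ 0.441 -0.003  0.036]
[(array([0.4426, 0.0082, 0.0336]), 0.0939, 6505, array([0.006, 0.057]), 83.7, 2000)]
```

View pics/w30.png

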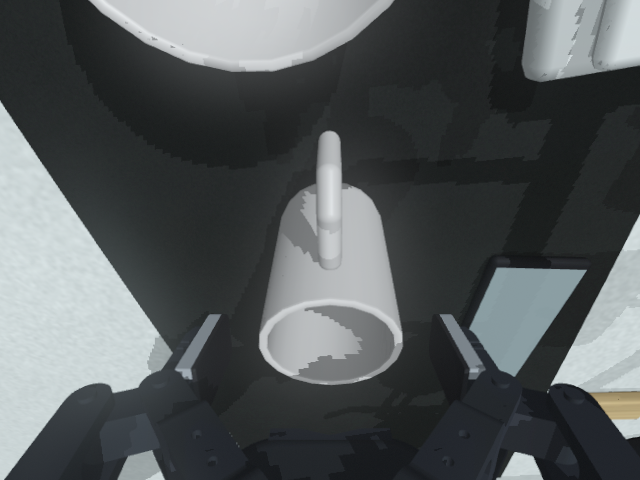

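Emit:
play_rows(commands=[[1,2.6,0.3,6.6,0,0,0],[1,2.6,0.3,6.6,0,0,0],[1,0,0,0,0,0,0],[0.2,0,0,0,0,0,0],[0.2,0,0,0,0,0,0],[0.2,0,0,0,0,0,0],[0.2,0,0,0,0,0,0],[0.2,0,0,0,0,0,0],[0.2,0,0,0,0,0,0],[0.2,0,0,0,0,0,0]], grip_force=120)

```text
clock: 42.28
ee_pos: [0.4423, -0.0019, 0.0377]
ee_rot: [0.738, 0.652, -0.13, 0.115]
ft_force: [-2.9, 1.5, 6.8]
width: 0.0595
```

Run:
```python
from h import *
A=cur(); G=np.load('G4.npy'); report(G); print(np.round(st()['qpos'],2),st()['ft_force']); p,d,c=grab('wrist','w31'); X=cloud(d,c); print(mugs(X,p,[(.441,.003)],.088)); p,d,c=grab('scene','s31'); X=cloud(d,c); print(mugs(X,p,[(.441,.003)],.088))
```

```text
err mm [-0.6 -1.   1.8] deg [-0.  0. -0.]
[-0.13  0.33 -0.26  2.12  0.49  0.94 -0.84] [-2.93772522  1.4870619   6.76096187]
[(array([0.4439, 0.0081, 0.0323]), 0.0936, 8207, array([0.006, 0.056]), 83.9, 2604)]
[(array([0.4472, 0.0083, 0.034 ]), 0.0945, 112, array([0.004, 0.06 ]), 85.8, 17)]
```

View pics/w31.png

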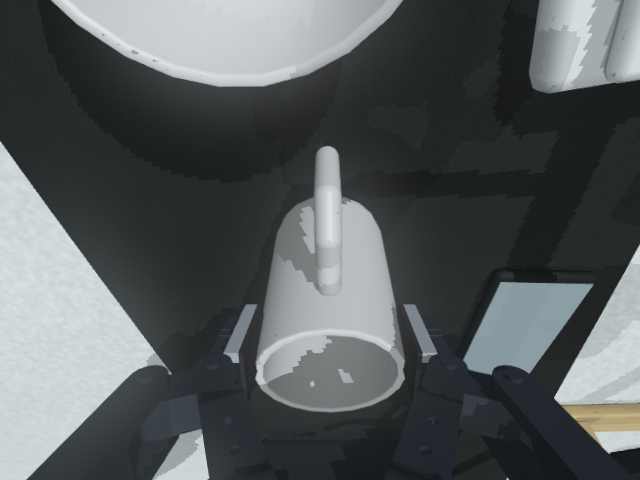

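Run:
```python
from h import *
A=cur(); M0=mugT(.4435,.005,0,83.5); Gr=np.linalg.inv(M0)@A; np.save('Gr4.npy',Gr); print(np.round(Gr,3))
M=plan(A,up(A,.12),6); M=plan(M,pour(30,.22)@Gr,vm=22); M=plan(M,pour(70,.14)@Gr,10); M=plan(M,pour(88,.11)@Gr,6);M=plan(M,pour(112,.1)@Gr,20)
print(np.round(M,2).tolist())
```

```text
[[ 0.008  1.    -0.003 -0.   ]
 [ 0.94  -0.009 -0.342 -0.007]
 [-0.342 -0.    -0.94   0.038]
 [ 0.     0.     0.     1.   ]]
N 6 row [-6.8, -0.0, -18.8, 0.0, -0.0, -0.0] d 120 deg 0 zmin 0.058 rmin 0.442 end [ 0.442 -0.002  0.158]
N 12 row [19.9, -2.4, -4.2, 0.0003, 0.0436, -0.0004] d 243 deg 30 zmin 0.151 rmin 0.443 end [0.443 0.24  0.181]
N 10 row [-0.7, -0.0, 4.2, 0.0006, 0.0698, -0.0002] d 42 deg 40 zmin 0.142 rmin 0.504 end [0.444 0.253 0.142]
N 6 row [-1.9, -0.0, 0.4, 0.0005, 0.0524, -0.0002] d 12 deg 18 zmin 0.131 rmin 0.509 end [0.443 0.249 0.131]
N 20 row [0.5, -0.0, -0.8, 0.0002, 0.021, -0.0001] d 18 deg 24 zmin 0.132 rmin 0.501 end [0.442 0.236 0.144]
[[0.0, 0.99, 0.11, 0.44], [-0.04, -0.11, 0.99, 0.24], [1.0, -0.01, 0.04, 0.14], [0.0, 0.0, 0.0, 1.0]]
```

Emit:
play_rows(commands=[[0.2,-6.8,0,-18.8,0,0,0],[0.2,-6.8,0,-18.8,0,0,0],[0.2,-6.8,0,-18.8,0,0,0],[0.2,-6.8,0,-18.8,0,0,0],[0.2,-6.8,0,-18.8,0,0,0],[0.2,-6.8,0,-18.8,0,0,0],[0.2,19.9,-2.4,-4.2,0,0.0436,0],[0.2,19.9,-2.4,-4.2,0,0.0436,0],[0.2,19.9,-2.4,-4.2,0,0.0436,0],[0.2,19.9,-2.4,-4.2,0,0.0436,0],[0.2,19.9,-2.4,-4.2,0,0.0436,0],[0.2,19.9,-2.4,-4.2,0,0.0436,0],[0.2,19.9,-2.4,-4.2,0,0.0436,0],[0.2,19.9,-2.4,-4.2,0,0.0436,0],[0.2,19.9,-2.4,-4.2,0,0.0436,0],[0.2,19.9,-2.4,-4.2,0,0.0436,0],[0.2,19.9,-2.4,-4.2,0,0.0436,0],[0.2,19.9,-2.4,-4.2,0,0.0436,0],[0.2,0,0,0,0,0,0],[0.2,0,0,0,0,0,0]])

```text
clock: 44.05
ee_pos: [0.4424, 0.239, 0.18]
ee_rot: [0.746, 0.66, 0.064, -0.057]
ft_force: [0.4, -0.2, -3.6]
width: 0.0591
```

Run:
```python
from h import *
Gr=np.load('Gr4.npy'); A=cur(); s=st(); print(np.round(s['qpos'],2),s['width']); report(pour(30,.22)@Gr); grab('wrist','w32')
M=plan(A,pour(70,.14)@Gr,10)
```

```text
[-0.11  0.11 -0.4   1.97 -0.12  0.97 -0.56] 0.059128854578116875
err mm [ 1.3 -0.1 -1.7] deg [ 0.2  0.1 -0.2]
N 10 row [-0.5, 0.0, 4.1, 0.0011, 0.07, -0.0004] d 41 deg 40 zmin 0.142 rmin 0.503 end [0.444 0.253 0.142]
```

View pics/w32.png

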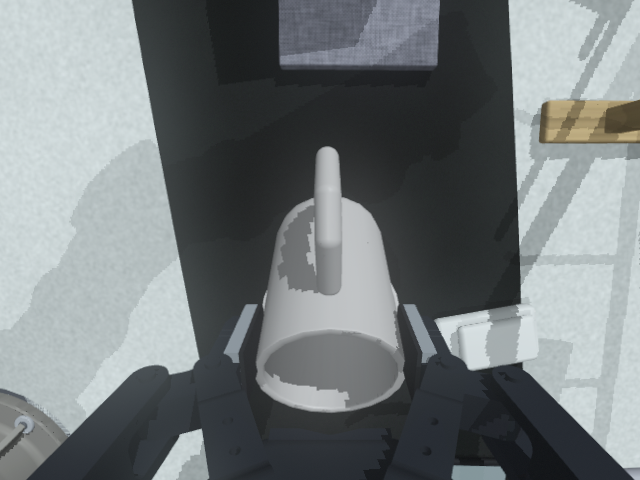

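Same mug-in-gripper view as at the grip (rim 330–410), so no slip. Tip on.

Emit:
play_rows(commands=[[0.2,-0.5,0,4.1,0,0.07,0],[0.2,-0.5,0,4.1,0,0.07,0],[0.2,-0.5,0,4.1,0,0.07,0],[0.2,-0.5,0,4.1,0,0.07,0],[0.2,-0.5,0,4.1,0,0.07,0],[0.2,-0.5,0,4.1,0,0.07,0],[0.2,-0.5,0,4.1,0,0.07,0],[0.2,-0.5,0,4.1,0,0.07,0],[0.2,-0.5,0,4.1,0,0.07,0],[0.2,-0.5,0,4.1,0,0.07,0],[0.2,0,0,0,0,0,0],[0.2,0,0,0,0,0,0]])

```text
clock: 45.1
ee_pos: [0.4443, 0.2527, 0.1411]
ee_rot: [0.68, 0.599, 0.315, -0.281]
ft_force: [-0.7, 0.9, -2.4]
width: 0.0593
```

Run:
```python
from h import *
Gr=np.load('Gr4.npy'); A=cur(); s=st(); print(np.round(s['qpos'],2),s['width']); report(pour(70,.14)@Gr); grab('wrist','w33');grab('top','t33')
M=plan(A,pour(88,.107)@Gr,6);M=plan(M,pour(112,.1)@Gr,20)
```

```text
[ 0.29  0.26 -0.36  2.25 -1.14  0.86  0.7 ] 0.059336083226654096
err mm [ 0.9 -0.5 -0.4] deg [ 0.7  0.1 -0.2]
N 6 row [-2.1, -0.1, 0.7, 0.0025, 0.0525, -0.0005] d 14 deg 18 zmin 0.128 rmin 0.509 end [0.443 0.25  0.128]
N 20 row [0.6, 0.0, -0.8, 0.0002, 0.021, -0.0001] d 20 deg 24 zmin 0.129 rmin 0.501 end [0.442 0.236 0.143]
```

View pics/w33.png

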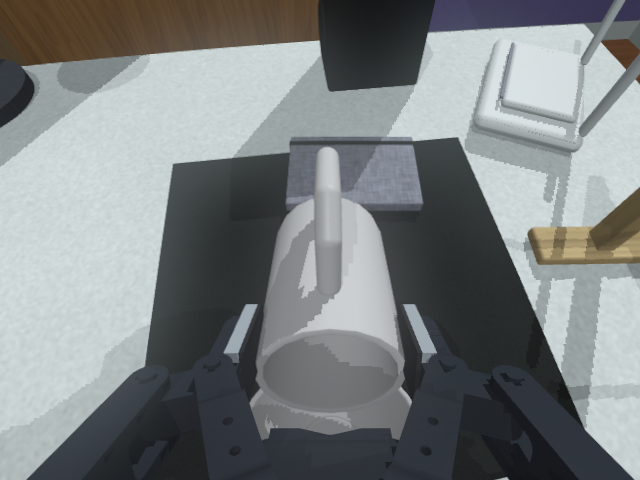

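View pics/t33.png

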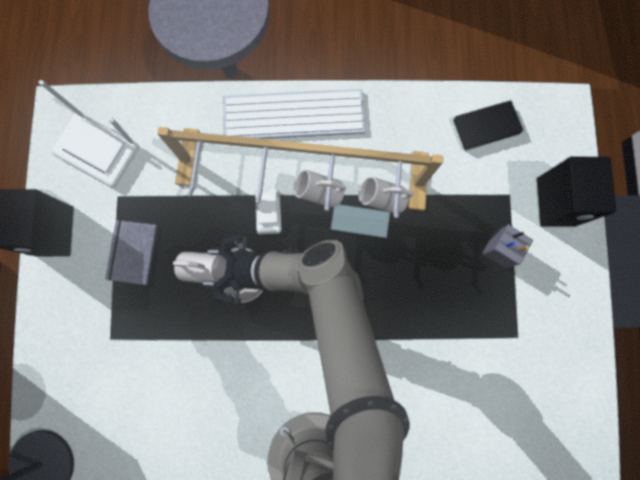

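Emit:
play_rows(commands=[[0.2,-2.1,-0.1,0.7,0.002,0.0525,0],[0.2,-2.1,-0.1,0.7,0.002,0.0525,0],[0.2,-2.1,-0.1,0.7,0.002,0.0525,0],[0.2,-2.1,-0.1,0.7,0.002,0.0525,0],[0.2,-2.1,-0.1,0.7,0.002,0.0525,0],[0.2,-2.1,-0.1,0.7,0.002,0.0525,0],[0.2,0,0,0,0,0,0],[0.2,0,0,0,0,0,0]])

```text
clock: 45.87
ee_pos: [0.4446, 0.2511, 0.1298]
ee_rot: [0.619, 0.551, 0.415, -0.375]
ft_force: [0.4, 0.1, -2.6]
width: 0.0594
```

Run:
```python
from h import *
Gr=np.load('Gr4.npy'); A=cur(); s=st(); print(np.round(s['qpos'],2),s['width']); report(pour(88,.107)@Gr); grab('wrist','w34')
Mg=A@np.linalg.inv(Gr)
z=np.load('pics/w34.npz'); X=cloud(z['d'],z)
for nm,v,u in [('riml',368,260),('rimr',368,401),('rimtop',336,330),('rimbot',408,330)]:
    P=X[v,u]; print(nm,np.round((P-Mg[:3,3])@Mg[:3,:3]*1000),np.round(P,3))
M=plan(A,pour(112,.1)@Gr,20)
```

```text
[ 0.48  0.52 -0.42  2.28 -1.33  1.03  1.12] 0.05938012270547017
err mm [-2.3 -0.9 -0.9] deg [ 0.2 -0.1  0.1]
riml [-28.   6.  96.] [0.411 0.197 0.144]
rimr [29.  4. 95.] [0.467 0.191 0.143]
rimtop [ -0. -31.  54.] [0.443 0.234 0.106]
rimbot [ -0. -30.  95.] [0.438 0.193 0.109]
N 20 row [0.5, -0.1, -0.9, 0.0003, 0.0209, 0.0] d 20 deg 24 zmin 0.131 rmin 0.5 end [0.441 0.236 0.143]
```

View pics/w34.png

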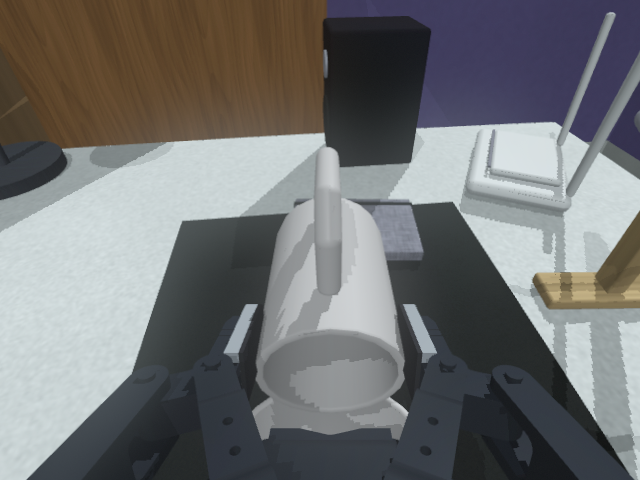

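Emit:
play_rows(commands=[[0.2,0.5,0,-0.9,0,0.0209,0],[0.2,0.5,0,-0.9,0,0.0209,0],[0.2,0.5,0,-0.9,0,0.0209,0],[0.2,0.5,0,-0.9,0,0.0209,0],[0.2,0.5,0,-0.9,0,0.0209,0],[0.2,0.5,0,-0.9,0,0.0209,0],[0.2,0.5,0,-0.9,0,0.0209,0],[0.2,0.5,0,-0.9,0,0.0209,0],[0.2,0,0,0,0,0,0],[0.2,0,0,0,0,0,0],[0.2,0,0,0,0,0,0],[0.2,0,0,0,0,0,0],[0.2,0,0,0,0,0,0],[0.2,0,0,0,0,0,0]])

```text
clock: 47.08
ee_pos: [0.4431, 0.2458, 0.1361]
ee_rot: [0.582, 0.518, 0.466, -0.42]
ft_force: [-0.0, -0.3, -3.1]
width: 0.059
```

Run:
```python
from h import *
Gr=np.load('Gr4.npy'); A=cur(); s=st(); print(np.round(s['qpos'],2),s['width']); report(pour(97,.107)@Gr); grab('wrist','w35'); grab('top','t35')
M=plan(A,pour(112,.1)@Gr,14)
```

```text
[ 0.58  0.67 -0.47  2.27 -1.34  1.12  1.25] 0.05898311268245471
err mm [ 0.7 -0.1 -0.4] deg [ 0.2 -0.7  0.1]
N 14 row [0.4, -0.0, -0.7, 0.0004, 0.0178, 0.0001] d 12 deg 14 zmin 0.137 rmin 0.501 end [0.442 0.237 0.143]
```

View pics/w35.png

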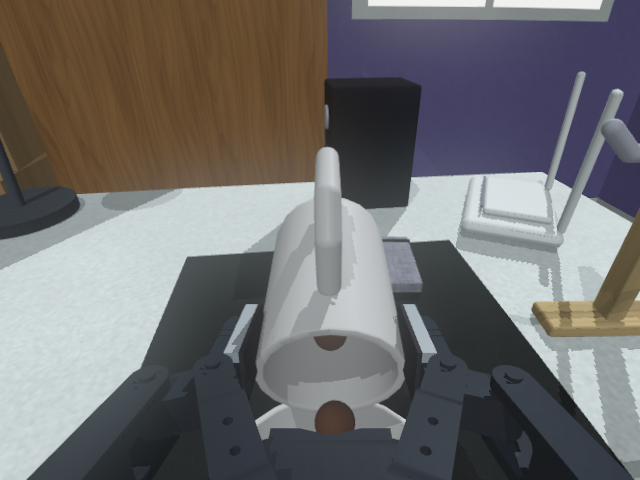

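View pics/t35.png

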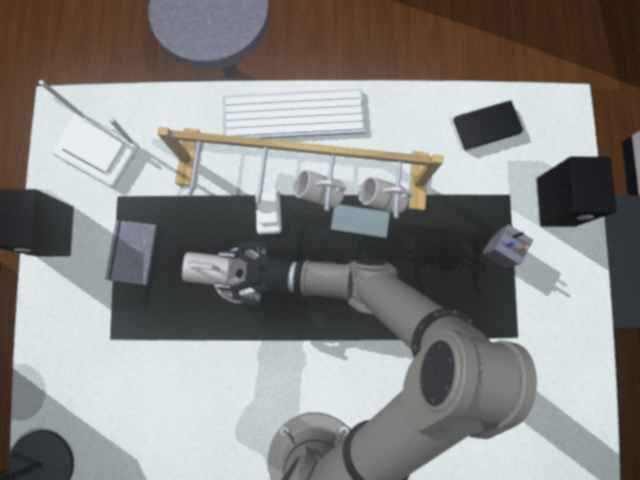

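Sweets are coming out: one is falling at (335,420) and another sits at the rim (330,340). Keep tipping slowly.

Emit:
play_rows(commands=[[0.2,0.4,0,-0.7,0,0.0178,0],[0.2,0.4,0,-0.7,0,0.0178,0],[0.2,0.4,0,-0.7,0,0.0178,0],[0.2,0.4,0,-0.7,0,0.0178,0],[0.2,0.4,0,-0.7,0,0.0178,0],[0.2,0.4,0,-0.7,0,0.0178,0],[0.2,0.4,0,-0.7,0,0.0178,0],[0.2,0.4,0,-0.7,0,0.0178,0],[0.2,0.4,0,-0.7,0,0.0178,0],[0.2,0.4,0,-0.7,0,0.0178,0],[0.2,0.4,0,-0.7,0,0.0178,0],[0.2,0.4,0,-0.7,0,0.0178,0],[0.2,0,0,0,0,0,0],[0.2,0,0,0,0,0,0],[0.2,0,0,0,0,0,0],[0.2,0,0,0,0,0,0],[0.2,0,0,0,0,0,0],[0.2,0,0,0,0,0,0]])

```text
clock: 48.68
ee_pos: [0.4423, 0.2379, 0.1417]
ee_rot: [0.529, 0.47, 0.525, -0.473]
ft_force: [-0.4, 0.2, -1.7]
width: 0.0592
```

Run:
```python
from h import *
Gr=np.load('Gr4.npy'); A=cur(); s=st(); print(np.round(s['qpos'],2),s['width'],s['ft_force']); report(pour(109,.1)@Gr); grab('wrist','w36'); grab('top','t36');grab('scene','s36')
```

```text
[ 0.64  0.86 -0.48  2.23 -1.32  1.24  1.38] 0.059200866840794265 [-0.44815445  0.20148501 -1.70726858]
err mm [-1.3 -0.1  0.3] deg [ 0.3 -1.   0.1]
```

View pics/w36.png

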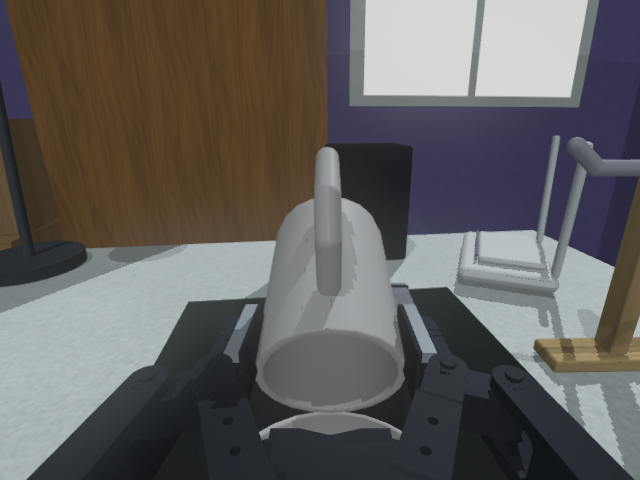

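View pics/s36.png

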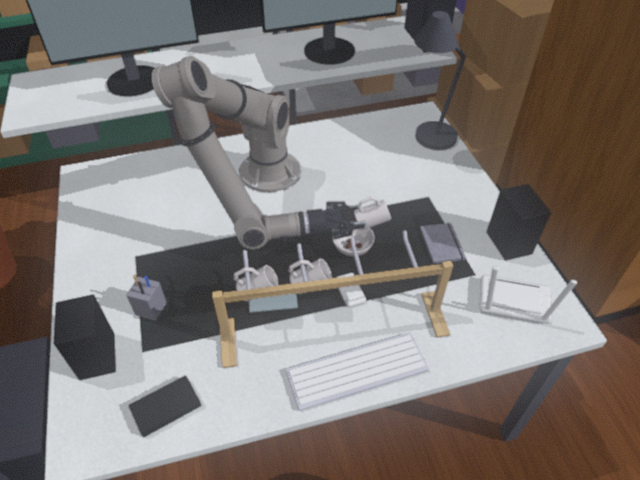

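Run:
```python
from h import *
Gr=np.load('Gr4.npy'); A=cur()
P=hang(0,-.235,.206,35,1); print(np.round(P,3).tolist())
U=pour(75,.2); M=plan(A,U@Gr,8); M=plan(M,P@Gr,vm=18,wm=.06); print(np.round(M,2).tolist())
```

```text
[[0.994, 0.09, -0.063, 0.487], [-0.11, 0.814, -0.57, 0.258], [0.0, 0.574, 0.819, 0.14], [0.0, 0.0, 0.0, 1.0]]
N 8 row [8.5, -0.1, -0.4, 0.0001, -0.0763, 0.0003] d 67 deg 35 zmin 0.15 rmin 0.502 end [0.444 0.252 0.207]
N 12 row [-3.2, 3.6, 1.9, -0.0005, -0.0582, 0.0002] d 61 deg 40 zmin 0.166 rmin 0.513 end [0.484 0.231 0.166]
[[0.11, 0.99, 0.02, 0.48], [0.96, -0.12, 0.26, 0.23], [0.26, -0.01, -0.97, 0.17], [0.0, 0.0, 0.0, 1.0]]
```

Emit:
play_rows(commands=[[0.2,8.5,0,-0.4,0,-0.0763,0],[0.2,8.5,0,-0.4,0,-0.0763,0],[0.2,8.5,0,-0.4,0,-0.0763,0],[0.2,8.5,0,-0.4,0,-0.0763,0],[0.2,8.5,0,-0.4,0,-0.0763,0],[0.2,8.5,0,-0.4,0,-0.0763,0],[0.2,8.5,0,-0.4,0,-0.0763,0],[0.2,8.5,0,-0.4,0,-0.0763,0],[0.2,0,0,0,0,0,0]])

```text
clock: 49.58
ee_pos: [0.4441, 0.2559, 0.2114]
ee_rot: [0.659, 0.594, 0.344, -0.308]
ft_force: [0.8, 1.4, -2.1]
width: 0.0591
```

Emit:
play_rows(commands=[[0.2,-3.2,3.6,1.9,0,-0.0582,0],[0.2,-3.2,3.6,1.9,0,-0.0582,0],[0.2,-3.2,3.6,1.9,0,-0.0582,0],[0.2,-3.2,3.6,1.9,0,-0.0582,0],[0.2,-3.2,3.6,1.9,0,-0.0582,0],[0.2,-3.2,3.6,1.9,0,-0.0582,0],[0.2,-3.2,3.6,1.9,0,-0.0582,0],[0.2,-3.2,3.6,1.9,0,-0.0582,0],[0.2,-3.2,3.6,1.9,0,-0.0582,0],[0.2,-3.2,3.6,1.9,0,-0.0582,0],[0.2,-3.2,3.6,1.9,0,-0.0582,0],[0.2,-3.2,3.6,1.9,0,-0.0582,0],[0.2,0,0,0,0,0,0],[0.2,0,0,0,0,0,0]])

```text
clock: 50.75
ee_pos: [0.4827, 0.2309, 0.164]
ee_rot: [0.739, 0.661, 0.093, -0.092]
ft_force: [-0.8, -1.1, -2.3]
width: 0.0586
```

Run:
```python
from h import *
Gr=np.load('Gr4.npy'); A=cur(); s=st(); print(np.round(s['qpos'],2),s['width'],s['ft_force']); report(hang(0,-.235,.206,35,1)@Gr)
Mg=A@np.linalg.inv(Gr); grab('scene','s37');grab('top','t37');grab('wrist','w37'); hcheck('s37',Mg);hcheck('t37',Mg);hcheck('w37',Mg)
M=plan(A,hang(0,-.14,.206,35,1)@Gr,6); M=plan(M,hang(0,-.075,.206,35,1)@Gr,5)
```

```text
[ 0.06  0.19 -0.47  1.94 -0.19  0.92 -0.41] 0.058558027347453634 [-0.82570502 -1.08543364 -2.33579808]
err mm [ 0.3  0.9 -2.4] deg [-0.6  0.   0.4]
handle in mug frame (want x+-5,y<73,z<79) s37 98 [[-5.0, 42.0, 19.0], [1.0, 59.0, 55.0], [6.0, 71.0, 80.0]]
handle in mug frame (want x+-5,y<73,z<79) t37 119 [[-5.0, 43.0, 27.0], [-2.0, 59.0, 72.0], [4.0, 70.0, 84.0]]
handle in mug frame (want x+-5,y<73,z<79) w37 3238 [[-4.0, 42.0, 37.0], [0.0, 62.0, 71.0], [5.0, 70.0, 80.0]]
N 6 row [0.1, 16.0, -0.5, -0.0017, 0.0001, 0.0011] d 96 deg 1 zmin 0.164 rmin 0.549 end [0.578 0.22  0.166]
N 5 row [0.1, 13.0, -0.1, 0.0, -0.0001, -0.0] d 65 deg 0 zmin 0.166 rmin 0.63 end [0.643 0.213 0.166]
```

View pics/s37.png

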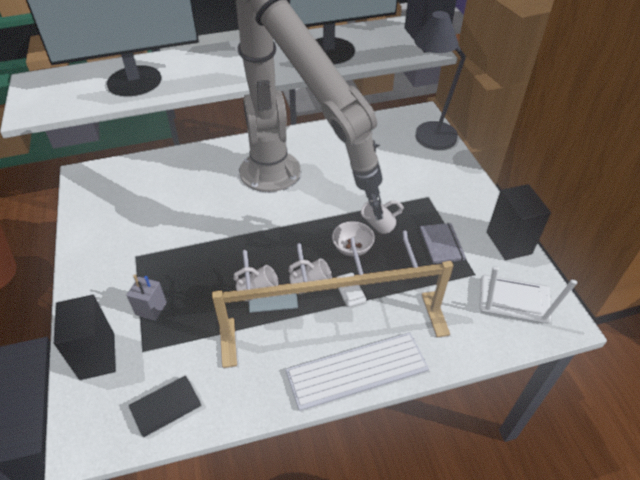

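View pics/t37.png

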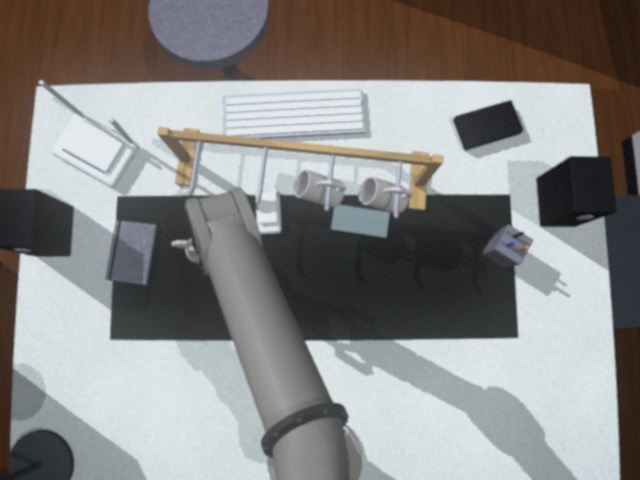

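View pics/w37.png

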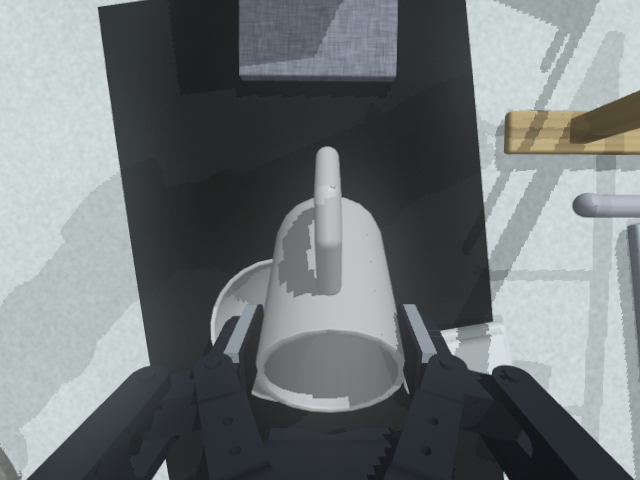

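Sweets are in the bowl at about (350,243), and the mug is empty and aligned with peg0. Insert.

Emit:
play_rows(commands=[[0.2,0.1,16,-0.5,-0.0017,0,0.001],[0.2,0.1,16,-0.5,-0.0017,0,0.001],[0.2,0.1,16,-0.5,-0.0017,0,0.001],[0.2,0.1,16,-0.5,-0.0017,0,0.001],[0.2,0.1,16,-0.5,-0.0017,0,0.001],[0.2,0.1,16,-0.5,-0.0017,0,0.001],[0.2,0,13,0,0,0,0],[0.2,0,13,0,0,0,0],[0.2,0,13,0,0,0,0],[0.2,0,13,0,0,0,0],[0.2,0,13,0,0,0,0],[0.2,0,0,0,0,0,0],[0.2,0,0,0,0,0,0]])

```text
clock: 51.98
ee_pos: [0.6447, 0.2102, 0.1681]
ee_rot: [0.743, 0.657, 0.097, -0.087]
ft_force: [-0.6, 0.9, -2.1]
width: 0.0589
```

Run:
```python
from h import *
Gr=np.load('Gr4.npy'); A=cur(); s=st(); print(np.round(s['qpos'],2),s['width'],s['ft_force']); report(hang(0,-.075,.206,35,1)@Gr)
grab('scene','s38');grab('wrist','w38')
M=plan(A,hang(0,-.075,.201,52,1)@Gr,4); M=plan(M,hang(0,-.075,.189,52,1)@Gr,5); M=plan(M,hang(0,-.075,.183,52,1)@Gr,3)
```

```text
[ 0.05  0.44 -0.41  1.59 -0.08  1.03 -0.39] 0.0589117201534692 [-0.6189693   0.87146098 -2.1483415 ]
err mm [ 1.9 -2.3  2.3] deg [ 0.3  0.  -0.2]
N 4 row [2.2, -0.6, 5.3, 0.0021, 0.0743, -0.0008] d 23 deg 17 zmin 0.152 rmin 0.679 end [0.644 0.226 0.152]
N 5 row [-1.3, 0.0, 2.0, 0.0, 0.0, -0.0] d 12 deg 0 zmin 0.14 rmin 0.683 end [0.644 0.226 0.14 ]
N 3 row [-1.1, 0.0, 1.7, 0.0, 0.0, -0.0] d 6 deg 0 zmin 0.134 rmin 0.682 end [0.644 0.226 0.134]
```

View pics/s38.png

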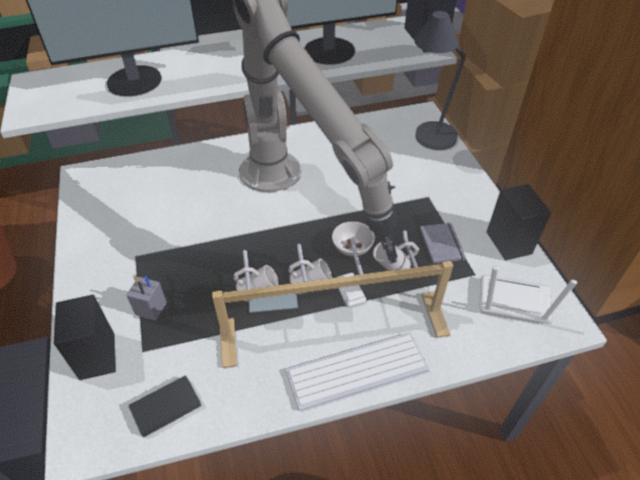

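View pics/w38.png

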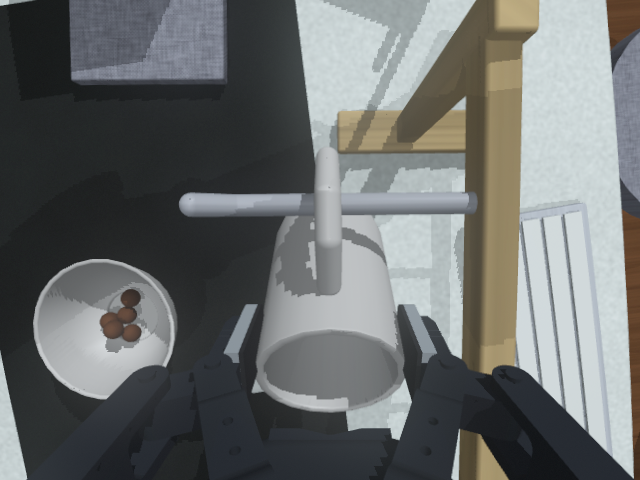

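Peg0 passes through the handle at (327,205), and all five sweets are visible in the bowl around (120,318). Roll and lower.

Emit:
play_rows(commands=[[0.2,2.2,-0.6,5.3,0.002,0.0743,0],[0.2,2.2,-0.6,5.3,0.002,0.0743,0],[0.2,2.2,-0.6,5.3,0.002,0.0743,0],[0.2,2.2,-0.6,5.3,0.002,0.0743,0],[0.2,0,0,0,0,0,0],[0.2,-1.3,0,2,0,0,0],[0.2,-1.3,0,2,0,0,0],[0.2,-1.3,0,2,0,0,0],[0.2,-1.3,0,2,0,0,0],[0.2,0,0,0,0,0,0]])

```text
clock: 52.92
ee_pos: [0.644, 0.2289, 0.1431]
ee_rot: [0.718, 0.639, 0.204, -0.185]
ft_force: [0.8, -0.4, -2.5]
width: 0.0592
```

Emit:
play_rows(commands=[[0.2,-1.3,0,2,0,0,0],[0.2,0,0,0,0,0,0]])

```text
clock: 53.08
ee_pos: [0.6444, 0.2283, 0.1407]
ee_rot: [0.719, 0.638, 0.204, -0.185]
ft_force: [0.7, 0.6, -2.0]
width: 0.059
```

Emit:
play_rows(commands=[[0.2,-1.1,0,1.7,0,0,0],[0.2,0,0,0,0,0,0]])

```text
clock: 53.25
ee_pos: [0.6447, 0.2289, 0.1397]
ee_rot: [0.719, 0.638, 0.205, -0.186]
ft_force: [0.1, 1.0, 1.3]
width: 0.0594
```

Emit:
play_rows(commands=[[1,0,0,0,0,0,0],[1,0,0,0,0,0,0],[1,0,0,-4,0,0,0],[1,0,0,-8,0,0,0],[1,0,0,-12,0,0,0],[1,0,0,-15,0,0,0],[1,0,0,-15,0,0,0],[1,0,0,-15,0,0,0],[1,0,0,-20,0,0,0],[1,5,0,-20,0,0,0],[1,10,0,-20,0,0,0],[1,10,0,-20,0,0,0],[1,0,-25,0,0,0,0],[1,0,-25,0,0,0,0],[1,0,-25,0,0,0,0],[1,0,-25,0,0,0,0],[1,0,-25,0,0,0,0],[1,0,-25,0,0,0,0],[1,0,0,0,0,0,0],[1,0,0,0,0,0,0]])

```text
clock: 54.92
ee_pos: [0.4901, 0.1869, 0.2807]
ee_rot: [0.719, 0.638, 0.205, -0.183]
ft_force: [0.7, -0.7, -0.1]
width: 0.0856
```

Run:
```python
from h import *
print(np.round(st()['qpos'],2),np.round(cur(),3).tolist())
for n in ['scene','top','wrist']:
    p,d,c=grab(n,n[0]+'39'); X=cloud(d,c)
    for k in (0,2,3):
        L,m=pegrel(X,k)
        if m.sum()>10: print(n,k,m.sum(),np.round(np.percentile(L[m],[2,50,98],axis=0)).tolist())
    # sweets
    q=p.astype(int); br=(q[...,0]>q[...,2]+20)&(q[...,0]<150)&(np.hypot(X[...,0]-.4355,X[...,1]-.172)<.1)&(X[...,2]<.08)
    if br.any(): print('sweets',br.sum(),np.round(np.percentile(X[br],[2,50,98],axis=0),3).tolist())
    m=(np.hypot(X[...,0]-.4355,X[...,1]-.172)<0.09)&(X[...,2]>0.048)&(X[...,2]<0.06); print('bowl',m.sum(),np.round(circ(X[m][:,:2]),4) if m.sum()>30 else '')
```

```text
[ 0.48  0.07 -0.57  1.9  -0.57  1.12  0.02] [[0.102, 0.993, 0.061, 0.49], [0.843, -0.119, 0.525, 0.187], [0.529, -0.002, -0.849, 0.281], [0.0, 0.0, 0.0, 1.0]]
scene 0 807 [[-124.0, -66.0, -68.0], [-73.0, -21.0, -23.0], [-30.0, 31.0, 17.0]]
scene 2 787 [[-123.0, -66.0, -59.0], [-71.0, 13.0, -20.0], [-30.0, 67.0, 15.0]]
scene 3 800 [[-124.0, -29.0, -62.0], [-70.0, 16.0, -20.0], [-30.0, 68.0, 15.0]]
sweets 20 [[0.427, 0.151, 0.015], [0.436, 0.16, 0.021], [0.441, 0.164, 0.035]]
bowl 222 [0.4353 0.1727 0.0615]
top 0 1376 [[-121.0, -67.0, -71.0], [-78.0, -24.0, -20.0], [-27.0, 24.0, 18.0]]
top 2 637 [[-83.0, -68.0, -56.0], [-60.0, 6.0, -8.0], [-20.0, 66.0, 16.0]]
top 3 1393 [[-121.0, -27.0, -68.0], [-77.0, 19.0, -22.0], [-29.0, 67.0, 17.0]]
sweets 94 [[0.412, 0.152, 0.019], [0.43, 0.167, 0.025], [0.44, 0.181, 0.039]]
bowl 339 [0.4361 0.1717 0.0609]
wrist 0 9178 [[-122.0, -68.0, -67.0], [-80.0, -23.0, -21.0], [-28.0, 22.0, 16.0]]
wrist 2 657 [[-77.0, 53.0, -69.0], [-62.0, 61.0, -60.0], [-50.0, 70.0, -49.0]]
sweets 415 [[0.41, 0.153, 0.016], [0.431, 0.17, 0.022], [0.442, 0.184, 0.036]]
bowl 1912 [0.4349 0.1731 0.0612]
```

View pics/s39.png

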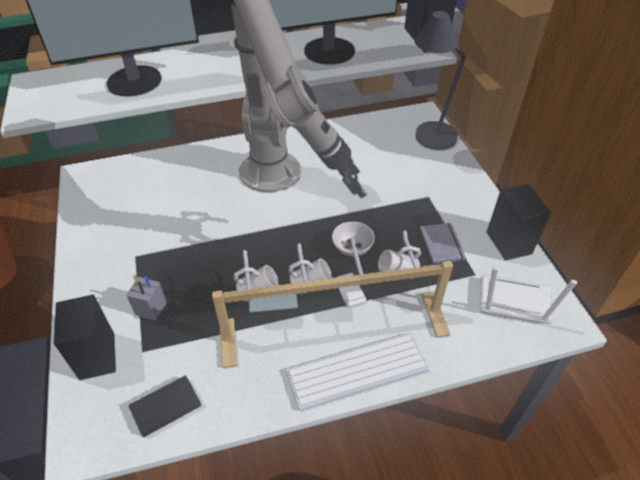

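View pics/w39.png

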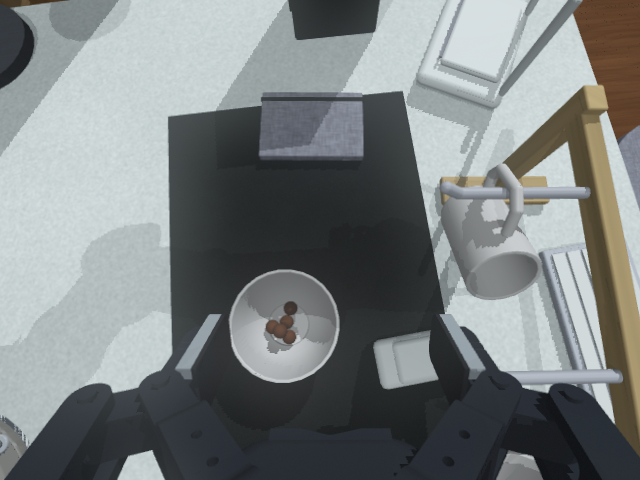

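View pics/t39.png

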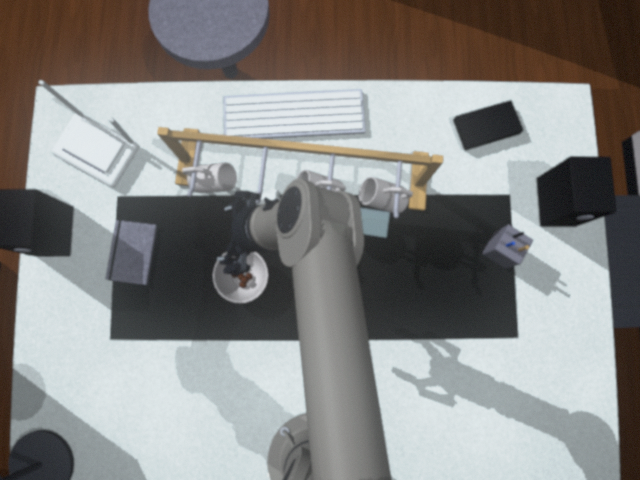

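Emit:
play_rows(commands=[[1,0,-15,-15,0,0,0],[1,0,-10,-15,0,0,0],[1,0,0,-15,0,0,0],[1,0,0,-15,0,0,0],[1,0,0,0,0,0,0],[1,0,0,0,0,0,0],[1,0,0,0,0,0,0],[1,0,0,0,0,0,0],[1,0,0,0,0,0,0],[1,0,0,0,0,0,0],[1,0,0,0,0,0,0],[1,0,0,0,0,0,0]])

```text
clock: 56.07
ee_pos: [0.4612, 0.1591, 0.33]
ee_rot: [0.719, 0.638, 0.204, -0.185]
ft_force: [0.7, 0.2, 0.1]
width: 0.0852
```

```bash
python3 - <<'E'
from h import *
for n in ['scene']:
    p,d,c=grab(n,n[0]+'40'); X=cloud(d,c)
    for k in (0,2,3):
        L,m=pegrel(X,k); print(n,k,m.sum(),np.round(np.percentile(L[m],[2,50,98],axis=0)).tolist())
    z=np.load('pics/s39.npz'); a=cv2.absdiff(p,z['p']).max(-1)[225:300,230:440]; print('changed px in rack region',(a>25).sum())
    grab('top','t40')
E
python3 - <<'E'
import cv2
p=cv2.imread('pics/s40.png')[215:315,215:475]; cv2.imwrite('pics/s40z.png',cv2.resize(p,None,fx=3,fy=3,interpolation=cv2.INTER_CUBIC))
E
```

```text
scene 0 806 [[-124.0, -66.0, -67.0], [-73.0, -21.0, -24.0], [-29.0, 30.0, 16.0]]
scene 2 788 [[-122.0, -66.0, -60.0], [-71.0, 12.0, -21.0], [-30.0, 68.0, 15.0]]
scene 3 804 [[-124.0, -29.0, -62.0], [-70.0, 16.0, -20.0], [-29.0, 68.0, 15.0]]
changed px in rack region 21
```

View pics/s40z.png

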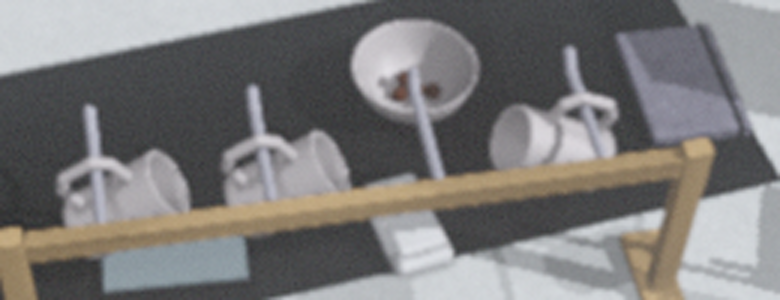

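All three mugs hang on their pegs by the handle and are still, and the sweets lie in the upright bowl. Handing in.

```bash
python3 -c "
from station import workorder
print(workorder.hand_in())"
```

```text
the job is handed in; nothing more can be done
None
```

All three mugs on the desk are hung by their handles, the sweets are in the bowl, and the job is handed in at about 56 s of the 210 s allowed. The hand-in gave no verdict.

- **Mugs:** The two empty mugs hang on peg 3 and peg 2. The sweets mug hangs on peg 0.
- **Pour:** My first pour failed. I gripped the mug too near its rim with 70 N, it turned in the fingers, and no sweets came out. I stood it back on the desk, gripped it lower with 120 N, and poured from about 109°.
- **Last checks:**
  - All five sweets were visible in the bowl, within about 30 mm of its axis and below 40 mm.
  - The bowl was upright and had not moved.
  - The three handles were on their pegs, about 75 mm out from the bar and 10–15 mm below peg height. The height comes from where each mug was released.
  - The mugs had been still for about 1 s before I handed in, and the arm was clear of everything.
  - The phone, mouse, notebook and pen pot looked untouched in the pictures. I did not measure them again.
- **Different from the description:** the mugs rest tilted by about 50°, not fully swung down onto their sides. The handle opening centres and mug heights should still be within the limits.

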